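# Find the rocking pattern plates and drive out their stuck pins

## Robot

A 6-joint arm with a two-finger parallel gripper is mounted at the origin on a cart in front of the work surface, level with it; the furniture and walls round the work are solid. World frame = base frame: x ahead of the robot, y to its left, z up, the work surface at z = 0. Lengths are in mm, angles in rad, forces in N, time in s.
With the tool pointing down it reaches from about 275 to 1000 mm from the base axis. Payload 8.4 kg.
Tool frame: the origin (TCP) lies midway between the tips of the shut fingers; the grasp point (between the pads) lies 19 mm behind it; z points along the fingers, y is the line along which they close (so a half turn about z gives the same grasp; the last joint's range is limited). The gripper opens to 85 mm and grips with 20 to 120 N. Pads are 22 mm wide; open, the fingers measure 114 mm over their backs; the gripper's body (76 mm by 85 mm) begins 54 mm behind the grasp point. The pads swing forward as they close: fully open they stand 13 mm farther back than shut.
Start: joints at [1.315, 0.353, 1.633, -0, 1.155, -0.002], TCP at [156.926, 604.981, 231.281] pointing down, gripper open.
Joint ranges: [-2.63, 2.63], [-0.92, 2.1], [0.06, 2.66], [-1.3, 4.44], [0, 2.69], [-3.02, 3.02]. Speed limits (rad/s): [2.22, 2.22, 2.79, 3.14, 3.14, 3.14].

## Interface

Orientations are given as [roll, pitch, yaw] about the fixed x, y, z axes, in that order (R = Rz(yaw) Ry(pitch) Rx(roll)).
In Python, from rig import monitor, imaging, r gives the robot as it stands.
- The arm moves only by the tool drive_tool, never from a script. Its argument "plan" is a list of rows, each an object of numbers: "x", "y", "z": the shift along the tool's x, y, z in units of 50 mm (1.0 is 50 mm); "ax", "ay", "az": the turn, a rotation vector about the tool's x, y, z in units of 6 degrees (1.0 is 6 degrees); "hand": the finger opening in mm, from 0 to 85.4. In form: [{"x": .., "y": .., "z": .., "ax": .., "ay": .., "az": .., "hand": ..}, ...]. A call has 1 to 8 rows; each row is the pose to reach, as a shift and turn from the pose commanded when the call began, along the tool's axes at that moment; what a row does not reach only later rows make up. A row lasts 1/10 s, in which the tool goes at most 50 mm and 8.59 degrees, less where a joint would pass 70% of its speed; a pose out of reach is approached as far as the arm can. A call with a gripper value outside its range is refused whole. The fingers move at their own pace and stop on an object; "grip_force" is the grip in N (left out, the last holds). Time passes only in rows, so rows that repeat a pose let the fingers close. It gives the time, the measured TCP pose, the force, the opening and the grip force at its end, in the units of the state.
- monitor.sense(): the state, without advancing time (a new reading comes with each control period).
- imaging.grab_frame(name): name is "scene" or "side" or "wrist"; returns the picture (400x640x3 uint8, red, green, blue); there is no depth.
- imaging.camera_info(name): a dict with "mtx" (3x3 intrinsics, pixels), "dist" ([k1, k2, p1, p2, k3] as OpenCV has them; the pictures are not rectified), "R" (3x3) and "t" (3): a world point X has camera coordinates R X + t. Camera axes: x right, y down, z forward; pixel columns grow to the right and rows downward; lengths in mm; the calibration is good to about 2 mm. A picture is of the moment at which its call begins: read the wrist's pose just before it. camera_info takes no time and is no camera call; for the wrist camera it gives the pose at the moment of the call.
- r.sign_off(): hands the job in; it is judged then, once.
The state is a dict: "clock": time; "qpos": joint angles; "qvel": joint speeds; "joint_efforts": joint torques, N m; "eef_pos": TCP position; "tcp_rot": TCP orientation; "contact_force": force on the tool from outside, world axes, zero at the start; "wrist_torque": the same for the moment, N m; "opening": opening from 0.0 (shut) to 1.0 (fully open); "grasp_force": force on a finger pad.
Only numpy, scipy, OpenCV 4.12 (cv2) and the standard library are available. Lean on these libraries where they do the work, as an engineer would, in place of code of your own. Each camera call takes 0.05 s, during which the arm holds its last target. There are 200 camera calls.

## Task

Find which of the three painted plates on the granite surface plate rock: test the red, then the yellow, then the blue one where it lies, pressing it down with the fingertips first at the corner beside its hole (on the same short end) and then at the diagonally opposite corner. After all three tests, take each plate that rocks to the drive-out stand, drive the stuck pin down out of its hole with the drift, put the plate back on the surface plate and test it again in the same way. Finish with all three plates lying flat on the surface plate and not over its edge, and the drift standing in its block again, leaving the screwdriver and the caliper alone.

Things in the scene. Friction and masses are not known exactly. Their poses are not given: they have to be found in the camera images.
- plate_red: the red painted plate, 130 (x) x 60 (y) x 24 mm high, 0.3 to 0.65 kg, on four steel feet 3 mm high at its very corners. Origin: centre of its underside at foot level; z up. Lift it across its 60 mm width. With a pin stuck in its hole it lies tilted about 0.04 rad, and when its corner (+x, -y) beside the hole is pressed it rocks the other way (0.08 rad, corners move 5 mm); a few newtons do it. Without a pin it lies level, firm
- plate_red_hole (a point): mouth of the red plate's round 14 mm through hole, on the top face at (+40, +15, 24) mm in the plate's frame. A headed steel pin may be stuck in the hole: shank 12 mm thick, gripped by a spring detent, top end 9 mm below this point; its 18 mm head is seated under the plate, 4 mm lower than the feet, so it can only go down
- plate_yellow: the yellow painted plate, 130 (x) x 60 (y) x 24 mm high, 0.3 to 0.65 kg, on four steel feet 3 mm high at its very corners. Origin: centre of its underside at foot level; z up. Lift it across its 60 mm width. With a pin stuck in its hole it lies tilted about 0.04 rad, and when its corner (+x, -y) beside the hole is pressed it rocks the other way (0.08 rad, corners move 5 mm); a few newtons do it. Without a pin it lies level, firm
- plate_yellow_hole (a point): mouth of the yellow plate's round 14 mm through hole, on the top face at (+40, +15, 24) mm in the plate's frame. A headed steel pin may be stuck in the hole: shank 12 mm thick, gripped by a spring detent, top end 9 mm below this point; its 18 mm head is seated under the plate, 4 mm lower than the feet, so it can only go down
- plate_blue: the blue painted plate, 130 (x) x 60 (y) x 24 mm high, 0.3 to 0.65 kg, on four steel feet 3 mm high at its very corners. Origin: centre of its underside at foot level; z up. Lift it across its 60 mm width. With a pin stuck in its hole it lies tilted about 0.04 rad, and when its corner (+x, -y) beside the hole is pressed it rocks the other way (0.08 rad, corners move 5 mm); a few newtons do it. Without a pin it lies level, firm
- plate_blue_hole (a point): mouth of the blue plate's round 14 mm through hole, on the top face at (+40, +15, 24) mm in the plate's frame. A headed steel pin may be stuck in the hole: shank 12 mm thick, gripped by a spring detent, top end 9 mm below this point; its 18 mm head is seated under the plate, 4 mm lower than the feet, so it can only go down
- surface_plate: dark granite surface plate, fixed, 260 (x) x 500 (y) mm; origin at the centre of its underside on the table, flat top 30 mm above the origin. The three plates lie on it
- stand: drive-out stand, fixed; origin at the centre of its underside. Two rails along its y, 110 mm long, tops 45 mm up, from 54 to 78 mm either side in x; outside them stops 8 mm higher. Pins drop into the gap between (floor 6 mm up) and may stay there. A plate lies centred, its long side along the stand's x, either way round, end feet on the rails, hole over the gap
- drift: drift (punch): a steel rod 8 mm thick and 60 mm long below a round orange handle 20 mm thick and 65 mm long, 125 mm in all, 0.12 kg; origin at the lower tip, z up along the rod. Pushed down the hole with 5 to 15 N until its tip is within 5 mm of the plate's feet level, it drives the pin out, which falls
- drift_tip (a point): the drift's lower tip, same point as its origin
- drift_block: wooden block for the drift, fixed, 60 x 60 x 70 mm high, with a 15 mm hole through its middle; origin at the centre of its underside. The drift stands in it with its handle's shoulder on the block's top, tip 10 mm above the table
- screwdriver: bystander: screwdriver with red handle, 204 mm long, 27 mm high, lying loose; origin at its middle
- caliper: bystander: steel vernier caliper, 229 x 66 x 12 mm, lying loose; origin at its middle

How it is judged:
By the outcome, as a careful person would: the job done as asked, in the order asked, and still so for the second after the job is handed in, with the robot touching nothing.
Of pin_red, pin_yellow, pin_blue only 1 to 2 are there at a start; the rules pass over those that are not, and their reading is None.
At some moment in a run one of plate_red, plate_yellow, plate_blue may be knocked a few centimetres aside while the robot is not near it.
It also fails if it takes over 210 s, if anything falls off the work surface, if the arm or the gripper's body presses on something with over 40 N, if the wrist force passes 120 N, or if a joint passes its speed limit or range.

## Working session

There is one attempt and no reset: what is moved stays moved. The work goes in short steps, Python scripts to look and compute and a tool call to move; the robot and the scene stay as the last step left them, time stands still between calls to the robot, and variables do not carry over. Pictures are saved under pics/ and viewed, at most 14 in all, crops included, and the job is handed in when it is done.

Besides the shell and the picture viewer there is one more tool, called as name(argument=value, ...), one argument or row to a line, values as JSON. drive_tool: Moves the arm, as the interface text tells. Its arguments: {"type":"object","properties":{"plan":{"type":"array","items":{"type":"object","properties":{"x":{"type":"number"},"y":{"type":"number"},"z":{"type":"number"},"ax":{"type":"number"},"ay":{"type":"number"},"az":{"type":"number"},"hand":{"type":"number"}}}},"grip_force":{"type":"number"}},"required":["plan"]}

```bash
ls; mkdir -p pics; python3 - <<'E'
from rig import monitor, imaging, r
import cv2
s=monitor.sense(); print({k:s[k] for k in('clock','eef_pos','tcp_rot','contact_force','opening')})
for n in('scene','side','wrist'):
    c=imaging.camera_info(n); print(n,c['mtx'],c['dist'],c['R'],c['t'])
    cv2.imwrite(f'pics/a_{n}.png',imaging.grab_frame(n)[:,:,::-1])
E
```

```text
pics
{'clock': 0.0, 'eef_pos': array([156.81137504, 604.49554988, 230.53781832]), 'tcp_rot': array([-3.14016591e+00, -4.09454080e-07,  2.88778704e+00]), 'contact_force': array([-0.54776205, -0.33801935,  0.69833701]), 'opening': 0.9998291853854638}
scene [[398.86384081   0.         315.81693606]
 [  0.         398.86384081 199.29070241]
 [  0.           0.           1.        ]] [-0.0421488  0.         0.         0.         0.       ] [[ 0.49649897 -0.86787357  0.01685943]
 [-0.594751   -0.35426786 -0.72164086]
 [ 0.63226578  0.34826678 -0.6920623 ]] [-373.1156026   377.0685651  1028.55155905]
side [[513.56289221   0.         313.42691387]
 [  0.         513.56289221 192.68316131]
 [  0.           0.           1.        ]] [-0.07322082  0.          0.          0.          0.        ] [[ 0.95800613 -0.28594685  0.02141603]
 [-0.13302712 -0.50935672 -0.85021145]
 [ 0.25402368  0.81165888 -0.52600555]] [-591.7027892   127.51365487 1416.02740163]
wrist [[296.32094695   0.         320.3661397 ]
 [  0.         296.32094695 200.44466479]
 [  0.           0.           1.        ]] [0.01108611 0.         0.         0.         0.        ] [[ 0.25125682  0.96791953 -0.00133872]
 [ 0.92895416 -0.24075307  0.28121546]
 [ 0.27187163 -0.07190091 -0.95964372]] [-623.85489294  -36.29810026  378.76312762]
```

View pics/a_scene.png

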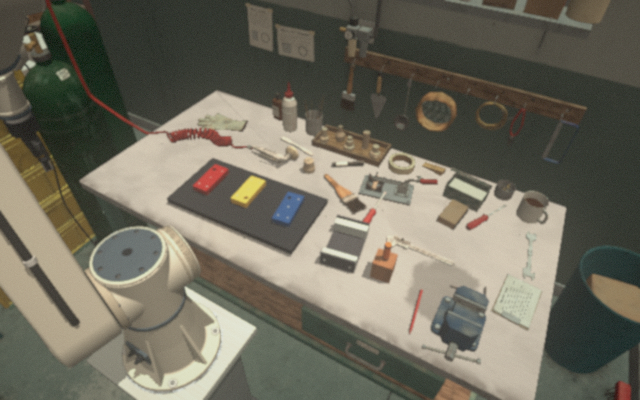

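View pics/a_side.png

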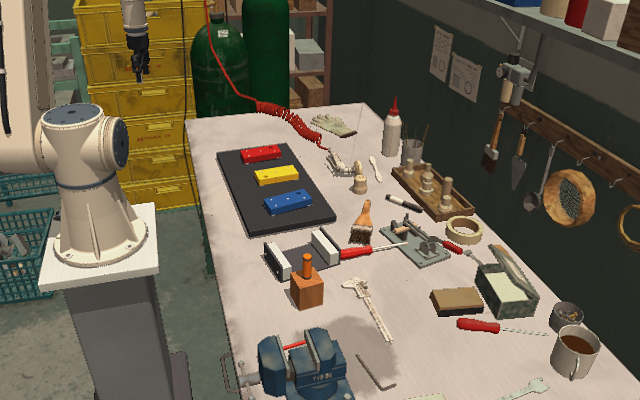

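```bash
cat > h.py <<'E'
import numpy as np, cv2
from scipy.spatial.transform import Rotation as Ro
from rig import monitor, imaging, r
HSV={'red':[((0,150,90),(8,255,255)),((172,150,90),(180,255,255))],'yellow':[((22,140,110),(34,255,255))],'blue':[((100,130,60),(125,255,255))],'orange':[((8,150,110),(18,255,255))]}
def grab(n):
    c=imaging.camera_info(n); im=imaging.grab_frame(n)[:,:,::-1].copy(); return c,im
def mask(im,col):
    h=cv2.cvtColor(im,cv2.COLOR_BGR2HSV); return sum(cv2.inRange(h,a,b) for a,b in HSV[col])
def rays(c,px):
    p=cv2.undistortPoints(np.float64(px).reshape(-1,1,2),c['mtx'],np.array(c['dist'])).reshape(-1,2)
    d=np.c_[p,np.ones(len(p))]@c['R']; return -c['R'].T@c['t'],d
def plane(c,px,z):
    o,d=rays(c,px); return o+d*((z-o[2])/d[:,2])[:,None]
def proj(c,X):
    return cv2.projectPoints(np.float64(X).reshape(-1,3),cv2.Rodrigues(c['R'])[0],c['t'],c['mtx'],np.array(c['dist']))[0].reshape(-1,2)
def pose():
    s=monitor.sense(); return np.array(s['eef_pos']),Ro.from_euler('xyz',s['tcp_rot']),s
def go(p,yaw,p0=None,R0=None):
    "shift and turn (move units) to tool-down pose p,yaw from the measured (or given) pose"
    a,b,_=pose(); p0=a if p0 is None else p0; R0=b if R0 is None else R0
    T=Ro.from_euler('xyz',[np.pi,0,yaw])
    return np.round(R0.inv().apply(np.array(p)-p0)/50,3), np.round(np.degrees((R0.inv()*T).as_rotvec())/6,3)
def blobs(im,col,amin=100):
    cs=cv2.findContours(mask(im,col),cv2.RETR_EXTERNAL,cv2.CHAIN_APPROX_NONE)[0]
    return sorted([k for k in cs if cv2.contourArea(k)>amin],key=lambda k:-cv2.contourArea(k))
E
python3 - <<'E'
from h import *
c={n:imaging.camera_info(n) for n in('scene','side','wrist')}
w=c['wrist'];C=-w['R'].T@w['t'];p,R,s=pose();print('cam in tool',R.inv().apply(C-p),'axis',R.inv().apply(w['R'][2]),'camx',R.inv().apply(w['R'][0]))
for n in('scene','side'):
    im=cv2.imread(f'pics/a_{n}.png')
    for col in('red','yellow','blue','orange'):
        for k in blobs(im,col,60)[:3]:
            m=k.reshape(-1,2).mean(0); print(n,col,cv2.contourArea(k),m.round(),plane(c[n],[m],45)[0].round())
print(plane(c['scene'],[[210,160],[170,203],[291,247],[326,198]],30).round())
print('stand',plane(c['side'],[[264,243],[281,280],[310,232],[330,266]],50).round())
E
```

```text
cam in tool [  71.57554687   -0.3855094  -142.20173002] axis [-2.81199488e-01 -1.50937053e-04  9.59649324e-01] camx [-1.59740911e-04  9.99999981e-01  1.10475759e-04]
scene red 344.0 [210. 178.] [522. 311.  45.]
scene red 90.5 [107. 107.] [ 661. 1034.   45.]
scene red 71.5 [623. 392.] [  422. -1024.    45.]
side red 463.0 [261. 153.] [517. 306.  45.]
side red 398.5 [233.  68.] [ 569. 1256.   45.]
side red 370.5 [478. 325.] [ 812. -605.   45.]
side yellow 355.0 [276. 172.] [540. 168.  45.]
side yellow 310.5 [154. 181.] [156. 207.  45.]
side yellow 265.0 [156. 149.] [170. 433.  45.]
side blue 693.5 [288. 201.] [533. -14.  45.]
side blue 136.0 [527.   3.] [3235. 2471.   45.]
side orange 902.0 [307. 280.] [ 492. -362.   45.]
side orange 246.0 [587. 204.] [1413. -260.   45.]
side orange 200.0 [551. 194.] [1340. -181.   45.]
[[ 618.  395.   30.]
 [ 364.  356.   30.]
 [ 412. -105.   30.]
 [ 660.  -93.   30.]]
stand [[ 422. -200.   50.]
 [ 431. -352.   50.]
 [ 552. -185.   50.]
 [ 560. -333.   50.]]
```

View pics/a_wrist.png

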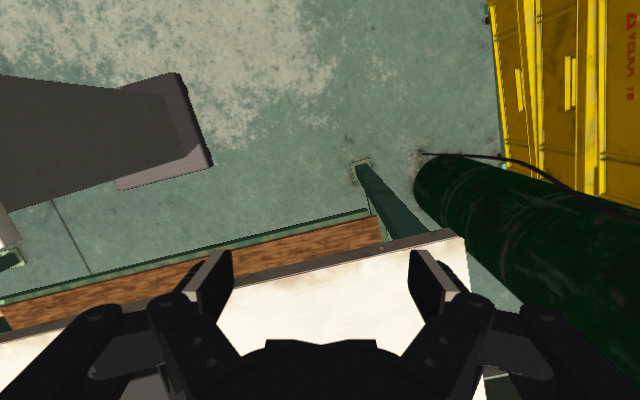

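```bash
python3 - <<'E'
from h import *
print(*go([490,40,330],np.pi))
E
```

```text
[-9.285 -9.26  -1.975] [-1.000e-02 -1.000e-03 -2.424e+00]
```

drive_tool(
  plan=[
    {"x": -4.65,"y": -4.65,"z": -1,"hand": 85},
    {"x": -4.65,"y": -4.65,"z": -1},
    {"x": -4.65,"y": -4.65,"z": -1},
    {"x": -4.65,"y": -4.65,"z": -1},
    {"x": -4.65,"y": -4.65,"z": -1},
    {"x": -4.65,"y": -4.65,"z": -1},
    {"x": -4.65,"y": -4.65,"z": -1},
    {"x": -4.65,"y": -4.65,"z": -1},
  ],
)

```text
invalid input
```

drive_tool(
  plan=[
    {"x": -4.63,"y": -4.61,"z": -0.98,"az": -2.42},
    {"x": -4.63,"y": -4.61,"z": -0.98,"az": -2.42},
    {"x": -4.63,"y": -4.61,"z": -0.98,"az": -2.42},
    {"x": -4.63,"y": -4.61,"z": -0.98,"az": -2.42},
    {"x": -4.63,"y": -4.61,"z": -0.98,"az": -2.42},
    {"x": -4.63,"y": -4.61,"z": -0.98,"az": -2.42},
    {"x": -4.63,"y": -4.61,"z": -0.98,"az": -2.42},
    {"x": -4.63,"y": -4.61,"z": -0.98,"az": -2.42},
  ],
)

```text
invalid input
```

```bash
python3 - <<'E'
from h import *
p,R,s=pose(); print(p,s['tcp_rot'],s['qpos'],s['clock'],s['contact_force'])
c,im=grab('wrist'); cv2.imwrite('pics/b.png',im)
E
```

```text
[156.84694383 604.63245438 230.74307457] [-3.14054895e+00  1.72132452e-05  2.88777383e+00] [ 1.31459161e+00  3.53486688e-01  1.63394589e+00 -2.15366010e-05
  1.15520374e+00 -2.37717453e-03] 0.15 [ 0.40574991 -0.47161839  0.6789414 ]
```

View pics/b.png

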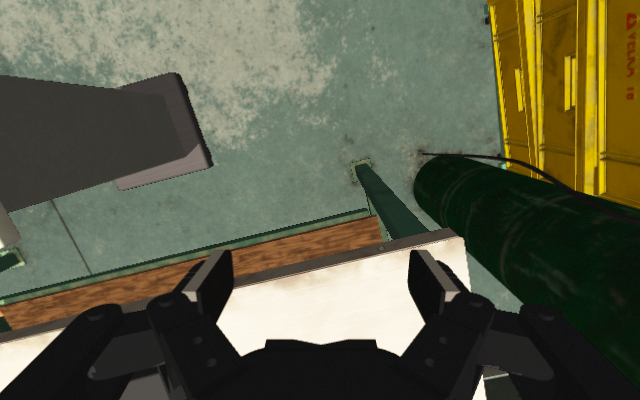

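drive_tool(
  plan=[
    {"x": -4.65,"y": -4.65,"z": -1,"ax": 0,"ay": 0,"az": 0,"hand": 85},
    {"x": -4.65,"y": -4.65,"z": -1,"ax": 0,"ay": 0,"az": 0,"hand": 85},
    {"x": -4.65,"y": -4.65,"z": -1,"ax": 0,"ay": 0,"az": 0,"hand": 85},
    {"x": -4.65,"y": -4.65,"z": -1,"ax": 0,"ay": 0,"az": 0,"hand": 85},
    {"x": -4.65,"y": -4.65,"z": -1,"ax": 0,"ay": 0,"az": 0,"hand": 85},
    {"x": -4.65,"y": -4.65,"z": -1,"ax": 0,"ay": 0,"az": 0,"hand": 85},
    {"x": -4.65,"y": -4.65,"z": -1,"ax": 0,"ay": 0,"az": 0,"hand": 85},
    {"x": -4.65,"y": -4.65,"z": -1,"ax": 0,"ay": 0,"az": 0,"hand": 85},
  ],
)

```text
clock: 1.0
eef_pos: [325.2, 318.8, 282.1]
tcp_rot: [3.141, 0.001, 2.884]
contact_force: [-0.4, -0.4, -0.5]
opening: 0.994
grasp_force: 0.0
```

drive_tool(
  plan=[
    {"x": -4.63,"y": -4.61,"z": -0.98,"ax": 0,"ay": 0,"az": -2.42,"hand": 0},
    {"x": -4.63,"y": -4.61,"z": -0.98,"ax": 0,"ay": 0,"az": -2.42,"hand": 0},
    {"x": -4.63,"y": -4.61,"z": -0.98,"ax": 0,"ay": 0,"az": -2.42,"hand": 0},
    {"x": -4.63,"y": -4.61,"z": -0.98,"ax": 0,"ay": 0,"az": -2.42,"hand": 0},
    {"x": -4.63,"y": -4.61,"z": -0.98,"ax": 0,"ay": 0,"az": -2.42,"hand": 0},
    {"x": -4.63,"y": -4.61,"z": -0.98,"ax": 0,"ay": 0,"az": -2.42,"hand": 0},
    {"x": -4.63,"y": -4.61,"z": -0.98,"ax": 0,"ay": 0,"az": -2.42,"hand": 0},
    {"x": -4.63,"y": -4.61,"z": -0.98,"ax": 0,"ay": 0,"az": -2.42,"hand": 0},
  ],
)

```text
clock: 1.8
eef_pos: [492.3, 37.4, 330.8]
tcp_rot: [-3.141, 0.002, 3.138]
contact_force: [0.6, 0.8, -0.1]
opening: -0.002
grasp_force: 0.0
```

```bash
python3 - <<'E'
from h import *
p,R,s=pose(); print(p,s['tcp_rot'],s['qpos'],s['clock'],s['contact_force'])
c,im=grab('wrist'); cv2.imwrite('pics/c.png',im)
for col in('red','yellow','blue','orange'):
    for k in blobs(im,col,300)[:2]:
        m=k.reshape(-1,2).mean(0); b=cv2.boxPoints(cv2.minAreaRect(k)); print(col,m.round(),cv2.contourArea(k),plane(c,[m],54)[0].round(1),plane(c,b,54)[:,:2].round(1).tolist())
E
```

```text
[492.2707647   37.37857586 330.8020026 ] [-3.14067501e+00  1.92803127e-03  3.13756794e+00] [ 7.34858606e-02  5.64409396e-02  1.78320157e+00 -1.10439931e-03
  1.30009912e+00 -1.49299054e+00] 1.8 [ 0.55765634  0.79422975 -0.05446898]
red [503. 179.] 4362.5 [512.7 298.2  54. ] [[583.9, 266.0], [443.7, 257.2], [450.1, 328.2], [591.1, 344.0]]
red [576. 295.] 3102.5 [703.3 446.1  54. ] [[722.8, 305.3], [642.3, 521.9], [709.0, 558.5], [796.9, 335.1]]
yellow [397. 193.] 3553.0 [533.3 148.9  54. ] [[470.4, 112.9], [469.2, 174.8], [602.8, 190.1], [604.4, 122.7]]
blue [283. 191.] 3542.5 [529.3 -18.3  54. ] [[472.2, -57.5], [462.0, 1.9], [593.6, 22.0], [605.8, -42.7]]
orange [ 17. 165.] 1452.0 [ 490.5 -391.4   54. ] [[459.3, -411.4], [453.1, -353.7], [516.0, -364.1], [522.6, -424.3]]
```

View pics/c.png

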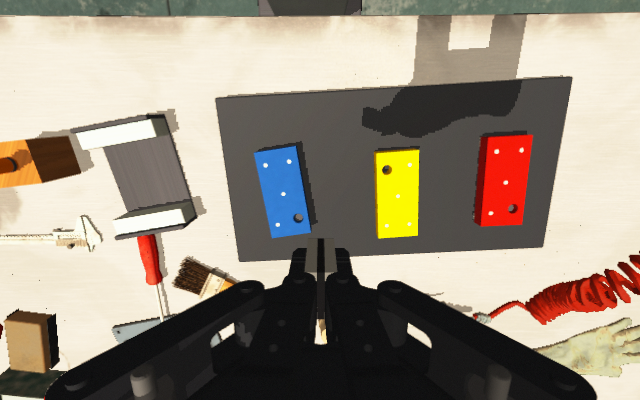

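```bash
cat >> h.py <<'E'
def plates(c,im,ztop=54,cols=('red','yellow','blue')):
    out={}
    h=cv2.cvtColor(im,cv2.COLOR_BGR2HSV)
    for col in cols:
        for k in blobs(im,col,800):
            m=np.zeros(im.shape[:2],np.uint8); cv2.drawContours(m,[cv2.convexHull(k)],-1,255,-1); m=cv2.erode(m,np.ones((5,5)))
            def cents(t):
                n,_,st,ce=cv2.connectedComponentsWithStats(t&m); return [(ce[i],st[i,4]) for i in range(1,n) if st[i,4]>=6]
            w=cents(cv2.inRange(h,(0,0,150),(180,110,255)))
            W=plane(c,[a for a,_ in w],ztop)[:,:2] if w else np.zeros((0,2))
            if len(W)<4: continue
            d=cents(cv2.inRange(h,(0,0,0),(180,255,85))); d=max(d,key=lambda t:t[1]) if d else None
            if d is None: continue
            H=plane(c,[d[0]],ztop)[0,:2]
            ctr=W[np.argsort([np.linalg.norm(w-W.mean(0)) for w in W])]
            cen=min(W,key=lambda q:abs(np.linalg.norm(q-H)-42.7))
            oth=[q for q in W if q is not cen]
            far=max(oth,key=lambda q:np.linalg.norm(q-H))
            # yaw: far-side pair midpoint vs hole-side pair midpoint
            rest=sorted(oth,key=lambda q:np.linalg.norm(q-H)); near=rest[0]; mid=rest[1]
            ax=(H+near)/2-(far+mid)/2; yaw=np.arctan2(ax[1],ax[0])
            out[col]=dict(c=np.mean([H,near,far,mid],0),yaw=yaw,hole=H,len=np.linalg.norm(ax),wid=np.linalg.norm(H-near),cen=cen,nw=len(W))
            break
    return out
def pt(P,x,y):
    a=P['yaw']; return P['c']+np.array([np.cos(a)*x-np.sin(a)*y,np.sin(a)*x+np.cos(a)*y])
E
cat > t.py <<'E'
from h import *
E
python3 - <<'E'
from h import *
c=imaging.camera_info('wrist'); im=cv2.imread('pics/c.png')
P=plates(c,im)
for k,v in P.items(): print(k,{a:np.round(b,3) for a,b in v.items()},'A',pt(v,55,-21).round(1),'B',pt(v,-55,21).round(1))
# surface plate corners, stand rails
print('surf',plane(c,[[216,98],[572,76],[543,247],[238,262]],30)[:,:2].round().tolist())
print('stand',plane(c,[[74,131],[160,114],[167,133],[114,215],[193,201],[197,213]],53)[:,:2].round().tolist())
E
```

```text
red {'c': array([526.711, 300.848]), 'yaw': np.float64(0.178), 'hole': array([558.766, 322.939]), 'len': np.float64(67.992), 'wid': np.float64(32.257), 'cen': array([515.379, 305.076]), 'nw': np.int64(4)} A [584.6 289.9] B [468.9 311.8]
yellow {'c': array([524.472, 154.774]), 'yaw': np.float64(-2.934), 'hole': array([495.408, 130.961]), 'len': np.float64(65.844), 'wid': np.float64(34.629), 'cen': array([534.677, 151.491]), 'nw': np.int64(4)} A [466.3 164. ] B [582.6 145.6]
blue {'c': array([542.367, -19.923]), 'yaw': np.float64(0.242), 'hole': array([570.315,   2.795]), 'len': np.float64(66.673), 'wid': np.float64(30.787), 'cen': array([530.997, -15.944]), 'nw': np.int64(4)} A [600.8 -27.2] B [483.9 -12.7]
surf [[398.0, -108.0], [372.0, 385.0], [629.0, 399.0], [654.0, -98.0]]
stand [[442.0, -298.0], [419.0, -178.0], [444.0, -172.0], [563.0, -269.0], [542.0, -149.0], [561.0, -145.0]]
```

```bash
python3 - <<'E'
s=open('h.py').read()
i=s.index("            # yaw:"); j=s.index("            break")
s=s[:i]+'''            rest=sorted(oth,key=lambda q:np.linalg.norm(q-H)); near,mid=rest[0],rest[1]
            # far=(-a,-b), and near/mid = (a,-b)/(-a,b); centre = midpoint of those two
            ctr=(near+mid+cen)/3; 
            u=near-far; v=mid-far
            ang=np.arctan2(u[1],u[0]); ang2=np.arctan2(H[1]-ctr[1],H[0]-ctr[0])-np.arctan2(15,40)
            yaw=ang
            out[col]=dict(c=ctr,yaw=yaw,yawh=(ang2+np.pi)%(2*np.pi)-np.pi,hole=H,rh=np.linalg.norm(H-ctr),u=np.linalg.norm(u),v=np.linalg.norm(v),cen=cen)
'''+s[j:]
open('h.py','w').write(s)
E
python3 - <<'E'
from h import *
c=imaging.camera_info('wrist'); im=cv2.imread('pics/c.png')
P=plates(c,im)
for k,v in P.items(): print(k,{a:np.round(b,3) for a,b in v.items()},'A',pt(v,55,-21).round(1),'B',pt(v,-55,21).round(1))
E
```

```text
red {'c': array([530.777, 300.319]), 'yaw': np.float64(0.069), 'yawh': np.float64(0.321), 'hole': array([558.766, 322.939]), 'rh': np.float64(35.987), 'u': np.float64(90.661), 'v': np.float64(48.773), 'cen': array([515.379, 305.076])} A [587.1 283.2] B [474.5 317.5]
yellow {'c': array([519.487, 155.998]), 'yaw': np.float64(-3.068), 'yawh': np.float64(-2.695), 'hole': array([495.408, 130.961]), 'rh': np.float64(34.737), 'u': np.float64(89.833), 'v': np.float64(48.409), 'cen': array([534.677, 151.491])} A [463.1 172.9] B [575.9 139.1]
blue {'c': array([547.05 , -19.527]), 'yaw': np.float64(0.145), 'yawh': np.float64(0.406), 'hole': array([570.315,   2.795]), 'rh': np.float64(32.242), 'u': np.float64(91.112), 'v': np.float64(48.324), 'cen': array([530.997, -15.944])} A [604.5 -32.4] B [489.6  -6.7]
```

```bash
sed -i 's/cen=min(W,key=.*/cen=min(W,key=lambda q:max(np.linalg.norm(q-w) for w in W))/' h.py
python3 - <<'E'
from h import *
c=imaging.camera_info('wrist'); im=cv2.imread('pics/c.png')
P=plates(c,im)
for k,v in P.items(): print(k,{a:np.round(b,3) for a,b in v.items()},'A',pt(v,55,-21).round(1),'B',pt(v,-55,21).round(1))
E
```

```text
red {'c': array([530.777, 300.319]), 'yaw': np.float64(0.069), 'yawh': np.float64(0.321), 'hole': array([558.766, 322.939]), 'rh': np.float64(35.987), 'u': np.float64(90.661), 'v': np.float64(48.773), 'cen': array([515.379, 305.076])} A [587.1 283.2] B [474.5 317.5]
yellow {'c': array([519.487, 155.998]), 'yaw': np.float64(-3.068), 'yawh': np.float64(-2.695), 'hole': array([495.408, 130.961]), 'rh': np.float64(34.737), 'u': np.float64(89.833), 'v': np.float64(48.409), 'cen': array([534.677, 151.491])} A [463.1 172.9] B [575.9 139.1]
blue {'c': array([547.05 , -19.527]), 'yaw': np.float64(0.145), 'yawh': np.float64(0.406), 'hole': array([570.315,   2.795]), 'rh': np.float64(32.242), 'u': np.float64(91.112), 'v': np.float64(48.324), 'cen': array([530.997, -15.944])} A [604.5 -32.4] B [489.6  -6.7]
```

```bash
sed -i 's/            cen=min(W,/            W=list(W); cen=min(W,/; /ctr=W\[np.argsort/d' h.py
python3 - <<'E'
from h import *
c=imaging.camera_info('wrist'); im=cv2.imread('pics/c.png')
P=plates(c,im)
for k,v in P.items(): print(k,{a:np.round(b,3) for a,b in v.items()},'A',pt(v,55,-21).round(1),'B',pt(v,-55,21).round(1))
A=pt(P['red'],55,-21); print(*go([*A,100],np.pi))
E
```

```text
red {'c': array([515.353, 304.932]), 'yaw': np.float64(0.069), 'yawh': np.float64(0.034), 'hole': array([558.766, 322.939]), 'rh': np.float64(47.0), 'u': np.float64(90.661), 'v': np.float64(34.404), 'cen': array([515.379, 305.076])} A [571.7 287.8] B [459.  322.1]
yellow {'c': array([534.886, 151.476]), 'yaw': np.float64(-3.068), 'yawh': np.float64(-3.021), 'hole': array([495.408, 130.961]), 'rh': np.float64(44.49), 'u': np.float64(89.833), 'v': np.float64(33.776), 'cen': array([534.677, 151.491])} A [478.5 168.4] B [591.3 134.6]
blue {'c': array([531.243, -16.202]), 'yaw': np.float64(0.145), 'yawh': np.float64(0.094), 'hole': array([570.315,   2.795]), 'rh': np.float64(43.446), 'u': np.float64(91.112), 'v': np.float64(34.313), 'cen': array([530.997, -15.944])} A [588.7 -29. ] B [473.8  -3.4]
[-1.598  4.977  4.605] [ 0.002  0.001 -0.035]
```

drive_tool(
  plan=[
    {"x": -1.6,"y": 4.98,"z": 5.1,"ax": 0,"ay": 0,"az": 0,"hand": 0},
    {"x": -1.6,"y": 4.98,"z": 5.1,"ax": 0,"ay": 0,"az": 0,"hand": 0},
    {"x": -1.6,"y": 4.98,"z": 5.1,"ax": 0,"ay": 0,"az": 0,"hand": 0},
    {"x": -1.6,"y": 4.98,"z": 5.1,"ax": 0,"ay": 0,"az": 0,"hand": 0},
    {"x": -1.6,"y": 4.98,"z": 5.1,"ax": 0,"ay": 0,"az": 0,"hand": 0},
    {"x": -1.6,"y": 4.98,"z": 5.1,"ax": 0,"ay": 0,"az": 0,"hand": 0},
    {"x": -1.6,"y": 4.98,"z": 5.1,"ax": 0,"ay": 0,"az": 0,"hand": 0},
    {"x": -1.6,"y": 4.98,"z": 5.1,"ax": 0,"ay": 0,"az": 0,"hand": 0},
  ],
)

```text
clock: 2.65
eef_pos: [567.1, 293.0, 71.0]
tcp_rot: [-3.14, -0.005, -3.139]
contact_force: [-0.8, -0.7, 0.1]
opening: -0.003
grasp_force: 0.0
```

drive_tool(
  plan=[
    {"x": 0,"y": 0,"z": 0.1,"ax": 0,"ay": 0,"az": 0,"hand": 0},
    {"x": 0,"y": 0,"z": 0.2,"ax": 0,"ay": 0,"az": 0,"hand": 0},
    {"x": 0,"y": 0,"z": 0.3,"ax": 0,"ay": 0,"az": 0,"hand": 0},
    {"x": 0,"y": 0,"z": 0.3,"ax": 0,"ay": 0,"az": 0,"hand": 0},
  ],
)

```text
clock: 3.05
eef_pos: [569.8, 288.4, 60.9]
tcp_rot: [3.141, 0.0, 3.14]
contact_force: [-0.3, -0.5, 0.8]
opening: 0.001
grasp_force: 0.0
```

drive_tool(
  plan=[
    {"x": 0,"y": 0,"z": 0.04,"ax": 0,"ay": 0,"az": 0,"hand": 0},
    {"x": 0,"y": 0,"z": 0.08,"ax": 0,"ay": 0,"az": 0,"hand": 0},
    {"x": 0,"y": 0,"z": 0.08,"ax": 0,"ay": 0,"az": 0,"hand": 0},
  ],
)

```text
clock: 3.35
eef_pos: [570.6, 288.8, 56.9]
tcp_rot: [3.142, 0.001, 3.141]
contact_force: [1.4, -2.8, 4.9]
opening: -0.005
grasp_force: 2.1
```

drive_tool(
  plan=[
    {"x": 0,"y": 0,"z": 0.02,"ax": 0,"ay": 0,"az": 0,"hand": 0},
    {"x": 0,"y": 0,"z": 0.04,"ax": 0,"ay": 0,"az": 0,"hand": 0},
    {"x": 0,"y": 0,"z": 0.04,"ax": 0,"ay": 0,"az": 0,"hand": 0},
  ],
)

```text
clock: 3.65
eef_pos: [571.1, 288.6, 55.7]
tcp_rot: [-3.141, 0.002, 3.141]
contact_force: [0.9, -7.2, 11.3]
opening: -0.001
grasp_force: 6.0
```

drive_tool(
  plan=[
    {"x": 0,"y": 0,"z": 0.02,"ax": 0,"ay": 0,"az": 0,"hand": 0},
    {"x": 0,"y": 0,"z": 0.02,"ax": 0,"ay": 0,"az": 0,"hand": 0},
  ],
)

```text
clock: 3.85
eef_pos: [571.2, 288.7, 55.5]
tcp_rot: [-3.141, 0.002, 3.141]
contact_force: [-1.7, -8.0, 18.9]
opening: 0.001
grasp_force: 9.6
```

```bash
python3 - <<'E'
from h import *
for n in('wrist','side'):
    c,im=grab(n); cv2.imwrite(f'pics/d_{n}.png',im)
p,R,s=pose(); print(p,s['contact_force'],s['wrist_torque'])
cs=imaging.camera_info('side'); x,y=proj(cs,[[515,305,40]])[0].astype(int)
a=cv2.imread('pics/a_side.png')[y-45:y+45,x-60:x+60]; b=cv2.imread('pics/d_side.png')[y-45:y+45,x-60:x+60]
w=cv2.imread('pics/d_wrist.png')
o=np.hstack([cv2.resize(a,(400,300)),cv2.resize(b,(400,300))]); w=cv2.resize(w,(480,300)); w=np.pad(w,((0,0),(0,320),(0,0)))
cv2.imwrite('pics/d.png',np.vstack([o,w]))
E
```

```text
[571.23008118 288.64268422  55.481898  ] [-1.30624372 -8.06706755 18.98823774] [-1.37280045  0.17033994 -0.0048998 ]
```

View pics/d.png

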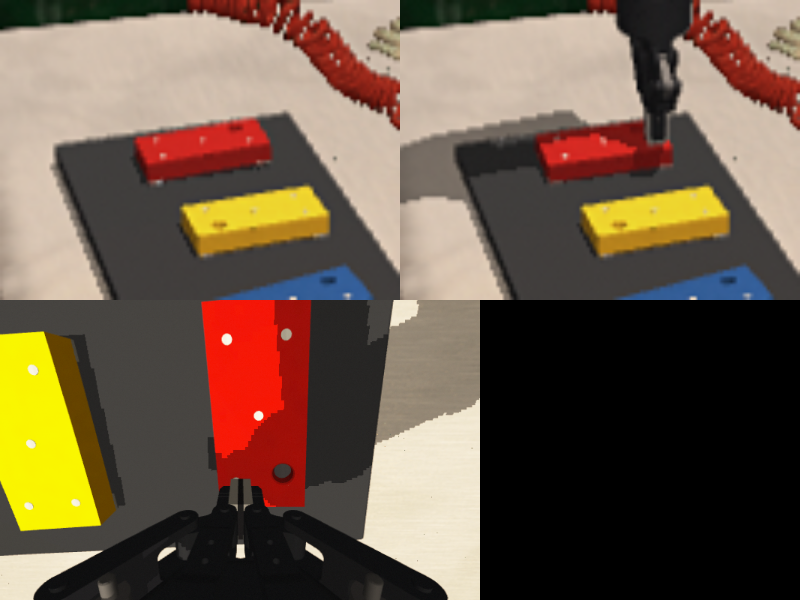

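drive_tool(
  plan=[
    {"x": 0,"y": 0,"z": -0.4,"ax": 0,"ay": 0,"az": 0,"hand": 0},
    {"x": 2.25,"y": 0.69,"z": -0.4,"ax": 0,"ay": 0,"az": 0,"hand": 0},
    {"x": 2.25,"y": 0.69,"z": -0.4,"ax": 0,"ay": 0,"az": 0,"hand": 0},
    {"x": 2.25,"y": 0.69,"z": -0.4,"ax": 0,"ay": 0,"az": 0,"hand": 0},
    {"x": 2.25,"y": 0.69,"z": -0.4,"ax": 0,"ay": 0,"az": 0,"hand": 0},
    {"x": 2.25,"y": 0.69,"z": -0.2,"ax": 0,"ay": 0,"az": 0,"hand": 0},
    {"x": 2.25,"y": 0.69,"z": -0.14,"ax": 0,"ay": 0,"az": 0,"hand": 0},
    {"x": 2.25,"y": 0.69,"z": -0.14,"ax": 0,"ay": 0,"az": 0,"hand": 0},
  ],
)

```text
clock: 4.75
eef_pos: [458.1, 323.2, 59.2]
tcp_rot: [-3.141, -0.001, 3.14]
contact_force: [0.3, -0.5, -0.3]
opening: -0.004
grasp_force: 0.0
```

drive_tool(
  plan=[
    {"x": 0,"y": 0,"z": 0.02,"ax": 0,"ay": 0,"az": 0,"hand": 0},
    {"x": 0,"y": 0,"z": 0.04,"ax": 0,"ay": 0,"az": 0,"hand": 0},
    {"x": 0,"y": 0,"z": 0.04,"ax": 0,"ay": 0,"az": 0,"hand": 0},
  ],
)

```text
clock: 5.05
eef_pos: [457.6, 323.6, 58.1]
tcp_rot: [-3.141, -0.0, 3.141]
contact_force: [0.3, -0.6, -0.6]
opening: 0.002
grasp_force: 0.0
```

drive_tool(
  plan=[
    {"x": 0,"y": 0,"z": 0.02,"ax": 0,"ay": 0,"az": 0,"hand": 0},
    {"x": 0,"y": 0,"z": 0.04,"ax": 0,"ay": 0,"az": 0,"hand": 0},
    {"x": 0,"y": 0,"z": 0.04,"ax": 0,"ay": 0,"az": 0,"hand": 0},
  ],
)

```text
clock: 5.35
eef_pos: [457.3, 323.8, 56.2]
tcp_rot: [-3.142, -0.0, 3.141]
contact_force: [0.3, 0.4, 0.6]
opening: -0.004
grasp_force: 0.0
```

drive_tool(
  plan=[
    {"x": 0,"y": 0,"z": 0.02,"ax": 0,"ay": 0,"az": 0,"hand": 0},
    {"x": 0,"y": 0,"z": 0.03,"ax": 0,"ay": 0,"az": 0,"hand": 0},
    {"x": 0,"y": 0,"z": 0.03,"ax": 0,"ay": 0,"az": 0,"hand": 0},
  ],
)

```text
clock: 5.65
eef_pos: [457.3, 323.8, 54.7]
tcp_rot: [-3.142, -0.0, 3.141]
contact_force: [0.2, 0.4, 0.1]
opening: 0.002
grasp_force: 0.0
```

drive_tool(
  plan=[
    {"x": 0,"y": 0,"z": 0.02,"ax": 0,"ay": 0,"az": 0,"hand": 0},
    {"x": 0,"y": 0,"z": 0.04,"ax": 0,"ay": 0,"az": 0,"hand": 0},
    {"x": 0,"y": 0,"z": 0.04,"ax": 0,"ay": 0,"az": 0,"hand": 0},
  ],
)

```text
clock: 5.95
eef_pos: [457.5, 324.0, 54.1]
tcp_rot: [3.141, 0.0, 3.141]
contact_force: [-4.9, -2.5, 16.9]
opening: -0.001
grasp_force: 8.4
```

drive_tool(
  plan=[
    {"x": 0,"y": 0,"z": 0.02,"ax": 0,"ay": 0,"az": 0,"hand": 0},
    {"x": 0,"y": 0,"z": 0.03,"ax": 0,"ay": 0,"az": 0,"hand": 0},
    {"x": 0,"y": 0,"z": 0.03,"ax": 0,"ay": 0,"az": 0,"hand": 0},
  ],
)

```text
clock: 6.25
eef_pos: [457.5, 324.2, 53.8]
tcp_rot: [3.141, 0.0, 3.141]
contact_force: [-8.5, -4.9, 31.9]
opening: 0.002
grasp_force: 16.1
```

drive_tool(
  plan=[
    {"x": 0,"y": 0,"z": -0.8,"ax": 0,"ay": 0,"az": 0,"hand": 0},
    {"x": -0.42,"y": -3.12,"z": -0.8,"ax": 0,"ay": 0,"az": 0,"hand": 0},
    {"x": -0.42,"y": -3.12,"z": -0.8,"ax": 0,"ay": 0,"az": 0,"hand": 0},
    {"x": -0.42,"y": -3.12,"z": -0.8,"ax": 0,"ay": 0,"az": 0,"hand": 0},
    {"x": -0.42,"y": -3.12,"z": -0.8,"ax": 0,"ay": 0,"az": 0,"hand": 0},
    {"x": -0.42,"y": -3.12,"z": -0.5,"ax": 0,"ay": 0,"az": 0,"hand": 0},
    {"x": -0.42,"y": -3.12,"z": -0.4,"ax": 0,"ay": 0,"az": 0,"hand": 0},
    {"x": -0.42,"y": -3.12,"z": -0.4,"ax": 0,"ay": 0,"az": 0,"hand": 0},
  ],
)

```text
clock: 7.05
eef_pos: [477.8, 168.0, 70.6]
tcp_rot: [-3.141, -0.002, 3.141]
contact_force: [0.6, 0.7, 0.8]
opening: -0.001
grasp_force: 0.0
```

```bash
python3 - <<'E'
from h import *
p,R,s=pose(); print(p,s['contact_force'])
c,im=grab('side'); a=cv2.imread('pics/a_side.png'); cv2.imwrite('pics/e_side.png',im)
for col in('red','yellow','blue'):
    f=lambda i:[k.reshape(-1,2).mean(0).round(1) for k in blobs(i,col,250)[:1]]
    print(col,f(a),f(im))
c,im=grab('wrist'); cv2.imwrite('pics/e.png',im)
print(proj(c,[[478.5,168.4,54],[534.8,151.5,54],[591,134.6,54]]).round())
cv2.imwrite('pics/e2.png',np.vstack([im[::1],]))
x,y=512,209
ci=cv2.imread('pics/c.png'); H=[(512,209),(387,170),(298,217)]
cv2.imwrite('pics/holes.png',np.vstack([np.hstack([cv2.resize(ci[b-16:b+16,a-16:a+16],(260,260),interpolation=0) for a,b in H]), cv2.resize(im[:,100:540],(780,300))[:, :780]]))
E
```

```text
[477.75797457 167.98229912  70.61869496] [0.57454204 0.68484781 0.75135701]
red [array([260.6, 153.4])] [array([294.2, 121.6])]
yellow [array([276. , 171.8])] [array([277. , 171.8])]
blue [array([287.5, 201.4])] [array([287.5, 201.4])]
[[321. 242.]
 [295. 324.]
 [272. 393.]]
```

View pics/holes.png

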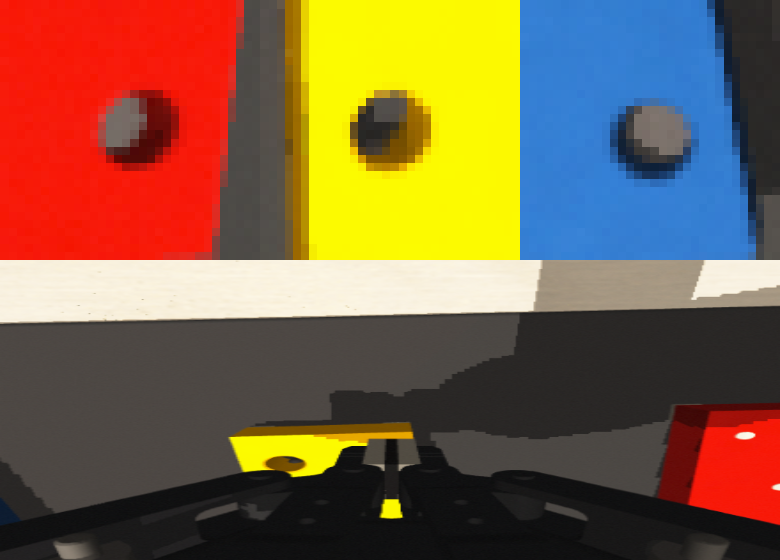

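drive_tool(
  plan=[
    {"x": 0,"y": 0,"z": 0.1,"ax": 0,"ay": 0,"az": 0,"hand": 0},
    {"x": 0,"y": 0,"z": 0.2,"ax": 0,"ay": 0,"az": 0,"hand": 0},
    {"x": 0,"y": 0,"z": 0.26,"ax": 0,"ay": 0,"az": 0,"hand": 0},
    {"x": 0,"y": 0,"z": 0.3,"ax": 0,"ay": 0,"az": 0,"hand": 0},
    {"x": 0,"y": 0,"z": 0.33,"ax": 0,"ay": 0,"az": 0,"hand": 0},
    {"x": 0,"y": 0,"z": 0.33,"ax": 0,"ay": 0,"az": 0,"hand": 0},
  ],
)

```text
clock: 7.75
eef_pos: [478.3, 167.8, 54.6]
tcp_rot: [-3.141, -0.0, 3.141]
contact_force: [1.0, -0.0, -0.2]
opening: -0.001
grasp_force: 0.0
```

drive_tool(
  plan=[
    {"x": 0,"y": 0,"z": 0.02,"ax": 0,"ay": 0,"az": 0,"hand": 0},
    {"x": 0,"y": 0,"z": 0.02,"ax": 0,"ay": 0,"az": 0,"hand": 0},
    {"x": 0,"y": 0,"z": 0.02,"ax": 0,"ay": 0,"az": 0,"hand": 0},
  ],
)

```text
clock: 8.05
eef_pos: [478.5, 167.9, 54.1]
tcp_rot: [3.141, 0.0, 3.141]
contact_force: [-0.5, -0.8, 4.0]
opening: -0.002
grasp_force: 2.1
```

drive_tool(
  plan=[
    {"x": 0,"y": 0,"z": 0.01,"ax": 0,"ay": 0,"az": 0,"hand": 0},
    {"x": 0,"y": 0,"z": 0.02,"ax": 0,"ay": 0,"az": 0,"hand": 0},
    {"x": 0,"y": 0,"z": 0.02,"ax": 0,"ay": 0,"az": 0,"hand": 0},
  ],
)

```text
clock: 8.35
eef_pos: [478.5, 167.9, 53.9]
tcp_rot: [3.141, 0.0, 3.141]
contact_force: [-4.3, -1.3, 17.8]
opening: -0.001
grasp_force: 9.2
```

drive_tool(
  plan=[
    {"x": 0,"y": 0,"z": -0.4,"ax": 0,"ay": 0,"az": 0,"hand": 0},
    {"x": -2.26,"y": -0.67,"z": -0.4,"ax": 0,"ay": 0,"az": 0,"hand": 0},
    {"x": -2.26,"y": -0.67,"z": -0.4,"ax": 0,"ay": 0,"az": 0,"hand": 0},
    {"x": -2.26,"y": -0.67,"z": -0.4,"ax": 0,"ay": 0,"az": 0,"hand": 0},
    {"x": -2.26,"y": -0.67,"z": -0.4,"ax": 0,"ay": 0,"az": 0,"hand": 0},
    {"x": -2.26,"y": -0.67,"z": -0.2,"ax": 0,"ay": 0,"az": 0,"hand": 0},
    {"x": -2.26,"y": -0.67,"z": -0.1,"ax": 0,"ay": 0,"az": 0,"hand": 0},
    {"x": -2.26,"y": -0.67,"z": -0.1,"ax": 0,"ay": 0,"az": 0,"hand": 0},
  ],
)

```text
clock: 9.15
eef_pos: [589.1, 134.4, 56.4]
tcp_rot: [-3.141, -0.003, -3.141]
contact_force: [-0.4, 0.5, -0.3]
opening: -0.001
grasp_force: 0.0
```

drive_tool(
  plan=[
    {"x": 0,"y": 0,"z": 0.02,"ax": 0,"ay": 0,"az": 0,"hand": 0},
    {"x": 0,"y": 0,"z": 0.04,"ax": 0,"ay": 0,"az": 0,"hand": 0},
    {"x": 0,"y": 0,"z": 0.06,"ax": 0,"ay": 0,"az": 0,"hand": 0},
    {"x": 0,"y": 0,"z": 0.06,"ax": 0,"ay": 0,"az": 0,"hand": 0},
  ],
)

```text
clock: 9.55
eef_pos: [591.3, 134.4, 54.9]
tcp_rot: [3.142, 0.0, 3.141]
contact_force: [-0.3, 0.5, -0.4]
opening: 0.004
grasp_force: 0.0
```

drive_tool(
  plan=[
    {"x": 0,"y": 0,"z": 0.02,"ax": 0,"ay": 0,"az": 0,"hand": 0},
    {"x": 0,"y": 0,"z": 0.03,"ax": 0,"ay": 0,"az": 0,"hand": 0},
    {"x": 0,"y": 0,"z": 0.03,"ax": 0,"ay": 0,"az": 0,"hand": 0},
  ],
)

```text
clock: 9.85
eef_pos: [591.5, 134.3, 54.0]
tcp_rot: [3.141, 0.0, 3.141]
contact_force: [-2.8, -1.2, 7.8]
opening: 0.002
grasp_force: 3.9
```

drive_tool(
  plan=[
    {"x": 0,"y": 0,"z": 0.02,"ax": 0,"ay": 0,"az": 0,"hand": 0},
    {"x": 0,"y": 0,"z": 0.02,"ax": 0,"ay": 0,"az": 0,"hand": 0},
  ],
)

```text
clock: 10.05
eef_pos: [591.6, 134.3, 54.0]
tcp_rot: [3.141, 0.0, 3.141]
contact_force: [-6.0, -1.4, 17.2]
opening: 0.002
grasp_force: 8.8
```

drive_tool(
  plan=[
    {"x": 0,"y": 0,"z": -0.8,"ax": 0,"ay": 0,"az": 0,"hand": 0},
    {"x": 0.06,"y": -3.27,"z": -0.8,"ax": 0,"ay": 0,"az": 0,"hand": 0},
    {"x": 0.06,"y": -3.27,"z": -0.8,"ax": 0,"ay": 0,"az": 0,"hand": 0},
    {"x": 0.06,"y": -3.27,"z": -0.8,"ax": 0,"ay": 0,"az": 0,"hand": 0},
    {"x": 0.06,"y": -3.27,"z": -0.8,"ax": 0,"ay": 0,"az": 0,"hand": 0},
    {"x": 0.06,"y": -3.27,"z": -0.5,"ax": 0,"ay": 0,"az": 0,"hand": 0},
    {"x": 0.06,"y": -3.27,"z": -0.4,"ax": 0,"ay": 0,"az": 0,"hand": 0},
    {"x": 0.06,"y": -3.27,"z": -0.4,"ax": 0,"ay": 0,"az": 0,"hand": 0},
  ],
)

```text
clock: 10.85
eef_pos: [587.3, -27.9, 70.7]
tcp_rot: [3.141, -0.003, -3.141]
contact_force: [0.4, -0.1, -0.1]
opening: -0.001
grasp_force: 0.0
```

```bash
python3 - <<'E'
from h import *
p,R,s=pose(); print(p,s['contact_force'])
c,im=grab('side'); a=cv2.imread('pics/a_side.png'); cv2.imwrite('pics/f_side.png',im)
for col in('red','yellow','blue'):
    f=lambda i:[(k.reshape(-1,2).mean(0).round(1),cv2.contourArea(k)) for k in blobs(i,col,250)[:3] if abs(k.reshape(-1,2).mean(0)-[275,180]).max()<60]
    print(col,f(a),f(im))
E
```

```text
[587.25666863 -27.85468931  70.70286025] [ 0.42556617 -0.07620079 -0.07403754]
red [(array([260.6, 153.4]), 463.0)] [(array([260.4, 153.4]), 464.5)]
yellow [(array([276. , 171.8]), 355.0)] []
blue [(array([287.5, 201.4]), 693.5)] [(array([287.9, 201.4]), 661.0)]
```

drive_tool(
  plan=[
    {"x": 0,"y": 0,"z": 0.1,"ax": 0,"ay": 0,"az": 0,"hand": 0},
    {"x": 0,"y": 0,"z": 0.2,"ax": 0,"ay": 0,"az": 0,"hand": 0},
    {"x": 0,"y": 0,"z": 0.2,"ax": 0,"ay": 0,"az": 0,"hand": 0},
  ],
)

```text
clock: 11.2
eef_pos: [587.8, -28.7, 61.5]
tcp_rot: [3.142, -0.001, -3.141]
contact_force: [-0.1, 0.7, 0.0]
opening: -0.001
grasp_force: 0.0
```

drive_tool(
  plan=[
    {"x": 0,"y": 0,"z": 0.02,"ax": 0,"ay": 0,"az": 0,"hand": 0},
    {"x": 0,"y": 0,"z": 0.04,"ax": 0,"ay": 0,"az": 0,"hand": 0},
    {"x": 0,"y": 0,"z": 0.04,"ax": 0,"ay": 0,"az": 0,"hand": 0},
  ],
)

```text
clock: 11.5
eef_pos: [588.3, -29.3, 60.3]
tcp_rot: [-3.142, 0.0, 3.141]
contact_force: [-0.6, -0.1, -0.0]
opening: 0.003
grasp_force: 0.0
```

drive_tool(
  plan=[
    {"x": 0,"y": 0,"z": 0.02,"ax": 0,"ay": 0,"az": 0,"hand": 0},
    {"x": 0,"y": 0,"z": 0.04,"ax": 0,"ay": 0,"az": 0,"hand": 0},
    {"x": 0,"y": 0,"z": 0.04,"ax": 0,"ay": 0,"az": 0,"hand": 0},
  ],
)

```text
clock: 11.8
eef_pos: [588.4, -29.3, 58.3]
tcp_rot: [-3.142, 0.0, 3.141]
contact_force: [-0.1, 0.5, -0.0]
opening: -0.003
grasp_force: 0.2
```

drive_tool(
  plan=[
    {"x": 0,"y": 0,"z": 0.02,"ax": 0,"ay": 0,"az": 0,"hand": 0},
    {"x": 0,"y": 0,"z": 0.04,"ax": 0,"ay": 0,"az": 0,"hand": 0},
    {"x": 0,"y": 0,"z": 0.04,"ax": 0,"ay": 0,"az": 0,"hand": 0},
  ],
)

```text
clock: 12.1
eef_pos: [588.8, -29.5, 56.6]
tcp_rot: [-3.141, 0.001, 3.141]
contact_force: [0.7, -2.7, 2.9]
opening: -0.001
grasp_force: 1.8
```

drive_tool(
  plan=[
    {"x": 0,"y": 0,"z": 0.02,"ax": 0,"ay": 0,"az": 0,"hand": 0},
    {"x": 0,"y": 0,"z": 0.03,"ax": 0,"ay": 0,"az": 0,"hand": 0},
    {"x": 0,"y": 0,"z": 0.03,"ax": 0,"ay": 0,"az": 0,"hand": 0},
  ],
)

```text
clock: 12.4
eef_pos: [589.3, -29.8, 55.4]
tcp_rot: [-3.141, 0.002, 3.141]
contact_force: [0.9, -4.5, 6.3]
opening: -0.002
grasp_force: 3.3
```

drive_tool(
  plan=[
    {"x": 0,"y": 0,"z": 0.02,"ax": 0,"ay": 0,"az": 0,"hand": 0},
    {"x": 0,"y": 0,"z": 0.03,"ax": 0,"ay": 0,"az": 0,"hand": 0},
    {"x": 0,"y": 0,"z": 0.03,"ax": 0,"ay": 0,"az": 0,"hand": 0},
  ],
)

```text
clock: 12.7
eef_pos: [589.5, -29.8, 55.0]
tcp_rot: [-3.141, 0.002, 3.141]
contact_force: [-2.3, -5.1, 17.4]
opening: -0.001
grasp_force: 9.1
```

drive_tool(
  plan=[
    {"x": 0,"y": 0,"z": -0.4,"ax": 0,"ay": 0,"az": 0,"hand": 0},
    {"x": 2.3,"y": 0.52,"z": -0.4,"ax": 0,"ay": 0,"az": 0,"hand": 0},
    {"x": 2.3,"y": 0.52,"z": -0.4,"ax": 0,"ay": 0,"az": 0,"hand": 0},
    {"x": 2.3,"y": 0.52,"z": -0.4,"ax": 0,"ay": 0,"az": 0,"hand": 0},
    {"x": 2.3,"y": 0.52,"z": -0.4,"ax": 0,"ay": 0,"az": 0,"hand": 0},
    {"x": 2.3,"y": 0.52,"z": -0.2,"ax": 0,"ay": 0,"az": 0,"hand": 0},
    {"x": 2.3,"y": 0.52,"z": -0.1,"ax": 0,"ay": 0,"az": 0,"hand": 0},
    {"x": 2.3,"y": 0.52,"z": -0.1,"ax": 0,"ay": 0,"az": 0,"hand": 0},
  ],
)

```text
clock: 13.5
eef_pos: [473.8, -3.3, 57.2]
tcp_rot: [3.142, -0.001, 3.141]
contact_force: [-0.4, 1.0, 0.3]
opening: 0.001
grasp_force: 0.0
```

drive_tool(
  plan=[
    {"x": 0,"y": 0,"z": 0.02,"ax": 0,"ay": 0,"az": 0,"hand": 0},
    {"x": 0,"y": 0,"z": 0.04,"ax": 0,"ay": 0,"az": 0,"hand": 0},
    {"x": 0,"y": 0,"z": 0.06,"ax": 0,"ay": 0,"az": 0,"hand": 0},
    {"x": 0,"y": 0,"z": 0.06,"ax": 0,"ay": 0,"az": 0,"hand": 0},
  ],
)

```text
clock: 13.9
eef_pos: [473.3, -3.2, 55.2]
tcp_rot: [-3.142, -0.0, 3.141]
contact_force: [-0.2, -0.6, -0.5]
opening: -0.001
grasp_force: 0.0
```

drive_tool(
  plan=[
    {"x": 0,"y": 0,"z": 0.02,"ax": 0,"ay": 0,"az": 0,"hand": 0},
    {"x": 0,"y": 0,"z": 0.04,"ax": 0,"ay": 0,"az": 0,"hand": 0},
    {"x": 0,"y": 0,"z": 0.04,"ax": 0,"ay": 0,"az": 0,"hand": 0},
  ],
)

```text
clock: 14.2
eef_pos: [473.5, -3.1, 54.2]
tcp_rot: [3.142, 0.0, 3.141]
contact_force: [-3.3, 0.5, 15.0]
opening: -0.002
grasp_force: 7.6
```

drive_tool(
  plan=[
    {"x": 0,"y": 0,"z": -0.6,"ax": 0,"ay": 0,"az": 0,"hand": 0},
    {"x": -0.33,"y": -0.9,"z": -4,"ax": 0,"ay": 0,"az": 0,"hand": 85},
    {"x": -0.33,"y": -0.9,"z": -4,"ax": 0,"ay": 0,"az": 0,"hand": 85},
    {"x": -0.33,"y": -0.9,"z": -4,"ax": 0,"ay": 0,"az": 0,"hand": 85},
    {"x": -0.33,"y": -0.9,"z": -4,"ax": 0,"ay": 0,"az": 0,"hand": 85},
    {"x": -0.33,"y": -0.9,"z": -4,"ax": 0,"ay": 0,"az": 0,"hand": 85},
    {"x": -0.33,"y": -0.9,"z": -4,"ax": 0,"ay": 0,"az": 0,"hand": 85},
    {"x": -0.33,"y": -0.9,"z": -4,"ax": 0,"ay": 0,"az": 0,"hand": 85},
  ],
)

```text
clock: 15.0
eef_pos: [488.7, -47.9, 251.9]
tcp_rot: [3.141, -0.002, 3.141]
contact_force: [0.5, 0.6, -0.2]
opening: 0.997
grasp_force: 0.0
```

```bash
cat > look.py <<'E'
import sys; from h import *
p,R,s=pose(); print(s['clock'],p.round(1),np.round(s['tcp_rot'],3))
c,im=grab('wrist'); cv2.imwrite(f'pics/{sys.argv[1]}.png',im)
for k,v in plates(c,im,float(sys.argv[2])).items(): print(k,{a:np.round(b,3) for a,b in v.items()})
E
python3 look.py g 56
```

```text
15.0 [488.7 -47.9 251.9] [ 3.141e+00 -2.000e-03  3.141e+00]
blue {'c': array([532.735, -18.017]), 'yaw': np.float64(0.157), 'yawh': np.float64(0.128), 'hole': array([572.593,   3.053]), 'rh': np.float64(45.084), 'u': np.float64(90.979), 'v': np.float64(33.791), 'cen': array([532.614, -18.086])}
```

View pics/g.png

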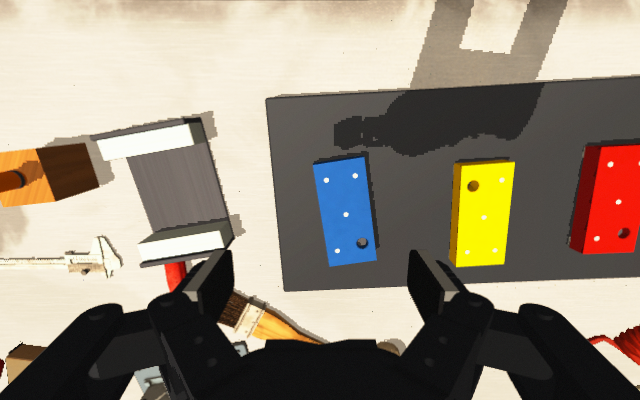

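```bash
python3 - <<'E'
from h import *
im=cv2.imread('pics/g.png'); c=imaging.camera_info('wrist')
print(*go([532.3,-17.5,110],np.pi+0.15-2*np.pi))
px=[[97,139],[190,120],[200,141],[104,160],[139,240],[228,221],[233,236],[140,259]]
for z in(45,53): print(z,plane(c,px,z)[:,:2].round(0).tolist())
cr=im[90:290,60:260]; cv2.imwrite('pics/g2.png',cv2.resize(cr,(800,600) if 0 else (600,600),interpolation=cv2.INTER_NEAREST))
E
```

```text
[-0.88   0.605  2.832] [ 0.006 -0.027 -1.434]
45 [[445.0, -305.0], [424.0, -196.0], [447.0, -187.0], [469.0, -302.0], [571.0, -279.0], [545.0, -164.0], [566.0, -159.0], [598.0, -282.0]]
53 [[444.0, -299.0], [423.0, -193.0], [446.0, -184.0], [468.0, -296.0], [567.0, -273.0], [542.0, -161.0], [562.0, -157.0], [593.0, -276.0]]
```

View pics/g2.png

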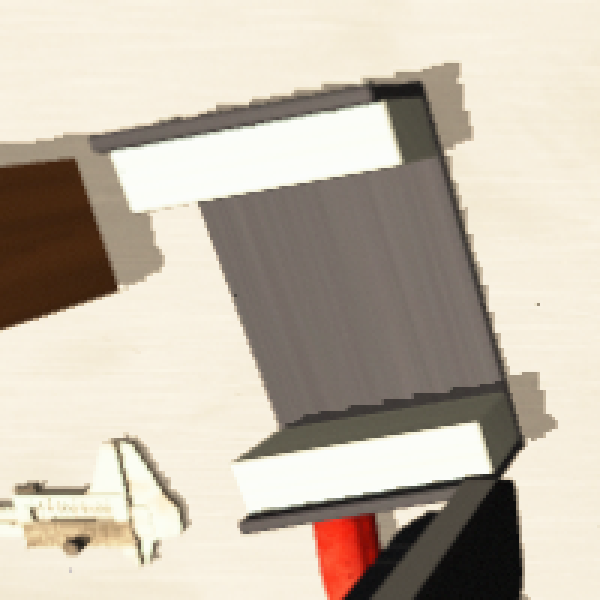

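```bash
python3 - <<'E'
from h import *
c=imaging.camera_info('wrist')
a=np.array([[110,152],[388,101],[403,163],[130,212],[233,461],[478,422],[493,474],[243,515]])/3+[60,90]
Q=plane(c,a,45)[:,:2]; print(Q.round(1).tolist())
print('len',np.linalg.norm(Q[0]-Q[1]),np.linalg.norm(Q[4]-Q[5]),'wid',np.linalg.norm(Q[0]-Q[3]),np.linalg.norm(Q[5]-Q[6]))
n,f=Q[:4].mean(0),Q[4:].mean(0); d=f-n; print('centre',(n+f)/2,'dist',np.linalg.norm(d),'yaw',np.arctan2(d[1],d[0]),[np.arctan2(*(v[::-1]))-np.pi/2 for v in (Q[1]-Q[0],Q[5]-Q[4],Q[2]-Q[3])])
E
```

```text
[[446.9, -305.8], [427.7, -197.2], [450.8, -194.4], [470.0, -302.9], [576.0, -281.1], [558.4, -175.7], [582.2, -171.6], [601.4, -281.1]]
len 110.20510999178359 106.8687411904628 wid 23.234753848217697 24.24743082613222
centre [ 514.16762786 -238.72250655] dist 132.5915293962921 yaw 0.17203874835254457 [np.float64(0.1756189710075453), np.float64(0.1656536567345721), np.float64(0.17448076343975116)]
```

drive_tool(
  plan=[
    {"x": -0.88,"y": 0.6,"z": 2.8,"ax": 0,"ay": 0,"az": -1.43,"hand": 85},
    {"x": -0.88,"y": 0.6,"z": 2.8,"ax": 0,"ay": 0,"az": -1.43,"hand": 85},
    {"x": -0.88,"y": 0.6,"z": 2.8,"ax": 0,"ay": 0,"az": -1.43,"hand": 85},
    {"x": -0.88,"y": 0.6,"z": 2.8,"ax": 0,"ay": 0,"az": -1.43,"hand": 85},
    {"x": -0.88,"y": 0.6,"z": 2.8,"ax": 0,"ay": 0,"az": -1.43,"hand": 85},
    {"x": -0.88,"y": 0.6,"z": 2.8,"ax": 0,"ay": 0,"az": -1.43,"hand": 85},
  ],
)

```text
clock: 15.65
eef_pos: [534.2, -18.4, 114.8]
tcp_rot: [-3.141, 0.001, -2.992]
contact_force: [-0.5, -0.5, 0.7]
opening: 0.996
grasp_force: 0.0
```

```bash
python3 look.py g3 56; python3 -c "
from h import *
print(*go([532.3,-17.5,29],np.pi+0.15-2*np.pi))"
```

```text
15.65 [534.2 -18.4 114.8] [-3.141e+00  1.000e-03 -2.992e+00]
blue {'c': array([533.032, -17.987]), 'yaw': np.float64(0.153), 'yawh': np.float64(0.131), 'hole': array([572.37 ,   2.963]), 'rh': np.float64(44.569), 'u': np.float64(91.3), 'v': np.float64(33.77), 'cen': array([532.96 , -17.935])}
[0.046 0.027 1.728] [-0.006  0.027 -0.007]
```

drive_tool(
  plan=[
    {"x": 0.02,"y": 0,"z": 0.8,"ax": 0,"ay": 0,"az": 0,"hand": 85},
    {"x": 0.02,"y": 0,"z": 1.4,"ax": 0,"ay": 0,"az": 0,"hand": 85},
    {"x": 0.02,"y": 0,"z": 1.6,"ax": 0,"ay": 0,"az": 0,"hand": 85},
    {"x": 0.02,"y": 0,"z": 1.7,"ax": 0,"ay": 0,"az": 0,"hand": 85},
    {"x": 0.02,"y": 0,"z": 1.7,"ax": 0,"ay": 0,"az": 0,"hand": 85},
    {"x": 0.02,"y": 0,"z": 1.7,"ax": 0,"ay": 0,"az": 0,"hand": 85},
  ],
)

```text
clock: 16.3
eef_pos: [533.9, -18.5, 29.8]
tcp_rot: [-3.141, 0.002, -2.992]
contact_force: [0.2, 0.7, 1.2]
opening: 0.996
grasp_force: 0.0
```

drive_tool(
  plan=[
    {"x": 0,"y": 0,"z": 0,"ax": 0,"ay": 0,"az": 0,"hand": 50},
    {"x": 0,"y": 0,"z": 0,"ax": 0,"ay": 0,"az": 0,"hand": 50},
    {"x": 0,"y": 0,"z": 0,"ax": 0,"ay": 0,"az": 0,"hand": 50},
    {"x": 0,"y": 0,"z": 0,"ax": 0,"ay": 0,"az": 0,"hand": 50},
    {"x": 0,"y": 0,"z": 0,"ax": 0,"ay": 0,"az": 0,"hand": 50},
  ],
  grip_force=60,
)

```text
clock: 16.8
eef_pos: [533.6, -18.5, 29.4]
tcp_rot: [-3.141, 0.002, -2.993]
contact_force: [-1.6, -1.2, 8.3]
opening: 0.69
grasp_force: 62.3
```

drive_tool(
  plan=[
    {"x": 0,"y": 0,"z": -0.4,"ax": 0,"ay": 0,"az": 0,"hand": 50},
    {"x": 0,"y": 0,"z": -1.2,"ax": 0,"ay": 0,"az": 0,"hand": 50},
    {"x": 0,"y": 0,"z": -2,"ax": 0,"ay": 0,"az": 0,"hand": 50},
    {"x": 0,"y": 0,"z": -2,"ax": 0,"ay": 0,"az": 0,"hand": 50},
  ],
)

```text
clock: 17.2
eef_pos: [536.0, -18.4, 133.2]
tcp_rot: [-3.14, 0.008, -2.992]
contact_force: [0.2, -0.1, -2.9]
opening: 0.691
grasp_force: 67.6
```

```bash
python3 - <<'E'
from h import *
p,R,s=pose(); print(p.round(1),s['contact_force'].round(1),s['opening'],s['grasp_force'])
print(*go([514.8,-239,110],np.pi+0.172-2*np.pi))
E
```

```text
[536.  -18.4 133.2] [ 0.2 -0.1 -2.9] 0.6906955506120052 67.6392138004303
[ 1.08  -4.298  0.461] [-0.015  0.077 -0.216]
```

drive_tool(
  plan=[
    {"x": 0.2,"y": -0.8,"z": 0,"ax": 0,"ay": 0,"az": 0,"hand": 50},
    {"x": 0.4,"y": -1.6,"z": 0,"ax": 0,"ay": 0,"az": 0,"hand": 50},
    {"x": 0.6,"y": -2.4,"z": 0,"ax": 0,"ay": 0,"az": -0.22,"hand": 50},
    {"x": 0.8,"y": -3.2,"z": 0,"ax": 0,"ay": 0,"az": -0.22,"hand": 50},
    {"x": 0.95,"y": -3.9,"z": 0.2,"ax": 0,"ay": 0,"az": -0.22,"hand": 50},
    {"x": 1.05,"y": -4.29,"z": 0.4,"ax": 0,"ay": 0,"az": -0.22,"hand": 50},
    {"x": 1.05,"y": -4.29,"z": 0.5,"ax": 0,"ay": 0,"az": -0.22,"hand": 50},
    {"x": 1.05,"y": -4.29,"z": 0.5,"ax": 0,"ay": 0,"az": -0.22,"hand": 50},
  ],
)

```text
clock: 18.0
eef_pos: [511.4, -237.8, 101.6]
tcp_rot: [3.14, -0.003, -2.97]
contact_force: [0.8, 0.5, -3.9]
opening: 0.687
grasp_force: 67.5
```

```bash
python3 look.py k 120; python3 -c "
from h import *
print(*go([514.8,-239,60],np.pi+0.172-2*np.pi))
c,im=grab('side'); cv2.imwrite('pics/k2.png',im)
w=cv2.imread('pics/k.png'); cv2.imwrite('pics/k3.png',np.hstack([cv2.resize(w,(480,300)),cv2.resize(im[200:350,220:380],(320,300))]))"
```

```text
18.0 [ 511.4 -237.8  101.6] [ 3.14e+00 -3.00e-03 -2.97e+00]
[-0.052 -0.042  0.846] [ 0.015 -0.017  0.   ]
```

View pics/k3.png

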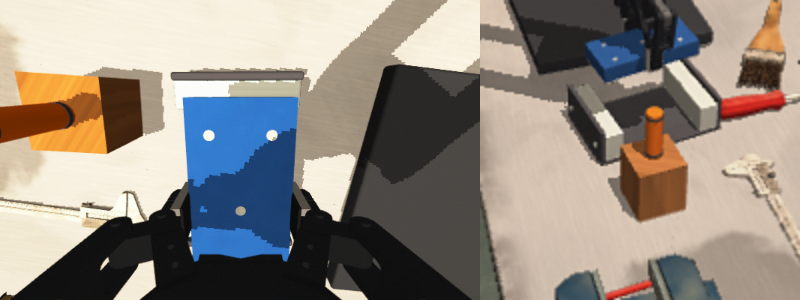

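drive_tool(
  plan=[
    {"x": 0,"y": 0,"z": 0.3,"ax": 0,"ay": 0,"az": 0,"hand": 50},
    {"x": 0,"y": 0,"z": 0.6,"ax": 0,"ay": 0,"az": 0,"hand": 50},
    {"x": 0,"y": 0,"z": 0.85,"ax": 0,"ay": 0,"az": 0,"hand": 50},
    {"x": 0,"y": 0,"z": 0.95,"ax": 0,"ay": 0,"az": 0,"hand": 50},
    {"x": 0,"y": 0,"z": 1.05,"ax": 0,"ay": 0,"az": 0,"hand": 50},
    {"x": 0,"y": 0,"z": 1.05,"ax": 0,"ay": 0,"az": 0,"hand": 50},
  ],
)

```text
clock: 18.7
eef_pos: [512.6, -238.1, 50.2]
tcp_rot: [3.141, -0.001, -2.969]
contact_force: [-0.1, -0.5, -3.5]
opening: 0.687
grasp_force: 67.4
```

drive_tool(
  plan=[
    {"x": 0,"y": 0,"z": 0.02,"ax": 0,"ay": 0,"az": 0,"hand": 50},
    {"x": 0,"y": 0,"z": 0.04,"ax": 0,"ay": 0,"az": 0,"hand": 50},
    {"x": 0,"y": 0,"z": 0.04,"ax": 0,"ay": 0,"az": 0,"hand": 50},
  ],
)

```text
clock: 19.0
eef_pos: [512.9, -238.4, 49.0]
tcp_rot: [-3.141, 0.0, -2.969]
contact_force: [-0.5, -0.5, -3.3]
opening: 0.692
grasp_force: 67.4
```

drive_tool(
  plan=[
    {"x": -0.02,"y": 0,"z": 0.03,"ax": 0,"ay": 0,"az": 0,"hand": 50},
    {"x": -0.02,"y": 0,"z": 0.06,"ax": 0,"ay": 0,"az": 0,"hand": 50},
    {"x": -0.02,"y": 0,"z": 0.06,"ax": 0,"ay": 0,"az": 0,"hand": 50},
  ],
)

```text
clock: 19.3
eef_pos: [513.7, -238.1, 45.6]
tcp_rot: [3.141, -0.0, -2.969]
contact_force: [0.5, -1.0, -4.8]
opening: 0.688
grasp_force: 67.4
```

drive_tool(
  plan=[
    {"x": 0,"y": 0,"z": 0.02,"ax": 0,"ay": 0,"az": 0,"hand": 50},
    {"x": 0,"y": 0,"z": 0.03,"ax": 0,"ay": 0,"az": 0,"hand": 50},
    {"x": 0,"y": 0,"z": 0.03,"ax": 0,"ay": 0,"az": 0,"hand": 50},
  ],
)

```text
clock: 19.6
eef_pos: [513.9, -238.1, 44.4]
tcp_rot: [-3.142, 0.0, -2.969]
contact_force: [0.0, -0.2, -1.3]
opening: 0.692
grasp_force: 67.9
```

drive_tool(
  plan=[
    {"x": 0,"y": 0,"z": 0.02,"ax": 0,"ay": 0,"az": 0,"hand": 50},
    {"x": 0,"y": 0,"z": 0.02,"ax": 0,"ay": 0,"az": 0,"hand": 50},
    {"x": 0,"y": 0,"z": 0.02,"ax": 0,"ay": 0,"az": 0,"hand": 64},
    {"x": 0,"y": 0,"z": 0.02,"ax": 0,"ay": 0,"az": 0,"hand": 85},
    {"x": 0,"y": 0,"z": 0.02,"ax": 0,"ay": 0,"az": 0,"hand": 85},
    {"x": 0,"y": 0,"z": 0.02,"ax": 0,"ay": 0,"az": 0,"hand": 85},
  ],
)

```text
clock: 20.2
eef_pos: [513.9, -238.2, 43.3]
tcp_rot: [-3.141, 0.0, -2.969]
contact_force: [-0.1, -0.0, -0.2]
opening: 1.001
grasp_force: 0.0
```

drive_tool(
  plan=[
    {"x": 0,"y": 0,"z": -0.6,"ax": 0,"ay": 0,"az": 0,"hand": 85},
    {"x": 0,"y": 0,"z": -1.2,"ax": 0,"ay": 0,"az": 0,"hand": 85},
    {"x": 0.6,"y": 0,"z": -3.6,"ax": 0,"ay": 0,"az": 0,"hand": 85},
    {"x": 0.6,"y": 0,"z": -3.6,"ax": 0,"ay": 0,"az": 0,"hand": 85},
    {"x": 0.6,"y": 0,"z": -3.6,"ax": 0,"ay": 0,"az": 0,"hand": 85},
    {"x": 0.6,"y": 0,"z": -3.6,"ax": 0,"ay": 0,"az": 0,"hand": 85},
    {"x": 0.6,"y": 0,"z": -3.6,"ax": 0,"ay": 0,"az": 0,"hand": 85},
  ],
)

```text
clock: 20.9
eef_pos: [484.3, -243.3, 223.4]
tcp_rot: [-3.141, 0.001, -2.969]
contact_force: [-0.3, -0.2, -0.7]
opening: 0.998
grasp_force: 0.0
```

```bash
python3 look.py l 69;  python3 - <<'E'
from h import *
c=imaging.camera_info('wrist'); im=cv2.imread('pics/l.png')
for z in (70,105,135):
  for k in blobs(im,'orange',300)[:3]:
    m=k.reshape(-1,2).mean(0); print(z,m,cv2.contourArea(k),plane(c,[m],z)[0])
E
```

```text
20.9 [ 484.3 -243.3  223.4] [-3.141e+00  1.000e-03 -2.969e+00]
blue {'c': array([ 514.025, -238.591]), 'yaw': np.float64(0.17), 'yawh': np.float64(0.161), 'hole': array([ 551.185, -217.314]), 'rh': np.float64(42.821), 'u': np.float64(90.026), 'v': np.float64(33.754), 'cen': array([ 513.971, -238.414])}
70 [179.7109375 165.859375 ] 2901.0 [ 486.73675286 -385.36973067   70.        ]
105 [179.7109375 165.859375 ] 2901.0 [ 478.02141274 -369.95566064  105.        ]
135 [179.7109375 165.859375 ] 2901.0 [ 470.55112121 -356.74360061  135.        ]
```

View pics/l.png

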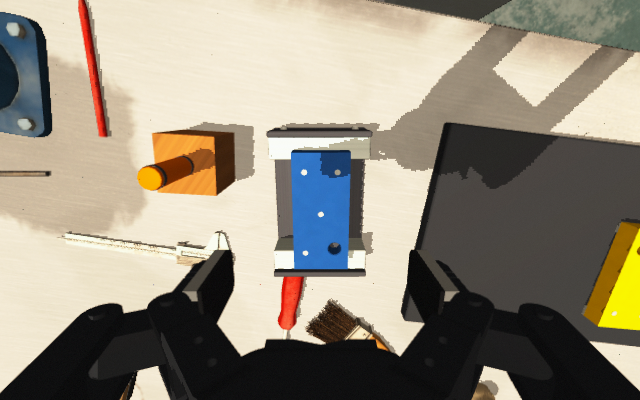

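```bash
python3 - <<'E'
from h import *
c=imaging.camera_info('wrist'); im=cv2.imread('pics/l.png')
h=cv2.cvtColor(im,cv2.COLOR_BGR2HSV); print(h[178,151],h[165,175],h[140,180],h[170,225])
m=cv2.inRange(h,(8,225,235),(22,255,255)); m[:, :130]=0; m[:,260:]=0
n,_,st,ce=cv2.connectedComponentsWithStats(m[:300]); i=1+np.argmax(st[1:,4]); print(st[i],ce[i],plane(c,[ce[i],[151,178]],135))
cs=imaging.camera_info('side')
X=plane(c,[[151.5,178]],135)[0]; print(proj(cs,[X,[X[0],X[1],70]]))
print(plane(cs,[[307,256]],135))
E
```

```text
[ 22 255 250] [ 11 255 109] [ 17 196 246] [ 12 189  66]
[138 167  23  23 406] [148.92118227 178.10837438] [[ 484.4981697  -380.09527833  135.        ]
 [ 484.1304883  -378.49657219  135.        ]]
[[305.93514853 254.95259452]
 [305.55905657 276.81462017]]
[[ 485.3523379  -382.35624838  135.        ]]
```

```bash
python3 -c "
from h import *
print(*go([462,-379,205],np.pi+0.172-2*np.pi))"
```

```text
[ 0.896 -2.605  0.347] [ 0.006 -0.007  0.003]
```

drive_tool(
  plan=[
    {"x": 0.9,"y": -2.6,"z": 0.35,"ax": 0,"ay": 0,"az": 0,"hand": 85},
    {"x": 0.9,"y": -2.6,"z": 0.35,"ax": 0,"ay": 0,"az": 0,"hand": 85},
    {"x": 0.9,"y": -2.6,"z": 0.35,"ax": 0,"ay": 0,"az": 0,"hand": 85},
    {"x": 0.9,"y": -2.6,"z": 0.35,"ax": 0,"ay": 0,"az": 0,"hand": 85},
    {"x": 0.9,"y": -2.6,"z": 0.35,"ax": 0,"ay": 0,"az": 0,"hand": 85},
    {"x": 0.9,"y": -2.6,"z": 0.35,"ax": 0,"ay": 0,"az": 0,"hand": 85},
  ],
)

```text
clock: 21.55
eef_pos: [462.0, -377.8, 204.5]
tcp_rot: [3.14, -0.001, -2.969]
contact_force: [0.5, -0.3, -0.5]
opening: 0.992
grasp_force: 0.0
```

```bash
python3 - <<'E'
from h import *
p,R,s=pose(); print(p.round(1),np.round(s['tcp_rot'],3))
c,im=grab('wrist'); cv2.imwrite('pics/m.png',im)
h=cv2.cvtColor(im,cv2.COLOR_BGR2HSV); q=proj(c,[[484.3,-379.3,135]])[0].astype(int); print(q,h[q[1],q[0]])
m=cv2.inRange(h,(8,225,200),(24,255,255))
n,_,st,ce=cv2.connectedComponentsWithStats(m)
for i in range(1,n):
    if st[i,4]>100: print(st[i],ce[i],plane(c,[ce[i]],135)[0])
# block top
k=cv2.inRange(h,(10,120,150),(22,250,255)); cs=cv2.findContours(k,0,2)[0]; b=max(cs,key=cv2.contourArea); print(cv2.contourArea(b),plane(c,cv2.approxPolyDP(b,8,True).reshape(-1,2),70)[:,:2].round(0).tolist())
E
```

```text
[ 462.  -377.8  204.5] [ 3.140e+00 -1.000e-03 -2.969e+00]
[313 239] [ 19 255 244]
[299 230  24  22 408] [310.43627451 240.12990196] [ 485.25245929 -381.74479369  135.        ]
1715.5 [[519.0, -407.0], [517.0, -391.0], [480.0, -391.0], [469.0, -353.0], [453.0, -355.0], [460.0, -414.0]]
```

```bash
python3 -c "
from h import *
print(*go([485.5,-381.3,89],np.pi+0.172-2*np.pi))"
```

```text
[-0.448 -0.154  2.32 ] [ 0.014 -0.008  0.013]
```

drive_tool(
  plan=[
    {"x": -0.45,"y": -0.15,"z": 0.4,"ax": 0,"ay": 0,"az": 0,"hand": 60},
    {"x": -0.45,"y": -0.15,"z": 1.0,"ax": 0,"ay": 0,"az": 0,"hand": 60},
    {"x": -0.45,"y": -0.15,"z": 1.6,"ax": 0,"ay": 0,"az": 0,"hand": 60},
    {"x": -0.45,"y": -0.15,"z": 2.1,"ax": 0,"ay": 0,"az": 0,"hand": 60},
    {"x": -0.45,"y": -0.15,"z": 2.32,"ax": 0,"ay": 0,"az": 0,"hand": 60},
    {"x": -0.45,"y": -0.15,"z": 2.32,"ax": 0,"ay": 0,"az": 0,"hand": 60},
    {"x": -0.45,"y": -0.15,"z": 2.32,"ax": 0,"ay": 0,"az": 0,"hand": 60},
  ],
)

```text
clock: 22.3
eef_pos: [486.4, -382.5, 90.8]
tcp_rot: [-3.141, 0.001, -2.969]
contact_force: [0.4, -0.3, 1.1]
opening: 0.7
grasp_force: 0.0
```

drive_tool(
  plan=[
    {"x": 0,"y": 0,"z": 0,"ax": 0,"ay": 0,"az": 0,"hand": 10},
    {"x": 0,"y": 0,"z": 0,"ax": 0,"ay": 0,"az": 0,"hand": 10},
    {"x": 0,"y": 0,"z": 0,"ax": 0,"ay": 0,"az": 0,"hand": 10},
    {"x": 0,"y": 0,"z": 0,"ax": 0,"ay": 0,"az": 0,"hand": 10},
    {"x": 0,"y": 0,"z": 0,"ax": 0,"ay": 0,"az": 0,"hand": 10},
    {"x": 0,"y": 0,"z": 0,"ax": 0,"ay": 0,"az": 0,"hand": 10},
  ],
  grip_force=60,
)

```text
clock: 22.9
eef_pos: [486.1, -382.8, 90.7]
tcp_rot: [-3.141, 0.001, -2.969]
contact_force: [-0.8, 0.7, 6.2]
opening: 0.217
grasp_force: 58.5
```

```bash
python3 - <<'E'
from h import *
p,R,s=pose(); print(p.round(1),np.round(s['tcp_rot'],3),s['contact_force'].round(1))
c,im=grab('wrist'); cv2.imwrite('pics/n.png',im)
h=cv2.cvtColor(im,cv2.COLOR_BGR2HSV)
# block top corners: wood
k=cv2.inRange(h,(10,120,150),(22,250,255)); cs=cv2.findContours(k,0,2)[0]; b=max(cs,key=cv2.contourArea); print(cv2.contourArea(b),plane(c,cv2.approxPolyDP(b,8,True).reshape(-1,2),70)[:,:2].round(0).tolist())
print(proj(c,[[485.5,-381.3,135],[485.5,-381.3,70]]))
E
```

```text
[ 486.1 -382.8   90.7] [-3.141e+00  1.000e-03 -2.969e+00] [-0.8  0.7  6.2]
4645.5 [[459.0, -414.0], [468.0, -413.0], [463.0, -407.0], [470.0, -413.0], [499.0, -410.0], [476.0, -383.0], [494.0, -351.0], [453.0, -356.0]]
[[325.2736477  307.31419517]
 [323.64939563 238.65091523]]
```

drive_tool(
  plan=[
    {"x": 0,"y": 0,"z": -0.4,"ax": 0,"ay": 0,"az": 0,"hand": 10},
    {"x": 0,"y": 0,"z": -1,"ax": 0,"ay": 0,"az": 0,"hand": 10},
    {"x": 0,"y": 0,"z": -1.6,"ax": 0,"ay": 0,"az": 0,"hand": 10},
    {"x": 0,"y": 0,"z": -1.9,"ax": 0,"ay": 0,"az": 0,"hand": 10},
    {"x": 0,"y": 0,"z": -1.9,"ax": 0,"ay": 0,"az": 0,"hand": 10},
    {"x": 0,"y": 0,"z": -1.9,"ax": 0,"ay": 0,"az": 0,"hand": 10},
  ],
)

```text
clock: 23.55
eef_pos: [485.2, -382.3, 183.8]
tcp_rot: [3.141, -0.001, -2.969]
contact_force: [0.1, 0.6, -2.1]
opening: 0.219
grasp_force: 58.6
```

```bash
python3 -c "
from h import *
p,R,s=pose(); print(p.round(1),np.round(s['tcp_rot'],3),s['contact_force'].round(1),s['opening'])
print(*go([551,-217.1,170],np.pi+0.172-2*np.pi))"
```

```text
[ 485.2 -382.3  183.8] [ 3.141e+00 -1.000e-03 -2.969e+00] [ 0.1  0.6 -2.1] 0.21941797338509023
[-1.863  3.028  0.278] [ 0.006 -0.006  0.004]
```

drive_tool(
  plan=[
    {"x": -0.4,"y": 0.7,"z": 0,"ax": 0,"ay": 0,"az": 0,"hand": 10},
    {"x": -0.9,"y": 1.5,"z": 0,"ax": 0,"ay": 0,"az": 0,"hand": 10},
    {"x": -1.4,"y": 2.3,"z": 0,"ax": 0,"ay": 0,"az": 0,"hand": 10},
    {"x": -1.86,"y": 3.03,"z": 0,"ax": 0,"ay": 0,"az": 0,"hand": 10},
    {"x": -1.86,"y": 3.03,"z": 0.25,"ax": 0,"ay": 0,"az": 0,"hand": 10},
    {"x": -1.86,"y": 3.03,"z": 0.25,"ax": 0,"ay": 0,"az": 0,"hand": 10},
    {"x": -1.86,"y": 3.03,"z": 0.25,"ax": 0,"ay": 0,"az": 0,"hand": 10},
    {"x": -1.86,"y": 3.03,"z": 0.25,"ax": 0,"ay": 0,"az": 0,"hand": 10},
  ],
)

```text
clock: 24.35
eef_pos: [550.7, -218.4, 171.9]
tcp_rot: [3.141, -0.001, -2.971]
contact_force: [-0.6, 0.0, -0.5]
opening: 0.218
grasp_force: 58.9
```

```bash
python3 - <<'E'
from h import *
p,R,s=pose(); print(p.round(1),np.round(s['tcp_rot'],3),s['contact_force'].round(1))
c,im=grab('wrist'); cv2.imwrite('pics/o.png',im)
cs,ims=grab('side'); cv2.imwrite('pics/o_side.png',ims)
q=proj(c,[[551,-217.1,69],[p[0],p[1],p[2]-80.7],[514,-238.6,69]]); print(q.round(1))
qs=proj(cs,[[551,-217.1,69],[p[0],p[1],p[2]-80.7]]); print(qs.round(1))
x,y=q[0].astype(int); a=im[y-75:y+75,x-100:x+100]
x,y=qs[0].astype(int); b=ims[y-50:y+25,x-50:x+50]
cv2.imwrite('pics/o2.png',np.vstack([cv2.resize(a,(600,300) if 0 else (400,300),interpolation=1),cv2.resize(b,(400,300),interpolation=1)]))
E
```

```text
[ 550.7 -218.4  171.9] [ 3.141e+00 -1.000e-03 -2.971e+00] [-0.6  0.  -0.5]
[[322.2 201. ]
 [320.8 208.3]
 [304.2 154.3]]
[[313.3 233.2]
 [313.5 226.6]]
```

View pics/o2.png

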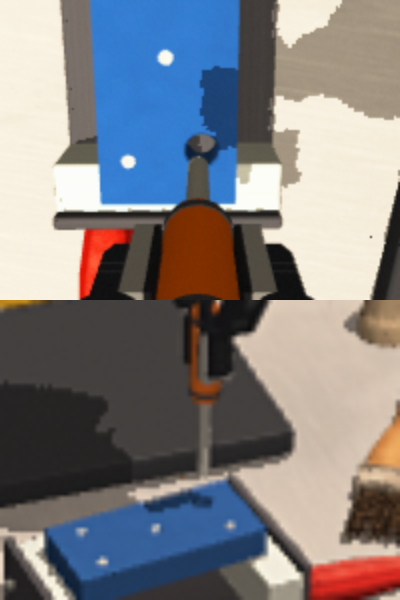

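drive_tool(
  plan=[
    {"x": 0,"y": 0.01,"z": 0.1,"ax": 0,"ay": 0,"az": 0,"hand": 10},
    {"x": 0,"y": 0.01,"z": 0.2,"ax": 0,"ay": 0,"az": 0,"hand": 10},
    {"x": 0,"y": 0.01,"z": 0.3,"ax": 0,"ay": 0,"az": 0,"hand": 10},
    {"x": 0,"y": 0.01,"z": 0.38,"ax": 0,"ay": 0,"az": 0,"hand": 10},
    {"x": 0,"y": 0.01,"z": 0.42,"ax": 0,"ay": 0,"az": 0,"hand": 10},
    {"x": 0,"y": 0.01,"z": 0.46,"ax": 0,"ay": 0,"az": 0,"hand": 10},
    {"x": 0,"y": 0.01,"z": 0.46,"ax": 0,"ay": 0,"az": 0,"hand": 10},
  ],
)

```text
clock: 25.15
eef_pos: [551.1, -216.8, 149.0]
tcp_rot: [3.141, -0.0, -2.969]
contact_force: [-0.3, -0.2, -1.5]
opening: 0.219
grasp_force: 58.9
```

drive_tool(
  plan=[
    {"x": 0,"y": 0,"z": 0.03,"ax": 0,"ay": 0,"az": 0,"hand": 10},
    {"x": 0,"y": 0,"z": 0.06,"ax": 0,"ay": 0,"az": 0,"hand": 10},
    {"x": 0,"y": 0,"z": 0.06,"ax": 0,"ay": 0,"az": 0,"hand": 10},
  ],
)

```text
clock: 25.45
eef_pos: [551.1, -216.8, 146.1]
tcp_rot: [3.141, -0.0, -2.969]
contact_force: [0.2, 0.1, -1.4]
opening: 0.217
grasp_force: 58.9
```

drive_tool(
  plan=[
    {"x": 0,"y": 0,"z": 0.03,"ax": 0,"ay": 0,"az": 0,"hand": 10},
    {"x": 0,"y": 0,"z": 0.06,"ax": 0,"ay": 0,"az": 0,"hand": 10},
    {"x": 0,"y": 0,"z": 0.06,"ax": 0,"ay": 0,"az": 0,"hand": 10},
  ],
)

```text
clock: 25.75
eef_pos: [551.1, -216.8, 143.0]
tcp_rot: [3.141, -0.0, -2.969]
contact_force: [-0.3, 0.3, -1.3]
opening: 0.219
grasp_force: 58.9
```

drive_tool(
  plan=[
    {"x": 0,"y": 0,"z": 0.03,"ax": 0,"ay": 0,"az": 0,"hand": 10},
    {"x": 0,"y": 0,"z": 0.06,"ax": 0,"ay": 0,"az": 0,"hand": 10},
    {"x": 0,"y": 0,"z": 0.06,"ax": 0,"ay": 0,"az": 0,"hand": 10},
  ],
)

```text
clock: 26.05
eef_pos: [551.1, -216.8, 140.0]
tcp_rot: [3.141, -0.0, -2.969]
contact_force: [0.2, -0.2, -0.6]
opening: 0.217
grasp_force: 58.9
```

drive_tool(
  plan=[
    {"x": 0,"y": 0,"z": 0.03,"ax": 0,"ay": 0,"az": 0,"hand": 10},
    {"x": 0,"y": 0,"z": 0.04,"ax": 0,"ay": 0,"az": 0,"hand": 10},
    {"x": 0,"y": 0,"z": 0.04,"ax": 0,"ay": 0,"az": 0,"hand": 10},
  ],
)

```text
clock: 26.35
eef_pos: [551.1, -216.9, 138.2]
tcp_rot: [3.142, -0.0, -2.969]
contact_force: [-1.2, 0.1, -1.0]
opening: 0.215
grasp_force: 58.9
```

drive_tool(
  plan=[
    {"x": 0,"y": 0,"z": 0.03,"ax": 0,"ay": 0,"az": 0,"hand": 10},
    {"x": 0,"y": 0,"z": 0.06,"ax": 0,"ay": 0,"az": 0,"hand": 10},
    {"x": 0,"y": 0,"z": 0.06,"ax": 0,"ay": 0,"az": 0,"hand": 10},
  ],
)

```text
clock: 26.65
eef_pos: [551.1, -216.8, 135.1]
tcp_rot: [3.141, -0.0, -2.969]
contact_force: [-0.1, -0.4, -1.2]
opening: 0.215
grasp_force: 58.9
```

drive_tool(
  plan=[
    {"x": 0,"y": 0,"z": 0.03,"ax": 0,"ay": 0,"az": 0,"hand": 10},
    {"x": 0,"y": 0,"z": 0.04,"ax": 0,"ay": 0,"az": 0,"hand": 10},
    {"x": 0,"y": 0,"z": 0.04,"ax": 0,"ay": 0,"az": 0,"hand": 10},
  ],
)

```text
clock: 26.95
eef_pos: [551.2, -216.9, 133.2]
tcp_rot: [3.142, 0.0, -2.969]
contact_force: [-0.0, 0.7, -1.3]
opening: 0.216
grasp_force: 58.9
```

drive_tool(
  plan=[
    {"x": 0,"y": 0,"z": 0.03,"ax": 0,"ay": 0,"az": 0,"hand": 10},
    {"x": 0,"y": 0,"z": 0.06,"ax": 0,"ay": 0,"az": 0,"hand": 10},
    {"x": 0,"y": 0,"z": 0.06,"ax": 0,"ay": 0,"az": 0,"hand": 10},
  ],
)

```text
clock: 27.25
eef_pos: [550.9, -216.8, 130.0]
tcp_rot: [3.141, -0.001, -2.969]
contact_force: [0.6, 0.2, -1.7]
opening: 0.217
grasp_force: 58.9
```

drive_tool(
  plan=[
    {"x": 0,"y": 0,"z": 0.03,"ax": 0,"ay": 0,"az": 0,"hand": 10},
    {"x": 0,"y": 0,"z": 0.06,"ax": 0,"ay": 0,"az": 0,"hand": 10},
    {"x": 0,"y": 0,"z": 0.06,"ax": 0,"ay": 0,"az": 0,"hand": 10},
  ],
)

```text
clock: 27.55
eef_pos: [551.0, -216.8, 127.0]
tcp_rot: [3.141, -0.0, -2.969]
contact_force: [0.0, 0.7, -1.9]
opening: 0.216
grasp_force: 58.9
```

```bash
python3 - <<'E'
from h import *
p,R,s=pose(); print(p.round(1),s['contact_force'].round(1))
c,im=grab('wrist'); cv2.imwrite('pics/q.png',im)
cs,ims=grab('side'); cv2.imwrite('pics/q_side.png',ims)
q=proj(c,[[551,-217.1,69]]); qs=proj(cs,[[551,-217.1,69]])
x,y=q[0].astype(int); print(q,qs); a=im[y-75:y+75,x-100:x+100]
x,y=qs[0].astype(int); b=ims[y-50:y+25,x-50:x+50]
cv2.imwrite('pics/q2.png',np.vstack([cv2.resize(a,(400,300),interpolation=1),cv2.resize(b,(400,300),interpolation=1)]))
E
```

```text
[ 551.  -216.8  127. ] [ 0.   0.7 -1.9]
[[320.40492444 217.86693229]] [[313.31815594 233.23488348]]
```

drive_tool(
  plan=[
    {"x": 0,"y": 0,"z": 0.06,"ax": 0,"ay": 0,"az": 0,"hand": 10},
    {"x": 0,"y": 0,"z": 0.06,"ax": 0,"ay": 0,"az": 0,"hand": 10},
    {"x": 0,"y": 0,"z": -0.4,"ax": 0,"ay": 0,"az": 0,"hand": 10},
    {"x": 0,"y": 0,"z": -0.9,"ax": 0,"ay": 0,"az": 0,"hand": 10},
    {"x": 0,"y": 0,"z": -1.2,"ax": 0,"ay": 0,"az": 0,"hand": 10},
    {"x": 0.8,"y": -0.6,"z": -1.2,"ax": 0,"ay": 0,"az": 0,"hand": 10},
    {"x": 0.8,"y": -0.6,"z": -1.2,"ax": 0,"ay": 0,"az": 0,"hand": 10},
    {"x": 0.8,"y": -0.6,"z": -1.2,"ax": 0,"ay": 0,"az": 0,"hand": 10},
  ],
)

```text
clock: 28.45
eef_pos: [516.3, -253.8, 187.3]
tcp_rot: [3.141, 0.0, -2.971]
contact_force: [0.4, 0.3, -0.4]
opening: 0.218
grasp_force: 58.9
```

```bash
python3 - <<'E'
from h import *
p,R,s=pose(); print(p.round(1),s['contact_force'].round(1))
c,im=grab('wrist'); cv2.imwrite('pics/r.png',im)
q=proj(c,[[551,-217.1,69]])[0]; x,y=q.round().astype(int); print(q, 'cam',(-c['R'].T@c['t']).round())
for i in (im,): print(i[y-9:y+10:2,x-9:x+10:2].sum(2)//3)
l=cv2.imread('pics/l.png'); print('before',l[240:256:2,327:343:2].sum(2)//3)
print(*go([485.4,-381.6,183],np.pi+0.172-2*np.pi))
E
```

```text
[ 516.3 -253.8  187.3] [ 0.4  0.3 -0.4]
[352.62399292 236.59777271] cam [ 446. -266.  330.]
[[127 125 126 126 118 118 126 125 125 126]
 [128 125 107  87  89  88  86  91 126 125]
 [127 101  89  88  88  86  52  46 107 126]
 [125  42  36  59  59  32  40  43  80 125]
 [123  43  35  35  34  33  38  42  66 126]
 [ 78  56  57  55  46  34  37  41  93 124]
 [ 74  73  74  75  71  35  36  78 117 124]
 [ 74  75  75  75  72  66  98 118 125 125]
 [ 75  75  73  75  75 128 127 125 123 125]
 [ 75  74  75  76  75 105 127 125 125 124]]
before [[120 118 119 119 120 119 118 118]
 [120 117 113 105 103 115 116 118]
 [119  96  55 102 102 102  75 117]
 [115  32  54  65 101  61  44 110]
 [ 94  29  34  33  32  31  40 103]
 [103  31  32  32  33  32  41 105]
 [119  77  33  32  34  37  84 118]
 [121 120  91  56  77  93 119 118]]
[ 1.057 -2.42   0.083] [ 0.002  0.001 -0.007]
```

drive_tool(
  plan=[
    {"x": -1.2,"y": 0.3,"z": 0,"ax": 0,"ay": 0,"az": 0,"hand": 10},
    {"x": -2.2,"y": 0.6,"z": 0,"ax": 0,"ay": 0,"az": 0,"hand": 10},
    {"x": -2.2,"y": 0.6,"z": 0,"ax": 0,"ay": 0,"az": 0,"hand": 10},
    {"x": -2.2,"y": 0.6,"z": 0,"ax": 0,"ay": 0,"az": 0,"hand": 10},
    {"x": -2.2,"y": 0.6,"z": 0,"ax": 0,"ay": 0,"az": 0,"hand": 10},
  ],
)

```text
clock: 29.0
eef_pos: [619.6, -204.2, 186.5]
tcp_rot: [3.141, -0.002, -2.968]
contact_force: [0.2, -0.3, -0.6]
opening: 0.219
grasp_force: 59.0
```

```bash
python3 - <<'E'
from h import *
p,R,s=pose(); print(p.round(1),s['contact_force'].round(1))
c,im=grab('wrist'); cv2.imwrite('pics/s.png',im)
q=proj(c,[[551,-217.1,69]])[0]; x,y=q.round().astype(int); print(q, 'cam',(-c['R'].T@c['t']).round())
print(im[y-10:y+11:2,x-10:x+11:2].sum(2)//3)
ci=cv2.imread('pics/c.png'); print(ci[210:226:2,290:308:2].sum(2)//3)
print(im[y-80:y-20:8,x-30:x+31:6].sum(2)//3)
print(*go([485.4,-381.6,183],np.pi+0.172-2*np.pi))
E
```

```text
[ 619.6 -204.2  186.5] [ 0.2 -0.3 -0.6]
[319.68527769 116.24418134] cam [ 549. -217.  329.]
[[128 126 126 122 103 100 104 125 126 125 124]
 [128 127 102  53  46 108  77  64 111 126 126]
 [128 110  55  57  51  77  57  58  68 115 125]
 [129  74  55  61  60  62  61  60  59  80 126]
 [125  66  60  58  59  61  61  62  60  68 127]
 [124  56  60  59  59  61  61  60  61  58 123]
 [127  66  61  59  59  60  61  62  61  68 127]
 [131 105  48  58  60  61  60  61  55 104 126]
 [130 128  83  51  58  61  59  56 105 125 126]
 [130 130 128  99  76  65  74 100 128 126 126]
 [131 131 128 130 130 129 130 129 127 125 126]]
[[129 131 130 129 129 129 127 129 124]
 [131 128 130 129 129 129 128 129 125]
 [131 128 112  77 115 116 127 127 131]
 [131 125  46 112 115 115 112 129 128]
 [129 123  34  66 114 114  94 128 128]
 [130 128  56  39  58  52  79 128 129]
 [130 131 128  74  52  75 130 127 128]
 [132 132 131 131 132 130 130 129 130]]
[[126 124 124 125 126 125 125 123 123  60  61]
 [125 125 124 126 126 125 125 122 122  60  62]
 [125 126 127 127 126 126 124 122 122  60  60]
 [125 126 232 125 127 126 122 121 119  61  61]
 [126 124 176 127 126 125 123 123 122  62  60]
 [126 126 127 126 124 127 128 129 122  58  62]
 [127 128 129 128 126 124 125 125 123  62  61]
 [124 125 126 127 130 127 124 124 107  62  61]]
[ 3.242 -3.025  0.078] [ 0.005 -0.015  0.008]
```

drive_tool(
  plan=[
    {"x": 0.9,"y": -0.85,"z": 0,"ax": 0,"ay": 0,"az": 0,"hand": 10},
    {"x": 1.8,"y": -1.7,"z": 0,"ax": 0,"ay": 0,"az": 0,"hand": 10},
    {"x": 2.5,"y": -2.4,"z": 0,"ax": 0,"ay": 0,"az": 0,"hand": 10},
    {"x": 3.0,"y": -2.85,"z": 0,"ax": 0,"ay": 0,"az": 0,"hand": 10},
    {"x": 3.23,"y": -3.05,"z": 0.07,"ax": 0,"ay": 0,"az": 0,"hand": 10},
    {"x": 3.23,"y": -3.05,"z": 0.07,"ax": 0,"ay": 0,"az": 0,"hand": 10},
    {"x": 3.23,"y": -3.05,"z": 0.07,"ax": 0,"ay": 0,"az": 0,"hand": 10},
    {"x": 3.23,"y": -3.05,"z": 0.07,"ax": 0,"ay": 0,"az": 0,"hand": 10},
  ],
)

```text
clock: 29.85
eef_pos: [487.3, -382.2, 183.9]
tcp_rot: [3.141, 0.0, -2.969]
contact_force: [0.0, 0.2, -1.0]
opening: 0.218
grasp_force: 59.1
```

drive_tool(
  plan=[
    {"x": 0,"y": 0,"z": 0.2,"ax": 0,"ay": 0,"az": 0,"hand": 10},
    {"x": 0,"y": 0,"z": 0.4,"ax": 0,"ay": 0,"az": 0,"hand": 10},
    {"x": 0,"y": 0,"z": 0.4,"ax": 0,"ay": 0,"az": 0,"hand": 10},
    {"x": 0,"y": 0,"z": 0.4,"ax": 0,"ay": 0,"az": 0,"hand": 10},
  ],
)

```text
clock: 30.25
eef_pos: [487.2, -382.2, 163.0]
tcp_rot: [3.141, -0.001, -2.969]
contact_force: [0.3, -0.1, -0.6]
opening: 0.218
grasp_force: 59.1
```

```bash
python3 -c "
from h import *
p,R,s=pose(); print(p.round(1),s['contact_force'].round(1))
print(*go([486,-382.8,91],np.pi+0.172-2*np.pi))
for n in('wrist','side'):
    c,im=grab(n); cv2.imwrite(f'pics/t_{n}.png',im)"
```

```text
[ 487.2 -382.2  163. ] [ 0.3 -0.1 -0.6]
[ 0.024 -0.01   1.44 ] [ 0.01  -0.009  0.01 ]
```

drive_tool(
  plan=[
    {"x": 0.025,"y": -0.01,"z": 0.1,"ax": 0,"ay": 0,"az": 0,"hand": 10},
    {"x": 0.025,"y": -0.01,"z": 0.2,"ax": 0,"ay": 0,"az": 0,"hand": 10},
    {"x": 0.025,"y": -0.01,"z": 0.28,"ax": 0,"ay": 0,"az": 0,"hand": 10},
    {"x": 0.025,"y": -0.01,"z": 0.34,"ax": 0,"ay": 0,"az": 0,"hand": 10},
    {"x": 0.025,"y": -0.01,"z": 0.34,"ax": 0,"ay": 0,"az": 0,"hand": 10},
  ],
)

```text
clock: 30.85
eef_pos: [485.8, -383.3, 146.1]
tcp_rot: [3.141, -0.001, -2.969]
contact_force: [-0.5, 1.0, -1.3]
opening: 0.217
grasp_force: 59.1
```

drive_tool(
  plan=[
    {"x": 0,"y": 0,"z": 0.3,"ax": 0,"ay": 0,"az": 0,"hand": 10},
    {"x": 0,"y": 0,"z": 0.6,"ax": 0,"ay": 0,"az": 0,"hand": 10},
    {"x": 0,"y": 0,"z": 0.85,"ax": 0,"ay": 0,"az": 0,"hand": 10},
    {"x": 0,"y": 0,"z": 1.0,"ax": 0,"ay": 0,"az": 0,"hand": 10},
    {"x": 0,"y": 0,"z": 1.06,"ax": 0,"ay": 0,"az": 0,"hand": 10},
    {"x": 0,"y": 0,"z": 1.06,"ax": 0,"ay": 0,"az": 0,"hand": 10},
  ],
)

```text
clock: 31.45
eef_pos: [485.9, -383.4, 93.1]
tcp_rot: [3.141, -0.001, -2.969]
contact_force: [-0.6, 0.1, -1.3]
opening: 0.221
grasp_force: 58.9
```

drive_tool(
  plan=[
    {"x": 0,"y": 0,"z": 0.03,"ax": 0,"ay": 0,"az": 0,"hand": 10},
    {"x": 0,"y": 0,"z": 0.04,"ax": 0,"ay": 0,"az": 0,"hand": 10},
    {"x": 0,"y": 0,"z": 0.04,"ax": 0,"ay": 0,"az": 0,"hand": 10},
  ],
)

```text
clock: 31.75
eef_pos: [486.3, -383.7, 92.2]
tcp_rot: [-3.141, 0.0, -2.969]
contact_force: [0.7, -0.3, -0.4]
opening: 0.219
grasp_force: 58.9
```

drive_tool(
  plan=[
    {"x": 0,"y": 0,"z": 0.02,"ax": 0,"ay": 0,"az": 0,"hand": 10},
    {"x": 0,"y": 0,"z": 0.03,"ax": 0,"ay": 0,"az": 0,"hand": 10},
    {"x": 0,"y": 0,"z": 0.03,"ax": 0,"ay": 0,"az": 0,"hand": 10},
  ],
)

```text
clock: 32.05
eef_pos: [486.3, -383.6, 90.7]
tcp_rot: [-3.141, 0.0, -2.969]
contact_force: [-0.6, 0.7, 3.6]
opening: 0.216
grasp_force: 59.2
```

drive_tool(
  plan=[
    {"x": 0,"y": 0,"z": 0,"ax": 0,"ay": 0,"az": 0,"hand": 30},
    {"x": 0,"y": 0,"z": 0,"ax": 0,"ay": 0,"az": 0,"hand": 50},
    {"x": 0,"y": 0,"z": 0,"ax": 0,"ay": 0,"az": 0,"hand": 60},
    {"x": 0,"y": 0,"z": 0,"ax": 0,"ay": 0,"az": 0,"hand": 60},
    {"x": 0,"y": 0,"z": -0.8,"ax": 0,"ay": 0,"az": 0,"hand": 60},
    {"x": 0,"y": 0,"z": -1.6,"ax": 0,"ay": 0,"az": 0,"hand": 60},
    {"x": 0,"y": 0,"z": -2.2,"ax": 0,"ay": 0,"az": 0,"hand": 85},
    {"x": 0,"y": 0,"z": -2.2,"ax": 0,"ay": 0,"az": 0,"hand": 85},
  ],
)

```text
clock: 32.85
eef_pos: [488.2, -385.2, 205.1]
tcp_rot: [-3.136, 0.005, -2.969]
contact_force: [-0.0, 0.2, 0.1]
opening: 0.989
grasp_force: 0.0
```

```bash
python3 - <<'E'
from h import *
p,R,s=pose(); print(p.round(1),s['contact_force'].round(1),s['clock'])
c,im=grab('wrist'); cv2.imwrite('pics/u.png',im)
h=cv2.cvtColor(im,cv2.COLOR_BGR2HSV); m=cv2.inRange(h,(8,225,200),(24,255,255))
n,_,st,ce=cv2.connectedComponentsWithStats(m)
for i in range(1,n):
    if st[i,4]>100: print(st[i],ce[i],plane(c,[ce[i]],135)[0])
# plate on stand from side-view stays as placed; target approach
print(*go([490,-240,225],np.pi+0.17-2*np.pi))
E
```

```text
[ 488.2 -385.2  205.1] [-0.   0.2  0.1] 32.85
[312 199  24  23 430] [323.68372093 209.69069767] [ 486.05507408 -383.79750578  135.        ]
[-0.552  2.834 -0.455] [-0.032  0.029  0.023]
```

```bash
python3 -c "
from h import *
print(*go([500,-238.6,190],np.pi+0.17-2*np.pi))"
```

```text
[-0.752  2.829  0.245] [-0.032  0.029  0.023]
```

drive_tool(
  plan=[
    {"x": -0.75,"y": 2.83,"z": 0.2,"ax": 0,"ay": 0,"az": 0,"hand": 85},
    {"x": -0.75,"y": 2.83,"z": 0.2,"ax": 0,"ay": 0,"az": 0,"hand": 85},
    {"x": -0.75,"y": 2.83,"z": 0.2,"ax": 0,"ay": 0,"az": 0,"hand": 85},
    {"x": -0.75,"y": 2.83,"z": 0.2,"ax": 0,"ay": 0,"az": 0,"hand": 85},
    {"x": -0.75,"y": 2.83,"z": 0.2,"ax": 0,"ay": 0,"az": 0,"hand": 85},
    {"x": -0.75,"y": 2.83,"z": 0.2,"ax": 0,"ay": 0,"az": 0,"hand": 85},
  ],
)

```text
clock: 33.5
eef_pos: [498.6, -238.3, 189.7]
tcp_rot: [3.142, -0.001, -2.969]
contact_force: [-0.8, -0.1, 0.2]
opening: 0.998
grasp_force: 0.0
```

```bash
python3 look.py v 69; python3 -c "
from h import *
print(*go([514,-238.6,43.5],np.pi+0.17-2*np.pi))"
```

```text
33.5 [ 498.6 -238.3  189.7] [ 3.142e+00 -1.000e-03 -2.969e+00]
blue {'c': array([ 513.478, -238.676]), 'yaw': np.float64(0.174), 'yawh': np.float64(0.167), 'hole': array([ 550.774, -217.014]), 'rh': np.float64(43.131), 'u': np.float64(89.836), 'v': np.float64(34.072), 'cen': array([ 513.496, -238.703])}
[-0.304 -0.052  2.927] [-0.    -0.004  0.015]
```

drive_tool(
  plan=[
    {"x": -0.29,"y": -0.05,"z": 0.6,"ax": 0,"ay": 0,"az": 0,"hand": 85},
    {"x": -0.29,"y": -0.05,"z": 1.4,"ax": 0,"ay": 0,"az": 0,"hand": 85},
    {"x": -0.29,"y": -0.05,"z": 2.2,"ax": 0,"ay": 0,"az": 0,"hand": 85},
    {"x": -0.29,"y": -0.05,"z": 2.7,"ax": 0,"ay": 0,"az": 0,"hand": 85},
    {"x": -0.29,"y": -0.05,"z": 2.92,"ax": 0,"ay": 0,"az": 0,"hand": 85},
    {"x": -0.29,"y": -0.05,"z": 2.92,"ax": 0,"ay": 0,"az": 0,"hand": 85},
    {"x": -0.29,"y": -0.05,"z": 2.92,"ax": 0,"ay": 0,"az": 0,"hand": 85},
  ],
)

```text
clock: 34.25
eef_pos: [514.1, -238.5, 45.1]
tcp_rot: [-3.141, 0.001, -2.97]
contact_force: [0.0, 0.4, -0.7]
opening: 0.997
grasp_force: 0.0
```

drive_tool(
  plan=[
    {"x": 0,"y": 0,"z": 0,"ax": 0,"ay": 0,"az": 0,"hand": 50},
    {"x": 0,"y": 0,"z": 0,"ax": 0,"ay": 0,"az": 0,"hand": 50},
    {"x": 0,"y": 0,"z": 0,"ax": 0,"ay": 0,"az": 0,"hand": 50},
    {"x": 0,"y": 0,"z": 0,"ax": 0,"ay": 0,"az": 0,"hand": 50},
    {"x": 0,"y": 0,"z": 0,"ax": 0,"ay": 0,"az": 0,"hand": 50},
  ],
  grip_force=60,
)

```text
clock: 34.75
eef_pos: [514.4, -238.2, 46.1]
tcp_rot: [-3.14, 0.002, -2.969]
contact_force: [-2.0, 0.0, 8.4]
opening: 0.689
grasp_force: 64.3
```

drive_tool(
  plan=[
    {"x": 0,"y": 0,"z": -0.4,"ax": 0,"ay": 0,"az": 0,"hand": 50},
    {"x": 0,"y": 0,"z": -1,"ax": 0,"ay": 0,"az": 0,"hand": 50},
    {"x": 0,"y": 0,"z": -1.5,"ax": 0,"ay": 0,"az": 0,"hand": 50},
    {"x": 0,"y": 0,"z": -1.5,"ax": 0,"ay": 0,"az": 0,"hand": 50},
  ],
)

```text
clock: 35.15
eef_pos: [515.6, -238.6, 123.0]
tcp_rot: [-3.138, 0.005, -2.969]
contact_force: [0.5, -0.2, -2.8]
opening: 0.689
grasp_force: 67.7
```

```bash
python3 -c "
from h import *
p,R,s=pose(); print(p.round(1),s['opening'],s['contact_force'].round(1))
print(*go([532.5,-18,110],np.pi+0.13-2*np.pi))"
```

```text
[ 515.6 -238.6  123. ] 0.6893760059130902 [ 0.5 -0.2 -2.8]
[-1.088  4.29   0.249] [-0.035  0.052  0.406]
```

drive_tool(
  plan=[
    {"x": -0.2,"y": 0.8,"z": 0,"ax": 0,"ay": 0,"az": 0,"hand": 50},
    {"x": -0.4,"y": 1.7,"z": 0,"ax": 0,"ay": 0,"az": 0,"hand": 50},
    {"x": -0.65,"y": 2.6,"z": 0,"ax": 0,"ay": 0,"az": 0,"hand": 50},
    {"x": -0.85,"y": 3.4,"z": 0,"ax": 0,"ay": 0,"az": 0,"hand": 50},
    {"x": -1.0,"y": 4,"z": 0.4,"ax": 0,"ay": 0,"az": 0,"hand": 50},
    {"x": -1.05,"y": 4.29,"z": 0.9,"ax": 0,"ay": 0,"az": 0,"hand": 50},
    {"x": -1.05,"y": 4.29,"z": 1.3,"ax": 0,"ay": 0,"az": 0,"hand": 50},
    {"x": -1.05,"y": 4.29,"z": 1.5,"ax": 0,"ay": 0,"az": 0,"hand": 50},
  ],
)

```text
clock: 35.95
eef_pos: [526.6, -16.6, 41.9]
tcp_rot: [3.141, -0.003, -2.968]
contact_force: [-0.5, 0.0, -3.3]
opening: 0.685
grasp_force: 67.4
```

drive_tool(
  plan=[
    {"x": 0,"y": 0,"z": 0.1,"ax": 0,"ay": 0,"az": 0,"hand": 50},
    {"x": 0,"y": 0,"z": 0.2,"ax": 0,"ay": 0,"az": 0,"hand": 50},
    {"x": 0,"y": 0,"z": 0.2,"ax": 0,"ay": 0,"az": 0,"hand": 50},
  ],
)

```text
clock: 36.25
eef_pos: [528.5, -17.8, 34.2]
tcp_rot: [-3.142, 0.0, -2.97]
contact_force: [0.0, -0.1, -3.4]
opening: 0.684
grasp_force: 67.4
```

drive_tool(
  plan=[
    {"x": 0,"y": 0,"z": 0.03,"ax": 0,"ay": 0,"az": 0,"hand": 50},
    {"x": 0,"y": 0,"z": 0.06,"ax": 0,"ay": 0,"az": 0,"hand": 50},
    {"x": 0,"y": 0,"z": 0.06,"ax": 0,"ay": 0,"az": 0,"hand": 50},
  ],
)

```text
clock: 36.55
eef_pos: [528.6, -17.5, 31.5]
tcp_rot: [-3.141, 0.001, -2.969]
contact_force: [-0.5, -0.9, -2.7]
opening: 0.691
grasp_force: 67.5
```

drive_tool(
  plan=[
    {"x": 0,"y": 0,"z": 0.02,"ax": 0,"ay": 0,"az": 0,"hand": 50},
    {"x": 0,"y": 0,"z": 0.02,"ax": 0,"ay": 0,"az": 0,"hand": 50},
  ],
)

```text
clock: 36.75
eef_pos: [528.6, -17.4, 31.1]
tcp_rot: [-3.141, 0.001, -2.969]
contact_force: [-2.8, -0.5, 6.4]
opening: 0.687
grasp_force: 68.7
```

Touched down; release, rise and look.

drive_tool(
  plan=[
    {"x": 0,"y": 0,"z": -0.01,"ax": 0,"ay": 0,"az": 0,"hand": 64},
    {"x": 0,"y": 0,"z": -0.01,"ax": 0,"ay": 0,"az": 0,"hand": 85},
    {"x": 0,"y": 0,"z": -0.01,"ax": 0,"ay": 0,"az": 0,"hand": 85},
    {"x": 0,"y": 0,"z": -0.01,"ax": 0,"ay": 0,"az": 0,"hand": 85},
    {"x": 0,"y": 0,"z": -0.7,"ax": 0,"ay": 0,"az": 0,"hand": 85},
    {"x": 0,"y": 0,"z": -1.5,"ax": 0,"ay": 0,"az": 0,"hand": 85},
    {"x": 0.5,"y": 0,"z": -2.5,"ax": 0,"ay": 0,"az": 0,"hand": 0},
    {"x": 0.5,"y": 0,"z": -3.3,"ax": 0,"ay": 0,"az": 0,"hand": 0},
  ],
)

```text
clock: 37.55
eef_pos: [501.2, -21.7, 196.2]
tcp_rot: [3.141, -0.003, -2.969]
contact_force: [0.5, -0.0, -0.7]
opening: 0.688
grasp_force: 0.0
```

drive_tool(
  plan=[
    {"x": 0,"y": 0,"z": 0,"ax": 0,"ay": 0,"az": 0,"hand": 0},
    {"x": 0,"y": 0,"z": 0,"ax": 0,"ay": 0,"az": 0,"hand": 0},
    {"x": 0,"y": 0,"z": 0,"ax": 0,"ay": 0,"az": 0,"hand": 0},
  ],
)

```text
clock: 37.85
eef_pos: [503.1, -21.6, 194.3]
tcp_rot: [3.141, -0.002, -2.969]
contact_force: [0.6, -0.5, -0.3]
opening: 0.135
grasp_force: 0.0
```

```bash
cat > tgt.py <<'E'
import sys; from h import *
# look, then moves to hover/press corners A and B of a plate
col,ht=sys.argv[2],float(sys.argv[3])
p,R,s=pose(); print(s['clock'],p.round(1),np.round(s['tcp_rot'],3))
c,im=grab('wrist'); cv2.imwrite(f'pics/{sys.argv[1]}.png',im)
P=plates(c,im,ht)
for k,v in P.items(): print(k,{a:np.round(b,3) for a,b in v.items()})
v=P[col]; A=pt(v,55,-21); B=pt(v,-55,21); y=s['tcp_rot'][2]
print('A',A.round(1),'B',B.round(1)); print('to A z70',go([*A,70],y)[0]); print('A->B',go([*B,70],y,np.array([*A,70]))[0])
E
python3 tgt.py w blue 54
```

```text
37.85 [503.1 -21.6 194.3] [ 3.141e+00 -2.000e-03 -2.969e+00]Traceback (most recent call last):
  File "tgt.py", line 8, in <module>
    v=P[col]; A=pt(v,55,-21); B=pt(v,-55,21); y=s['tcp_rot'][2]
      ~^^^^^
KeyError: 'blue'
```

drive_tool(
  plan=[
    {"x": 0.7,"y": 0,"z": -0.9,"ax": 0,"ay": 0,"az": 0,"hand": 0},
    {"x": 0.7,"y": 0,"z": -0.9,"ax": 0,"ay": 0,"az": 0,"hand": 0},
    {"x": 0.7,"y": 0,"z": -0.9,"ax": 0,"ay": 0,"az": 0,"hand": 0},
    {"x": 0.7,"y": 0,"z": -0.9,"ax": 0,"ay": 0,"az": 0,"hand": 0},
  ],
)

```text
clock: 38.3
eef_pos: [469.3, -27.5, 239.3]
tcp_rot: [3.141, -0.001, -2.969]
contact_force: [-0.8, -0.1, -0.1]
opening: -0.0
grasp_force: 0.0
```

```bash
python3 tgt.py w2 blue 54
```

```text
38.3 [469.3 -27.5 239.3] [ 3.141e+00 -1.000e-03 -2.969e+00]
red {'c': array([518.046, 304.28 ]), 'yaw': np.float64(0.09), 'yawh': np.float64(0.033), 'hole': array([559.983, 321.62 ]), 'rh': np.float64(45.38), 'u': np.float64(92.15), 'v': np.float64(34.525), 'cen': array([517.968, 304.035])}Traceback (most recent call last):
  File "tgt.py", line 8, in <module>
    v=P[col]; A=pt(v,55,-21); B=pt(v,-55,21); y=s['tcp_rot'][2]
      ~^^^^^
KeyError: 'blue'
```

```bash
python3 - <<'E'
from h import *
c=imaging.camera_info('wrist'); im=cv2.imread('pics/w2.png'); h=cv2.cvtColor(im,cv2.COLOR_BGR2HSV)
for k in blobs(im,'blue',200): print(cv2.contourArea(k),cv2.boundingRect(k),plane(c,cv2.boxPoints(cv2.minAreaRect(k)),54)[:,:2].round().tolist())
q=proj(c,[[527.7,-17.9,54]])[0]; print(q)
k=blobs(im,'blue',200)[0]; x,y,w,hh=cv2.boundingRect(k)
m=np.zeros(im.shape[:2],np.uint8); cv2.drawContours(m,[cv2.convexHull(k)],-1,255,-1)
for a,b in (((0,0,150),(180,110,255)),((0,0,0),(180,255,85))):
    n,_,st,ce=cv2.connectedComponentsWithStats(cv2.inRange(h,a,b)&m); print([(ce[i].round(),st[i,4]) for i in range(1,n)])
cv2.imwrite('pics/w3.png',cv2.resize(im[y-40:y+hh+60,x-80:x+w+80],None,fx=2,fy=2))
E
```

```text
3448.0 (294, 174, 53, 75) [[468.0, -58.0], [458.0, -1.0], [547.0, 17.0], [557.0, -45.0]]
[320.16390345 229.02853954]
[(array([305., 192.]), np.int32(24)), (array([335., 192.]), np.int32(26)), (array([320., 229.]), np.int32(23))]
[(array([320., 174.]), np.int32(52)), (array([346., 225.]), np.int32(15)), (array([320., 244.]), np.int32(280))]
```

drive_tool(
  plan=[
    {"x": -2.28,"y": -0.43,"z": 2.0,"ax": 0,"ay": 0,"az": 0,"hand": 0},
    {"x": -2.28,"y": -0.43,"z": 2.6,"ax": 0,"ay": 0,"az": 0,"hand": 0},
    {"x": -2.28,"y": -0.43,"z": 3.2,"ax": 0,"ay": 0,"az": 0,"hand": 0},
    {"x": -2.28,"y": -0.43,"z": 3.4,"ax": 0,"ay": 0,"az": 0,"hand": 0},
    {"x": -2.28,"y": -0.43,"z": 3.5,"ax": 0,"ay": 0,"az": 0,"hand": 0},
    {"x": -2.28,"y": -0.43,"z": 3.58,"ax": 0,"ay": 0,"az": 0,"hand": 0},
    {"x": -2.28,"y": -0.43,"z": 3.62,"ax": 0,"ay": 0,"az": 0,"hand": 0},
    {"x": -2.28,"y": -0.43,"z": 3.62,"ax": 0,"ay": 0,"az": 0,"hand": 0},
  ],
)

```text
clock: 39.15
eef_pos: [585.6, -29.3, 60.8]
tcp_rot: [-3.141, 0.002, -2.969]
contact_force: [0.0, 0.2, 0.2]
opening: -0.002
grasp_force: 0.0
```

drive_tool(
  plan=[
    {"x": 0,"y": 0,"z": 0.02,"ax": 0,"ay": 0,"az": 0,"hand": 0},
    {"x": 0,"y": 0,"z": 0.04,"ax": 0,"ay": 0,"az": 0,"hand": 0},
    {"x": 0,"y": 0,"z": 0.04,"ax": 0,"ay": 0,"az": 0,"hand": 0},
  ],
)

```text
clock: 39.45
eef_pos: [585.5, -29.3, 58.2]
tcp_rot: [-3.141, 0.001, -2.969]
contact_force: [-0.2, -0.2, 0.6]
opening: -0.005
grasp_force: 0.0
```

drive_tool(
  plan=[
    {"x": 0,"y": 0,"z": 0.02,"ax": 0,"ay": 0,"az": 0,"hand": 0},
    {"x": 0,"y": 0,"z": 0.03,"ax": 0,"ay": 0,"az": 0,"hand": 0},
    {"x": 0,"y": 0,"z": 0.03,"ax": 0,"ay": 0,"az": 0,"hand": 0},
  ],
)

```text
clock: 39.75
eef_pos: [585.2, -29.2, 55.7]
tcp_rot: [3.142, -0.0, -2.969]
contact_force: [0.4, 0.2, 0.0]
opening: -0.001
grasp_force: 0.0
```

drive_tool(
  plan=[
    {"x": 0,"y": 0,"z": 0.02,"ax": 0,"ay": 0,"az": 0,"hand": 0},
    {"x": 0,"y": 0,"z": 0.04,"ax": 0,"ay": 0,"az": 0,"hand": 0},
    {"x": 0,"y": 0,"z": 0.04,"ax": 0,"ay": 0,"az": 0,"hand": 0},
  ],
)

```text
clock: 40.05
eef_pos: [585.3, -29.3, 54.1]
tcp_rot: [-3.142, -0.0, -2.969]
contact_force: [-1.6, -0.6, 5.2]
opening: 0.003
grasp_force: 2.6
```

drive_tool(
  plan=[
    {"x": 0,"y": 0,"z": 0.02,"ax": 0,"ay": 0,"az": 0,"hand": 0},
    {"x": 0,"y": 0,"z": 0.02,"ax": 0,"ay": 0,"az": 0,"hand": 0},
  ],
)

```text
clock: 40.25
eef_pos: [585.3, -29.3, 54.0]
tcp_rot: [-3.142, 0.0, -2.969]
contact_force: [-6.0, 0.4, 16.1]
opening: -0.002
grasp_force: 7.7
```

Firm at A. Now B.

drive_tool(
  plan=[
    {"x": 0,"y": 0,"z": -0.4,"ax": 0,"ay": 0,"az": 0,"hand": 0},
    {"x": 2.2,"y": 0.84,"z": -0.4,"ax": 0,"ay": 0,"az": 0,"hand": 0},
    {"x": 2.2,"y": 0.84,"z": -0.4,"ax": 0,"ay": 0,"az": 0,"hand": 0},
    {"x": 2.2,"y": 0.84,"z": -0.4,"ax": 0,"ay": 0,"az": 0,"hand": 0},
    {"x": 2.2,"y": 0.84,"z": -0.4,"ax": 0,"ay": 0,"az": 0,"hand": 0},
    {"x": 2.2,"y": 0.84,"z": -0.2,"ax": 0,"ay": 0,"az": 0,"hand": 0},
    {"x": 2.2,"y": 0.84,"z": -0.1,"ax": 0,"ay": 0,"az": 0,"hand": 0},
    {"x": 2.2,"y": 0.84,"z": -0.1,"ax": 0,"ay": 0,"az": 0,"hand": 0},
  ],
)

```text
clock: 41.05
eef_pos: [470.3, -6.9, 56.7]
tcp_rot: [3.141, -0.001, -2.969]
contact_force: [0.4, -0.9, -0.4]
opening: 0.0
grasp_force: 0.0
```

drive_tool(
  plan=[
    {"x": 0,"y": 0,"z": 0.02,"ax": 0,"ay": 0,"az": 0,"hand": 0},
    {"x": 0,"y": 0,"z": 0.04,"ax": 0,"ay": 0,"az": 0,"hand": 0},
    {"x": 0,"y": 0,"z": 0.06,"ax": 0,"ay": 0,"az": 0,"hand": 0},
    {"x": 0,"y": 0,"z": 0.06,"ax": 0,"ay": 0,"az": 0,"hand": 0},
  ],
)

```text
clock: 41.45
eef_pos: [469.7, -6.8, 54.7]
tcp_rot: [3.142, -0.0, -2.969]
contact_force: [-0.4, 0.1, 0.8]
opening: -0.001
grasp_force: 0.0
```

drive_tool(
  plan=[
    {"x": 0,"y": 0,"z": 0.02,"ax": 0,"ay": 0,"az": 0,"hand": 0},
    {"x": 0,"y": 0,"z": 0.03,"ax": 0,"ay": 0,"az": 0,"hand": 0},
    {"x": 0,"y": 0,"z": 0.03,"ax": 0,"ay": 0,"az": 0,"hand": 0},
  ],
)

```text
clock: 41.75
eef_pos: [469.8, -6.8, 54.0]
tcp_rot: [-3.142, 0.0, -2.969]
contact_force: [-3.4, 0.1, 11.9]
opening: 0.002
grasp_force: 5.5
```

drive_tool(
  plan=[
    {"x": 0,"y": 0,"z": -0.8,"ax": 0,"ay": 0,"az": 0,"hand": 0},
    {"x": 0,"y": 0,"z": -1.6,"ax": 0,"ay": 0,"az": 0,"hand": 85},
    {"x": -0.65,"y": 3,"z": -3.5,"ax": 0,"ay": 0,"az": 0,"hand": 85},
    {"x": -0.65,"y": 3,"z": -3.5,"ax": 0,"ay": 0,"az": 0,"hand": 85},
    {"x": -0.65,"y": 3,"z": -3.5,"ax": 0,"ay": 0,"az": 0,"hand": 85},
    {"x": -0.65,"y": 3,"z": -3.5,"ax": 0,"ay": 0,"az": 0,"hand": 85},
    {"x": -0.65,"y": 3,"z": -3.5,"ax": 0,"ay": 0,"az": 0,"hand": 85},
  ],
)

```text
clock: 42.45
eef_pos: [477.5, 149.8, 230.9]
tcp_rot: [3.14, 0.005, -2.966]
contact_force: [0.5, -0.4, -0.0]
opening: 0.988
grasp_force: 0.0
```

drive_tool(
  plan=[
    {"x": -0.6,"y": 3,"z": 0,"ax": 0,"ay": 0,"az": 0.95,"hand": 85},
    {"x": -0.6,"y": 3,"z": 0,"ax": 0,"ay": 0,"az": 0.95,"hand": 85},
    {"x": -0.6,"y": 3,"z": 0,"ax": 0,"ay": 0,"az": 0.95,"hand": 85},
    {"x": -0.6,"y": 3,"z": 0,"ax": 0,"ay": 0,"az": 0.95,"hand": 85},
    {"x": -0.6,"y": 3,"z": 0,"ax": 0,"ay": 0,"az": 0.95,"hand": 85},
    {"x": -0.6,"y": 3,"z": 0,"ax": 0,"ay": 0,"az": 0.95,"hand": 85},
  ],
)

```text
clock: 43.05
eef_pos: [479.4, 298.0, 227.6]
tcp_rot: [-3.14, -0.001, -3.069]
contact_force: [-0.3, -0.7, -0.3]
opening: 0.991
grasp_force: 0.0
```

```bash
python3 look.py x 56.5
```

```text
43.05 [479.4 298.  227.6] [-3.140e+00 -1.000e-03 -3.069e+00]
red {'c': array([517.102, 301.637]), 'yaw': np.float64(0.047), 'yawh': np.float64(0.001), 'hole': array([558.932, 317.368]), 'rh': np.float64(44.69), 'u': np.float64(91.346), 'v': np.float64(33.818), 'cen': array([517.037, 301.825])}
blue {'c': array([526.83 , -15.557]), 'yaw': np.float64(0.164), 'yawh': np.float64(0.203), 'hole': array([562.765,   7.039]), 'rh': np.float64(42.448), 'u': np.float64(89.173), 'v': np.float64(32.956), 'cen': array([526.907, -15.586])}
```

```bash
python3 -c "
from h import *
print(*go([517.3,301.6,29],np.pi+0.045-2*np.pi))"
```

```text
[-0.761  0.024  3.976] [-0.009 -0.009  0.257]
```

drive_tool(
  plan=[
    {"x": -0.76,"y": 0.02,"z": 0.9,"ax": 0,"ay": 0,"az": 0.26,"hand": 85},
    {"x": -0.76,"y": 0.02,"z": 1.8,"ax": 0,"ay": 0,"az": 0.26,"hand": 85},
    {"x": -0.76,"y": 0.02,"z": 2.6,"ax": 0,"ay": 0,"az": 0.26,"hand": 85},
    {"x": -0.76,"y": 0.02,"z": 3.2,"ax": 0,"ay": 0,"az": 0.26,"hand": 85},
    {"x": -0.76,"y": 0.02,"z": 3.6,"ax": 0,"ay": 0,"az": 0.26,"hand": 85},
    {"x": -0.76,"y": 0.02,"z": 3.85,"ax": 0,"ay": 0,"az": 0.26,"hand": 85},
    {"x": -0.76,"y": 0.02,"z": 3.96,"ax": 0,"ay": 0,"az": 0.26,"hand": 85},
    {"x": -0.76,"y": 0.02,"z": 3.96,"ax": 0,"ay": 0,"az": 0.26,"hand": 85},
  ],
)

```text
clock: 43.9
eef_pos: [517.8, 302.7, 30.4]
tcp_rot: [-3.141, -0.0, -3.097]
contact_force: [-0.1, 0.1, 0.3]
opening: 0.995
grasp_force: 0.0
```

drive_tool(
  plan=[
    {"x": 0,"y": 0,"z": 0,"ax": 0,"ay": 0,"az": 0,"hand": 50},
    {"x": 0,"y": 0,"z": 0,"ax": 0,"ay": 0,"az": 0,"hand": 50},
    {"x": 0,"y": 0,"z": 0,"ax": 0,"ay": 0,"az": 0,"hand": 50},
    {"x": 0,"y": 0,"z": 0,"ax": 0,"ay": 0,"az": 0,"hand": 50},
    {"x": 0,"y": 0,"z": 0,"ax": 0,"ay": 0,"az": 0,"hand": 50},
  ],
  grip_force=60,
)

```text
clock: 44.4
eef_pos: [518.4, 303.7, 31.9]
tcp_rot: [3.141, 0.002, -3.096]
contact_force: [-0.2, -0.9, 5.4]
opening: 0.693
grasp_force: 63.0
```

drive_tool(
  plan=[
    {"x": 0,"y": 0,"z": -0.4,"ax": 0,"ay": 0,"az": 0,"hand": 50},
    {"x": 0,"y": 0,"z": -1.2,"ax": 0,"ay": 0,"az": 0,"hand": 50},
    {"x": 0,"y": 0,"z": -2,"ax": 0,"ay": 0,"az": 0,"hand": 50},
    {"x": 0,"y": 0,"z": -2.2,"ax": 0,"ay": 0,"az": 0,"hand": 50},
    {"x": 0,"y": 0,"z": -2.2,"ax": 0,"ay": 0,"az": 0,"hand": 50},
  ],
)

```text
clock: 44.9
eef_pos: [518.5, 303.9, 142.2]
tcp_rot: [3.14, 0.003, -3.096]
contact_force: [0.4, 0.1, -5.5]
opening: 0.689
grasp_force: 67.6
```

```bash
python3 -c "
from h import *
p,R,s=pose(); print(p.round(1),s['opening'],s['contact_force'].round(1))
print(*go([514.3,-238.7,115],np.pi+0.172-2*np.pi))"
```

```text
[518.5 303.9 142.2] 0.6889693860596312 [ 0.4  0.1 -5.5]
[  0.583 -10.838   0.522] [ 0.015  0.033 -1.205]
```

drive_tool(
  plan=[
    {"x": 0.03,"y": -0.5,"z": 0,"ax": 0,"ay": 0,"az": 0,"hand": 50},
    {"x": 0.06,"y": -1.2,"z": 0,"ax": 0,"ay": 0,"az": 0,"hand": 50},
    {"x": 0.1,"y": -2.0,"z": 0,"ax": 0,"ay": 0,"az": 0,"hand": 50},
    {"x": 0.15,"y": -2.8,"z": 0,"ax": 0,"ay": 0,"az": 0,"hand": 50},
    {"x": 0.2,"y": -3.6,"z": 0,"ax": 0,"ay": 0,"az": 0,"hand": 50},
    {"x": 0.25,"y": -4.4,"z": 0,"ax": 0,"ay": 0,"az": 0,"hand": 50},
    {"x": 0.28,"y": -5.2,"z": 0,"ax": 0,"ay": 0,"az": 0,"hand": 50},
    {"x": 0.3,"y": -6.0,"z": 0,"ax": 0,"ay": 0,"az": 0,"hand": 50},
  ],
)

```text
clock: 45.7
eef_pos: [514.5, 1.4, 138.2]
tcp_rot: [3.141, -0.003, -3.096]
contact_force: [1.8, 0.3, -4.4]
opening: 0.684
grasp_force: 67.4
```

drive_tool(
  plan=[
    {"x": 0.03,"y": -0.8,"z": 0,"ax": 0,"ay": 0,"az": -0.3,"hand": 50},
    {"x": 0.07,"y": -1.6,"z": 0,"ax": 0,"ay": 0,"az": -0.6,"hand": 50},
    {"x": 0.11,"y": -2.4,"z": 0,"ax": 0,"ay": 0,"az": -0.9,"hand": 50},
    {"x": 0.15,"y": -3.2,"z": 0,"ax": 0,"ay": 0,"az": -1.2,"hand": 50},
    {"x": 0.2,"y": -4.0,"z": 0.1,"ax": 0,"ay": 0,"az": -1.2,"hand": 50},
    {"x": 0.24,"y": -4.6,"z": 0.3,"ax": 0,"ay": 0,"az": -1.2,"hand": 50},
    {"x": 0.26,"y": -4.84,"z": 0.5,"ax": 0,"ay": 0,"az": -1.2,"hand": 50},
    {"x": 0.26,"y": -4.84,"z": 0.5,"ax": 0,"ay": 0,"az": -1.2,"hand": 50},
  ],
)

```text
clock: 46.5
eef_pos: [512.2, -239.8, 112.1]
tcp_rot: [3.139, -0.004, -2.972]
contact_force: [-0.2, 0.3, -4.8]
opening: 0.693
grasp_force: 67.5
```

drive_tool(
  plan=[
    {"x": 0,"y": 0,"z": 0,"ax": 0,"ay": 0,"az": 0,"hand": 50},
    {"x": 0,"y": 0,"z": 0,"ax": 0,"ay": 0,"az": 0,"hand": 50},
  ],
)

```text
clock: 46.7
eef_pos: [514.2, -238.1, 114.9]
tcp_rot: [3.141, -0.001, -2.969]
contact_force: [0.4, 0.8, -4.5]
opening: 0.688
grasp_force: 67.5
```

```bash
python3 - <<'E'
from h import *
p,R,s=pose(); print(p.round(1),np.round(s['tcp_rot'],3),s['opening'],s['contact_force'].round(1))
c,im=grab('wrist'); cv2.imwrite('pics/y.png',im)
h=cv2.cvtColor(im,cv2.COLOR_BGR2HSV); m=cv2.inRange(h,(0,0,150),(180,110,255))
k=blobs(im,'red',800)
for b in k[:2]:
    q=np.zeros_like(m); cv2.drawContours(q,[cv2.convexHull(b)],-1,255,-1); q=cv2.erode(q,np.ones((5,5)))
    n,_,st,ce=cv2.connectedComponentsWithStats(m&q)
    for zt in (p[2]+24,): print([ (R.inv().apply(plane(c,[ce[i]],zt)[0]-p).round(1),st[i,4]) for i in range(1,n) if st[i,4]>8])
print(*go([515.4,-238.7,60],np.pi+0.172-2*np.pi))
E
```

```text
[ 514.2 -238.1  114.9] [ 3.141e+00 -1.000e-03 -2.969e+00] 0.6882432958407918 [ 0.4  0.8 -4.5]
[(array([ 46.9, -17.3, -24. ]), np.int32(162)), (array([ 47. ,  16.4, -24. ]), np.int32(168)), (array([  1.5,  -0.3, -24. ]), np.int32(121))]
[-0.017 -0.013  1.105] [ 0.004 -0.002  0.006]
```

drive_tool(
  plan=[
    {"x": -0.01,"y": -0.01,"z": 0.4,"ax": 0,"ay": 0,"az": 0,"hand": 50},
    {"x": -0.01,"y": -0.01,"z": 0.8,"ax": 0,"ay": 0,"az": 0,"hand": 50},
    {"x": -0.01,"y": -0.01,"z": 1.1,"ax": 0,"ay": 0,"az": 0,"hand": 50},
    {"x": -0.01,"y": -0.01,"z": 1.25,"ax": 0,"ay": 0,"az": 0,"hand": 50},
    {"x": -0.01,"y": -0.01,"z": 1.25,"ax": 0,"ay": 0,"az": 0,"hand": 50},
    {"x": -0.01,"y": -0.01,"z": 1.25,"ax": 0,"ay": 0,"az": 0,"hand": 50},
  ],
)

```text
clock: 47.35
eef_pos: [515.4, -239.8, 53.2]
tcp_rot: [-3.141, 0.0, -2.97]
contact_force: [0.2, -0.5, -4.3]
opening: 0.686
grasp_force: 67.3
```

drive_tool(
  plan=[
    {"x": 0,"y": 0,"z": 0.03,"ax": 0,"ay": 0,"az": 0,"hand": 50},
    {"x": 0,"y": 0,"z": 0.06,"ax": 0,"ay": 0,"az": 0,"hand": 50},
    {"x": 0,"y": 0,"z": 0.06,"ax": 0,"ay": 0,"az": 0,"hand": 50},
  ],
)

```text
clock: 47.65
eef_pos: [515.1, -239.9, 50.0]
tcp_rot: [-3.141, 0.0, -2.97]
contact_force: [0.1, -0.6, -3.9]
opening: 0.688
grasp_force: 67.4
```

drive_tool(
  plan=[
    {"x": 0,"y": 0,"z": 0.03,"ax": 0,"ay": 0,"az": 0,"hand": 50},
    {"x": 0,"y": 0,"z": 0.04,"ax": 0,"ay": 0,"az": 0,"hand": 50},
    {"x": 0,"y": 0,"z": 0.04,"ax": 0,"ay": 0,"az": 0,"hand": 50},
  ],
)

```text
clock: 47.95
eef_pos: [514.9, -239.8, 47.7]
tcp_rot: [3.142, -0.0, -2.97]
contact_force: [-0.8, -0.8, -4.2]
opening: 0.69
grasp_force: 67.4
```

drive_tool(
  plan=[
    {"x": 0,"y": 0,"z": 0.02,"ax": 0,"ay": 0,"az": 0,"hand": 50},
    {"x": 0,"y": 0,"z": 0.03,"ax": 0,"ay": 0,"az": 0,"hand": 50},
    {"x": 0,"y": 0,"z": 0.03,"ax": 0,"ay": 0,"az": 0,"hand": 50},
  ],
)

```text
clock: 48.25
eef_pos: [515.1, -239.9, 46.4]
tcp_rot: [-3.141, 0.0, -2.97]
contact_force: [0.1, -0.0, -1.0]
opening: 0.685
grasp_force: 67.9
```

drive_tool(
  plan=[
    {"x": 0,"y": 0,"z": 0.02,"ax": 0,"ay": 0,"az": 0,"hand": 50},
    {"x": 0,"y": 0,"z": 0.02,"ax": 0,"ay": 0,"az": 0,"hand": 50},
  ],
)

```text
clock: 48.45
eef_pos: [515.3, -239.9, 45.8]
tcp_rot: [-3.141, 0.0, -2.97]
contact_force: [0.0, 1.9, 5.1]
opening: 0.686
grasp_force: 68.7
```

Touched; release, rise, look.

drive_tool(
  plan=[
    {"x": 0,"y": 0,"z": 0,"ax": 0,"ay": 0,"az": 0,"hand": 64},
    {"x": 0,"y": 0,"z": 0,"ax": 0,"ay": 0,"az": 0,"hand": 85},
    {"x": 0,"y": 0,"z": 0,"ax": 0,"ay": 0,"az": 0,"hand": 85},
    {"x": 0,"y": 0,"z": 0,"ax": 0,"ay": 0,"az": 0,"hand": 85},
    {"x": 0,"y": 0,"z": -0.7,"ax": 0,"ay": 0,"az": 0,"hand": 85},
    {"x": 0,"y": 0,"z": -1.5,"ax": 0,"ay": 0,"az": 0,"hand": 85},
    {"x": 0.6,"y": 0,"z": -2.5,"ax": 0,"ay": 0,"az": 0,"hand": 85},
    {"x": 0.6,"y": 0,"z": -3.6,"ax": 0,"ay": 0,"az": 0,"hand": 85},
  ],
)

```text
clock: 49.25
eef_pos: [483.4, -244.3, 213.3]
tcp_rot: [3.14, -0.003, -2.97]
contact_force: [0.9, -1.1, 0.0]
opening: 0.994
grasp_force: 0.0
```

drive_tool(
  plan=[
    {"x": 0,"y": 0,"z": 0,"ax": 0,"ay": 0,"az": 0,"hand": 85},
    {"x": 0,"y": 0,"z": 0,"ax": 0,"ay": 0,"az": 0,"hand": 85},
    {"x": 0,"y": 0,"z": 0,"ax": 0,"ay": 0,"az": 0,"hand": 85},
  ],
)

```text
clock: 49.55
eef_pos: [485.8, -244.5, 212.1]
tcp_rot: [3.141, -0.001, -2.97]
contact_force: [-0.8, -0.1, -0.1]
opening: 1.0
grasp_force: 0.0
```

```bash
python3 look.py z 69; python3 -c "
from h import *
P=plates(imaging.camera_info('wrist'),cv2.imread('pics/z.png'),69,('red',))['red']; print('geo hole',pt(P,40,15))
print(*go([486,-383.5,165],np.pi+0.172-2*np.pi))"
```

```text
49.55 [ 485.8 -244.5  212.1] [ 3.141e+00 -1.000e-03 -2.970e+00]
red {'c': array([ 514.349, -240.381]), 'yaw': np.float64(0.171), 'yawh': np.float64(0.133), 'hole': array([ 551.881, -220.278]), 'rh': np.float64(42.576), 'u': np.float64(90.259), 'v': np.float64(34.038), 'cen': array([ 514.251, -240.366])}
blue {'c': array([494.135, -35.01 ]), 'yaw': np.float64(-2.963), 'yawh': np.float64(-1.417), 'hole': array([511.013, -64.988]), 'rh': np.float64(34.403), 'u': np.float64(85.485), 'v': np.float64(91.294), 'cen': array([522.255, -30.169])}
geo hole [ 550.76130504 -218.63633945]
[ 0.464 -2.745  0.929] [ 0.013 -0.019 -0.005]
```

drive_tool(
  plan=[
    {"x": 0.46,"y": -2.74,"z": 0,"ax": 0,"ay": 0,"az": 0,"hand": 60},
    {"x": 0.46,"y": -2.74,"z": 0,"ax": 0,"ay": 0,"az": 0,"hand": 60},
    {"x": 0.46,"y": -2.74,"z": 0,"ax": 0,"ay": 0,"az": 0,"hand": 60},
    {"x": 0.46,"y": -2.74,"z": 0.3,"ax": 0,"ay": 0,"az": 0,"hand": 60},
    {"x": 0.46,"y": -2.74,"z": 0.6,"ax": 0,"ay": 0,"az": 0,"hand": 60},
    {"x": 0.46,"y": -2.74,"z": 0.6,"ax": 0,"ay": 0,"az": 0,"hand": 60},
  ],
)

```text
clock: 50.2
eef_pos: [485.1, -381.3, 179.0]
tcp_rot: [3.136, -0.005, -2.97]
contact_force: [-0.6, 0.3, -0.5]
opening: 0.702
grasp_force: 0.0
```

```bash
python3 - <<'E'
from h import *
c,im=grab('wrist'); cv2.imwrite('pics/aa.png',im)
h=cv2.cvtColor(im,cv2.COLOR_BGR2HSV); m=cv2.inRange(h,(8,225,200),(24,255,255))
n,_,st,ce=cv2.connectedComponentsWithStats(m)
for i in range(1,n):
    if st[i,4]>100: print(st[i],ce[i],plane(c,[ce[i]],135)[0])
p,R,s=pose(); print(p.round(1)); print(*go([486.2,-383.7,90.5],np.pi+0.172-2*np.pi))
E
```

```text
[303 213  28  26 534] [316.5411985  225.71722846] [ 485.85444907 -383.85975985  135.        ]
[ 485.8 -381.6  180.5]
[-0.006 -0.05   1.801] [ 0.037 -0.03   0.002]
```

drive_tool(
  plan=[
    {"x": 0,"y": -0.03,"z": 0.5,"ax": 0,"ay": 0,"az": 0,"hand": 60},
    {"x": 0,"y": -0.03,"z": 1.1,"ax": 0,"ay": 0,"az": 0,"hand": 60},
    {"x": 0,"y": -0.03,"z": 1.6,"ax": 0,"ay": 0,"az": 0,"hand": 60},
    {"x": 0,"y": -0.03,"z": 1.8,"ax": 0,"ay": 0,"az": 0,"hand": 60},
    {"x": 0,"y": -0.03,"z": 1.8,"ax": 0,"ay": 0,"az": 0,"hand": 60},
    {"x": 0,"y": -0.03,"z": 1.8,"ax": 0,"ay": 0,"az": 0,"hand": 60},
  ],
)

```text
clock: 50.85
eef_pos: [487.9, -385.1, 94.1]
tcp_rot: [-3.141, 0.001, -2.97]
contact_force: [0.2, -0.2, 0.5]
opening: 0.703
grasp_force: 0.0
```

drive_tool(
  plan=[
    {"x": 0,"y": 0,"z": 0,"ax": 0,"ay": 0,"az": 0,"hand": 10},
    {"x": 0,"y": 0,"z": 0,"ax": 0,"ay": 0,"az": 0,"hand": 10},
    {"x": 0,"y": 0,"z": 0,"ax": 0,"ay": 0,"az": 0,"hand": 10},
    {"x": 0,"y": 0,"z": 0,"ax": 0,"ay": 0,"az": 0,"hand": 10},
    {"x": 0,"y": 0,"z": 0,"ax": 0,"ay": 0,"az": 0,"hand": 10},
    {"x": 0,"y": 0,"z": 0,"ax": 0,"ay": 0,"az": 0,"hand": 10},
  ],
  grip_force=60,
)

```text
clock: 51.45
eef_pos: [487.5, -385.1, 93.9]
tcp_rot: [-3.142, 0.001, -2.97]
contact_force: [-0.0, 2.8, 5.9]
opening: 0.221
grasp_force: 58.3
```

drive_tool(
  plan=[
    {"x": 0,"y": 0,"z": -0.4,"ax": 0,"ay": 0,"az": 0,"hand": 10},
    {"x": 0,"y": 0,"z": -1,"ax": 0,"ay": 0,"az": 0,"hand": 10},
    {"x": 0,"y": 0,"z": -1.6,"ax": 0,"ay": 0,"az": 0,"hand": 10},
    {"x": 0,"y": 0,"z": -1.9,"ax": 0,"ay": 0,"az": 0,"hand": 10},
    {"x": 0,"y": 0,"z": -1.9,"ax": 0,"ay": 0,"az": 0,"hand": 10},
    {"x": 0,"y": 0,"z": -1.9,"ax": 0,"ay": 0,"az": 0,"hand": 10},
  ],
)

```text
clock: 52.05
eef_pos: [486.8, -385.0, 187.2]
tcp_rot: [3.141, -0.001, -2.97]
contact_force: [-0.8, 0.2, -1.5]
opening: 0.223
grasp_force: 58.7
```

```bash
python3 -c "
from h import *
p,R,s=pose(); print(p.round(1),np.round(s['tcp_rot'],3),s['contact_force'].round(1),s['opening'])
print(*go([551,-218.5,170],np.pi+0.172-2*np.pi))"
```

```text
[ 486.8 -385.   187.2] [ 3.141e+00 -1.000e-03 -2.970e+00] [-0.8  0.2 -1.5] 0.22258584930447947
[-1.833  3.061  0.344] [ 0.005 -0.005 -0.007]
```

drive_tool(
  plan=[
    {"x": -0.4,"y": 0.7,"z": 0,"ax": 0,"ay": 0,"az": 0,"hand": 10},
    {"x": -0.9,"y": 1.5,"z": 0,"ax": 0,"ay": 0,"az": 0,"hand": 10},
    {"x": -1.4,"y": 2.3,"z": 0,"ax": 0,"ay": 0,"az": 0,"hand": 10},
    {"x": -1.85,"y": 3.06,"z": 0,"ax": 0,"ay": 0,"az": 0,"hand": 10},
    {"x": -1.85,"y": 3.06,"z": 0.25,"ax": 0,"ay": 0,"az": 0,"hand": 10},
    {"x": -1.85,"y": 3.06,"z": 0.25,"ax": 0,"ay": 0,"az": 0,"hand": 10},
    {"x": -1.85,"y": 3.06,"z": 0.25,"ax": 0,"ay": 0,"az": 0,"hand": 10},
    {"x": -1.85,"y": 3.06,"z": 0.25,"ax": 0,"ay": 0,"az": 0,"hand": 10},
  ],
)

```text
clock: 52.85
eef_pos: [551.7, -219.7, 175.2]
tcp_rot: [3.141, -0.001, -2.972]
contact_force: [0.2, -0.2, -1.0]
opening: 0.215
grasp_force: 59.0
```

```bash
python3 - <<'E'
from h import *
p,R,s=pose(); print(p.round(1),np.round(s['tcp_rot'],3),s['contact_force'].round(1))
c,im=grab('wrist'); cv2.imwrite('pics/ab.png',im)
tip=p+R.apply([1.3,0,83.9]); q=proj(c,[[550.8,-218.6,69],tip]); print('hole,tip px',q.round(1),'tip',tip.round(1))
x,y=q[0].astype(int); a=im[y-50:y+50,x-65:x+65]; cv2.imwrite('pics/ab2.png',cv2.resize(a,(650,500),interpolation=0)); print('crop origin',x-65,y-50)
E
```

```text
[ 551.7 -219.7  175.2] [ 3.141e+00 -1.000e-03 -2.972e+00] [ 0.2 -0.2 -1. ]
hole,tip px [[322.2 198.6]
 [320.8 205.5]] tip [ 550.4 -220.    91.3]
crop origin 257 148
```

View pics/ab2.png

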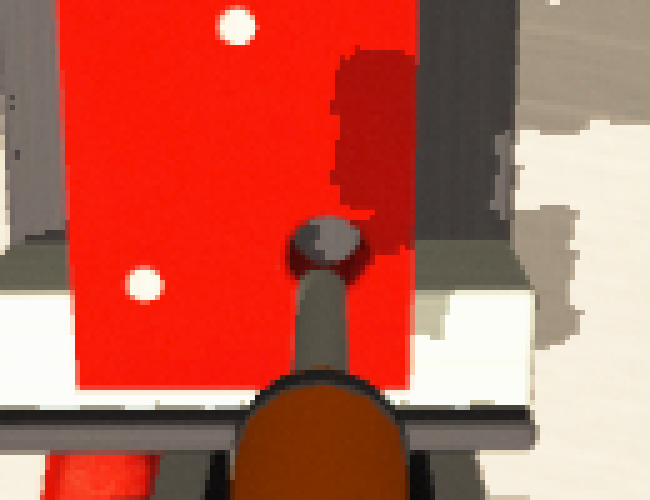

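drive_tool(
  plan=[
    {"x": 0,"y": 0,"z": 0.1,"ax": 0,"ay": 0,"az": 0,"hand": 10},
    {"x": 0,"y": 0,"z": 0.2,"ax": 0,"ay": 0,"az": 0,"hand": 10},
    {"x": 0,"y": 0,"z": 0.3,"ax": 0,"ay": 0,"az": 0,"hand": 10},
    {"x": 0,"y": 0,"z": 0.38,"ax": 0,"ay": 0,"az": 0,"hand": 10},
    {"x": 0,"y": 0,"z": 0.42,"ax": 0,"ay": 0,"az": 0,"hand": 10},
    {"x": 0,"y": 0,"z": 0.46,"ax": 0,"ay": 0,"az": 0,"hand": 10},
    {"x": 0,"y": 0,"z": 0.46,"ax": 0,"ay": 0,"az": 0,"hand": 10},
  ],
)

```text
clock: 53.6
eef_pos: [552.2, -218.6, 152.3]
tcp_rot: [3.141, -0.0, -2.97]
contact_force: [-0.2, 0.0, -1.3]
opening: 0.22
grasp_force: 59.0
```

drive_tool(
  plan=[
    {"x": 0,"y": 0,"z": 0.03,"ax": 0,"ay": 0,"az": 0,"hand": 10},
    {"x": 0,"y": 0,"z": 0.06,"ax": 0,"ay": 0,"az": 0,"hand": 10},
    {"x": 0,"y": 0,"z": 0.06,"ax": 0,"ay": 0,"az": 0,"hand": 10},
  ],
)

```text
clock: 53.9
eef_pos: [552.2, -218.6, 149.4]
tcp_rot: [3.142, -0.0, -2.97]
contact_force: [-0.4, 0.4, -0.7]
opening: 0.219
grasp_force: 59.0
```

drive_tool(
  plan=[
    {"x": 0,"y": 0,"z": 0.03,"ax": 0,"ay": 0,"az": 0,"hand": 10},
    {"x": 0,"y": 0,"z": 0.06,"ax": 0,"ay": 0,"az": 0,"hand": 10},
    {"x": 0,"y": 0,"z": 0.06,"ax": 0,"ay": 0,"az": 0,"hand": 10},
  ],
)

```text
clock: 54.2
eef_pos: [552.1, -218.6, 146.3]
tcp_rot: [3.141, -0.0, -2.97]
contact_force: [-0.0, -0.2, -0.4]
opening: 0.219
grasp_force: 59.0
```

drive_tool(
  plan=[
    {"x": 0,"y": 0,"z": 0.03,"ax": 0,"ay": 0,"az": 0,"hand": 10},
    {"x": 0,"y": 0,"z": 0.06,"ax": 0,"ay": 0,"az": 0,"hand": 10},
    {"x": 0,"y": 0,"z": 0.06,"ax": 0,"ay": 0,"az": 0,"hand": 10},
  ],
)

```text
clock: 54.5
eef_pos: [552.1, -218.6, 143.3]
tcp_rot: [3.141, -0.0, -2.97]
contact_force: [0.3, -0.4, -1.0]
opening: 0.219
grasp_force: 59.0
```

drive_tool(
  plan=[
    {"x": 0,"y": 0,"z": 0.03,"ax": 0,"ay": 0,"az": 0,"hand": 10},
    {"x": 0,"y": 0,"z": 0.06,"ax": 0,"ay": 0,"az": 0,"hand": 10},
    {"x": 0,"y": 0,"z": 0.06,"ax": 0,"ay": 0,"az": 0,"hand": 10},
  ],
)

```text
clock: 54.8
eef_pos: [552.1, -218.6, 140.3]
tcp_rot: [3.141, -0.0, -2.97]
contact_force: [-0.1, 0.3, -1.0]
opening: 0.222
grasp_force: 59.0
```

drive_tool(
  plan=[
    {"x": 0,"y": 0,"z": 0.03,"ax": 0,"ay": 0,"az": 0,"hand": 10},
    {"x": 0,"y": 0,"z": 0.06,"ax": 0,"ay": 0,"az": 0,"hand": 10},
    {"x": 0,"y": 0,"z": 0.06,"ax": 0,"ay": 0,"az": 0,"hand": 10},
  ],
)

```text
clock: 55.1
eef_pos: [552.2, -218.6, 137.4]
tcp_rot: [3.142, -0.0, -2.97]
contact_force: [-0.2, -0.4, -1.5]
opening: 0.221
grasp_force: 59.0
```

drive_tool(
  plan=[
    {"x": 0,"y": 0,"z": 0.05,"ax": 0,"ay": 0,"az": 0,"hand": 10},
    {"x": 0,"y": 0,"z": 0.1,"ax": 0,"ay": 0,"az": 0,"hand": 10},
    {"x": 0,"y": 0,"z": 0.15,"ax": 0,"ay": 0,"az": 0,"hand": 10},
    {"x": 0,"y": 0,"z": 0.2,"ax": 0,"ay": 0,"az": 0,"hand": 10},
    {"x": 0,"y": 0,"z": 0.22,"ax": 0,"ay": 0,"az": 0,"hand": 10},
    {"x": 0,"y": 0,"z": 0.22,"ax": 0,"ay": 0,"az": 0,"hand": 10},
  ],
)

```text
clock: 55.7
eef_pos: [553.1, -219.1, 127.7]
tcp_rot: [-3.14, 0.001, -2.97]
contact_force: [-0.6, 0.2, 9.7]
opening: 0.218
grasp_force: 60.4
```

drive_tool(
  plan=[
    {"x": 0,"y": 0,"z": -0.5,"ax": 0,"ay": 0,"az": 0,"hand": 10},
    {"x": 0,"y": 0,"z": -1,"ax": 0,"ay": 0,"az": 0,"hand": 10},
    {"x": 0,"y": 0,"z": -1.25,"ax": 0,"ay": 0,"az": 0,"hand": 10},
    {"x": -0.7,"y": 0,"z": -1.25,"ax": 0,"ay": 0,"az": 0,"hand": 10},
    {"x": -1.39,"y": 0,"z": -1.25,"ax": 0,"ay": 0,"az": 0,"hand": 10},
    {"x": -1.39,"y": 0,"z": -1.25,"ax": 0,"ay": 0,"az": 0,"hand": 10},
    {"x": -1.39,"y": 0,"z": -1.25,"ax": 0,"ay": 0,"az": 0,"hand": 10},
  ],
)

```text
clock: 56.4
eef_pos: [620.6, -206.4, 188.0]
tcp_rot: [3.141, -0.001, -2.969]
contact_force: [-0.5, 0.0, -1.4]
opening: 0.214
grasp_force: 59.2
```

```bash
python3 - <<'E'
from h import *
p,R,s=pose(); print(p.round(1),s['contact_force'].round(1))
c,im=grab('wrist'); cv2.imwrite('pics/ac.png',im)
q=proj(c,[[550.8,-218.6,69]])[0]; x,y=q.round().astype(int)
print(im[y-10:y+11:2,x-10:x+11:2].sum(2)//3)
print(*go([487.2,-384,172],np.pi+0.172-2*np.pi))
E
```

```text
[ 620.6 -206.4  188. ] [-0.5  0.  -1.4]
[[ 93  93  94  92  92  93  91  93  92  93  92]
 [ 93  92  90  73  63  74  77  87  95  94  92]
 [ 95  90  56  61  51  87  53  49  85  94  94]
 [ 94  60  60  58  58  67  81  63  59  92  94]
 [ 90  42  58  57  58  61 110  96  58  87  95]
 [ 87  45  57  58  57  61 112 111  58  81  93]
 [ 88  44  57  58  58  61  59 111  71  87  93]
 [ 94  47  58  57  58  60  57  60  59  89  93]
 [ 94  88  54  58  60  60  60  62  87  93  93]
 [ 93  91  88  54  50  50  48  84  96  93  95]
 [ 91  93  93  95  90  90  91  91  94  92  89]]
[ 3.22  -3.043  0.325] [ 0.007 -0.017 -0.002]
```

drive_tool(
  plan=[
    {"x": 0.9,"y": -0.85,"z": 0,"ax": 0,"ay": 0,"az": 0,"hand": 10},
    {"x": 1.8,"y": -1.7,"z": 0,"ax": 0,"ay": 0,"az": 0,"hand": 10},
    {"x": 2.5,"y": -2.35,"z": 0,"ax": 0,"ay": 0,"az": 0,"hand": 10},
    {"x": 3.0,"y": -2.8,"z": 0,"ax": 0,"ay": 0,"az": 0,"hand": 10},
    {"x": 3.22,"y": -3.0,"z": 0.1,"ax": 0,"ay": 0,"az": 0,"hand": 10},
    {"x": 3.22,"y": -3.0,"z": 0.2,"ax": 0,"ay": 0,"az": 0,"hand": 10},
    {"x": 3.22,"y": -3.0,"z": 0.3,"ax": 0,"ay": 0,"az": 0,"hand": 10},
    {"x": 3.22,"y": -3.0,"z": 0.3,"ax": 0,"ay": 0,"az": 0,"hand": 10},
  ],
)

```text
clock: 57.25
eef_pos: [487.4, -380.8, 173.1]
tcp_rot: [3.14, -0.001, -2.97]
contact_force: [-0.9, 0.0, -1.6]
opening: 0.221
grasp_force: 59.2
```

drive_tool(
  plan=[
    {"x": 0,"y": 0,"z": 0,"ax": 0,"ay": 0,"az": 0,"hand": 10},
    {"x": 0,"y": 0,"z": 0,"ax": 0,"ay": 0,"az": 0,"hand": 10},
  ],
)

```text
clock: 57.45
eef_pos: [488.4, -381.3, 174.1]
tcp_rot: [-3.142, 0.0, -2.969]
contact_force: [-0.1, -0.1, -1.3]
opening: 0.217
grasp_force: 59.2
```

drive_tool(
  plan=[
    {"x": 0.025,"y": 0,"z": 0.1,"ax": 0,"ay": 0,"az": 0,"hand": 10},
    {"x": 0.025,"y": 0,"z": 0.2,"ax": 0,"ay": 0,"az": 0,"hand": 10},
    {"x": 0.025,"y": 0,"z": 0.3,"ax": 0,"ay": 0,"az": 0,"hand": 10},
    {"x": 0.025,"y": 0,"z": 0.4,"ax": 0,"ay": 0,"az": 0,"hand": 10},
    {"x": 0.025,"y": 0,"z": 0.46,"ax": 0,"ay": 0,"az": 0,"hand": 10},
    {"x": 0.025,"y": 0,"z": 0.52,"ax": 0,"ay": 0,"az": 0,"hand": 10},
    {"x": 0.025,"y": 0,"z": 0.52,"ax": 0,"ay": 0,"az": 0,"hand": 10},
  ],
)

```text
clock: 58.15
eef_pos: [486.3, -382.2, 147.5]
tcp_rot: [3.141, -0.0, -2.97]
contact_force: [0.3, -0.4, -1.7]
opening: 0.22
grasp_force: 59.2
```

drive_tool(
  plan=[
    {"x": 0,"y": 0,"z": 0.3,"ax": 0,"ay": 0,"az": 0,"hand": 10},
    {"x": 0,"y": 0,"z": 0.6,"ax": 0,"ay": 0,"az": 0,"hand": 10},
    {"x": 0,"y": 0,"z": 0.85,"ax": 0,"ay": 0,"az": 0,"hand": 10},
    {"x": 0,"y": 0,"z": 0.98,"ax": 0,"ay": 0,"az": 0,"hand": 10},
    {"x": 0,"y": 0,"z": 1.03,"ax": 0,"ay": 0,"az": 0,"hand": 10},
    {"x": 0,"y": 0,"z": 1.03,"ax": 0,"ay": 0,"az": 0,"hand": 10},
  ],
)

```text
clock: 58.75
eef_pos: [486.4, -382.2, 96.1]
tcp_rot: [3.141, -0.0, -2.97]
contact_force: [0.5, -0.6, -1.0]
opening: 0.219
grasp_force: 59.2
```

drive_tool(
  plan=[
    {"x": 0,"y": 0,"z": 0.02,"ax": 0,"ay": 0,"az": 0,"hand": 10},
    {"x": 0,"y": 0,"z": 0.03,"ax": 0,"ay": 0,"az": 0,"hand": 10},
    {"x": 0,"y": 0,"z": 0.03,"ax": 0,"ay": 0,"az": 0,"hand": 10},
  ],
)

```text
clock: 59.05
eef_pos: [486.7, -382.4, 95.5]
tcp_rot: [-3.141, 0.0, -2.97]
contact_force: [0.9, -0.5, -0.7]
opening: 0.215
grasp_force: 59.2
```

drive_tool(
  plan=[
    {"x": 0,"y": 0,"z": 0.02,"ax": 0,"ay": 0,"az": 0,"hand": 10},
    {"x": 0,"y": 0,"z": 0.02,"ax": 0,"ay": 0,"az": 0,"hand": 10},
  ],
)

```text
clock: 59.25
eef_pos: [486.5, -382.3, 94.1]
tcp_rot: [-3.142, 0.0, -2.97]
contact_force: [0.4, -0.6, -1.8]
opening: 0.22
grasp_force: 59.2
```

drive_tool(
  plan=[
    {"x": 0,"y": 0,"z": 0.01,"ax": 0,"ay": 0,"az": 0,"hand": 10},
    {"x": 0,"y": 0,"z": 0.02,"ax": 0,"ay": 0,"az": 0,"hand": 10},
    {"x": 0,"y": 0,"z": 0.02,"ax": 0,"ay": 0,"az": 0,"hand": 10},
  ],
)

```text
clock: 59.55
eef_pos: [486.6, -382.3, 93.9]
tcp_rot: [-3.141, 0.0, -2.97]
contact_force: [-2.4, 1.0, 6.9]
opening: 0.22
grasp_force: 60.0
```

drive_tool(
  plan=[
    {"x": 0,"y": 0,"z": 0,"ax": 0,"ay": 0,"az": 0,"hand": 30},
    {"x": 0,"y": 0,"z": 0,"ax": 0,"ay": 0,"az": 0,"hand": 50},
    {"x": 0,"y": 0,"z": 0,"ax": 0,"ay": 0,"az": 0,"hand": 60},
    {"x": 0,"y": 0,"z": 0,"ax": 0,"ay": 0,"az": 0,"hand": 60},
    {"x": 0,"y": 0,"z": -0.8,"ax": 0,"ay": 0,"az": 0,"hand": 60},
    {"x": 0,"y": 0,"z": -1.6,"ax": 0,"ay": 0,"az": 0,"hand": 60},
    {"x": 0,"y": 0,"z": -2.2,"ax": 0,"ay": 0,"az": 0,"hand": 85},
    {"x": 0,"y": 0,"z": -2.2,"ax": 0,"ay": 0,"az": 0,"hand": 85},
  ],
)

```text
clock: 60.35
eef_pos: [488.6, -384.0, 207.8]
tcp_rot: [-3.136, 0.005, -2.97]
contact_force: [0.2, -0.2, 0.3]
opening: 0.993
grasp_force: 0.0
```

```bash
python3 - <<'E'
from h import *
c,im=grab('wrist'); cv2.imwrite('pics/ad.png',im)
h=cv2.cvtColor(im,cv2.COLOR_BGR2HSV); m=cv2.inRange(h,(8,225,200),(24,255,255))
n,_,st,ce=cv2.connectedComponentsWithStats(m)
for i in range(1,n):
    if st[i,4]>100: print(st[i],ce[i],plane(c,[ce[i]],135)[0])
p,R,s=pose(); print(p.round(1)); print(*go([500,-240.4,190],np.pi+0.172-2*np.pi))
E
```

```text
[312 196  24  23 421] [323.77672209 207.22565321] [ 485.36227681 -382.64555178  135.        ]
[ 487.6 -383.1  205.3]
[-0.731  2.772  0.299] [-0.032  0.028 -0.006]
```

Drift is back. Fetch red from the stand.

drive_tool(
  plan=[
    {"x": -0.73,"y": 2.77,"z": 0.2,"ax": 0,"ay": 0,"az": 0,"hand": 85},
    {"x": -0.73,"y": 2.77,"z": 0.2,"ax": 0,"ay": 0,"az": 0,"hand": 85},
    {"x": -0.73,"y": 2.77,"z": 0.2,"ax": 0,"ay": 0,"az": 0,"hand": 85},
    {"x": -0.73,"y": 2.77,"z": 0.2,"ax": 0,"ay": 0,"az": 0,"hand": 85},
    {"x": -0.73,"y": 2.77,"z": 0.2,"ax": 0,"ay": 0,"az": 0,"hand": 85},
    {"x": -0.73,"y": 2.77,"z": 0.2,"ax": 0,"ay": 0,"az": 0,"hand": 85},
    {"x": -0.73,"y": 2.77,"z": 0.2,"ax": 0,"ay": 0,"az": 0,"hand": 85},
  ],
)

```text
clock: 61.1
eef_pos: [498.7, -240.6, 192.7]
tcp_rot: [-3.142, -0.0, -2.971]
contact_force: [-0.3, 0.1, -0.5]
opening: 0.993
grasp_force: 0.0
```

```bash
python3 look.py ae 69; python3 -c "
from h import *
print(*go([514.8,-240.4,45],np.pi+0.172-2*np.pi))"
```

```text
61.1 [ 498.7 -240.6  192.7] [-3.142 -0.    -2.971]
red {'c': array([ 514.208, -240.255]), 'yaw': np.float64(0.174), 'yawh': np.float64(0.151), 'hole': array([ 550.754, -219.844]), 'rh': np.float64(41.86), 'u': np.float64(89.848), 'v': np.float64(34.182), 'cen': array([ 514.176, -240.239])}
blue {'c': array([524.366, -41.152]), 'yaw': np.float64(-1.394), 'yawh': np.float64(-2.098), 'hole': array([520.296, -65.113]), 'rh': np.float64(24.304), 'u': np.float64(32.216), 'v': np.float64(91.049), 'cen': array([522.577, -30.55 ])}
[-0.32  -0.05   2.955] [ 0.    -0.003 -0.019]
```

drive_tool(
  plan=[
    {"x": -0.31,"y": -0.04,"z": 0.6,"ax": 0,"ay": 0,"az": 0,"hand": 85},
    {"x": -0.31,"y": -0.04,"z": 1.4,"ax": 0,"ay": 0,"az": 0,"hand": 85},
    {"x": -0.31,"y": -0.04,"z": 2.2,"ax": 0,"ay": 0,"az": 0,"hand": 85},
    {"x": -0.31,"y": -0.04,"z": 2.7,"ax": 0,"ay": 0,"az": 0,"hand": 85},
    {"x": -0.31,"y": -0.04,"z": 2.96,"ax": 0,"ay": 0,"az": 0,"hand": 85},
    {"x": -0.31,"y": -0.04,"z": 2.96,"ax": 0,"ay": 0,"az": 0,"hand": 85},
    {"x": -0.31,"y": -0.04,"z": 2.96,"ax": 0,"ay": 0,"az": 0,"hand": 85},
  ],
)

```text
clock: 61.85
eef_pos: [515.0, -239.6, 45.8]
tcp_rot: [-3.141, 0.001, -2.971]
contact_force: [0.4, -0.3, 1.3]
opening: 0.996
grasp_force: 0.0
```

drive_tool(
  plan=[
    {"x": 0,"y": 0,"z": 0,"ax": 0,"ay": 0,"az": 0,"hand": 50},
    {"x": 0,"y": 0,"z": 0,"ax": 0,"ay": 0,"az": 0,"hand": 50},
    {"x": 0,"y": 0,"z": 0,"ax": 0,"ay": 0,"az": 0,"hand": 50},
    {"x": 0,"y": 0,"z": 0,"ax": 0,"ay": 0,"az": 0,"hand": 50},
    {"x": 0,"y": 0,"z": 0,"ax": 0,"ay": 0,"az": 0,"hand": 50},
  ],
  grip_force=60,
)

```text
clock: 62.35
eef_pos: [515.4, -239.5, 46.9]
tcp_rot: [-3.14, 0.002, -2.97]
contact_force: [-1.8, -0.6, 8.5]
opening: 0.686
grasp_force: 64.3
```

drive_tool(
  plan=[
    {"x": 0,"y": 0,"z": -0.4,"ax": 0,"ay": 0,"az": 0,"hand": 50},
    {"x": 0,"y": 0,"z": -1,"ax": 0,"ay": 0,"az": 0,"hand": 50},
    {"x": 0,"y": 0,"z": -1.8,"ax": 0,"ay": 0,"az": 0,"hand": 50},
    {"x": 0,"y": 0,"z": -1.8,"ax": 0,"ay": 0,"az": 0,"hand": 50},
    {"x": 0,"y": 0,"z": -1.8,"ax": 0,"ay": 0,"az": 0,"hand": 50},
  ],
)

```text
clock: 62.85
eef_pos: [514.8, -239.0, 136.0]
tcp_rot: [-3.14, 0.002, -2.97]
contact_force: [-1.2, -0.7, -5.2]
opening: 0.685
grasp_force: 68.3
```

```bash
python3 -c "
from h import *
p,R,s=pose(); print(p.round(1),s['opening'],s['contact_force'].round(1))
print(*go([512,298,120],np.pi+0.172-2*np.pi))
c,im=grab('scene'); cv2.imwrite('pics/af.png',im)
for col in('yellow','blue'):
    for k in blobs(im,col,60)[:2]: print(col,plane(c,[k.reshape(-1,2).mean(0)],45)[0].round())
i=cv2.imread('pics/a_scene.png')
for col in('yellow','blue'):
    for k in blobs(i,col,60)[:2]: print('old',col,plane(c,[k.reshape(-1,2).mean(0)],45)[0].round())
"
```

```text
[ 514.8 -239.   136. ] 0.6848884568604732 [-1.2 -0.7 -5.2]
[-1.777 10.593  0.309] [-0.012  0.017 -0.006]
yellow [ 60. 714.  45.]
yellow [ 96. 848.  45.]
```

drive_tool(
  plan=[
    {"x": -0.1,"y": 0.5,"z": 0,"ax": 0,"ay": 0,"az": 0,"hand": 50},
    {"x": -0.2,"y": 1.2,"z": 0,"ax": 0,"ay": 0,"az": 0,"hand": 50},
    {"x": -0.35,"y": 2.0,"z": 0,"ax": 0,"ay": 0,"az": 0,"hand": 50},
    {"x": -0.5,"y": 2.8,"z": 0,"ax": 0,"ay": 0,"az": 0,"hand": 50},
    {"x": -0.6,"y": 3.6,"z": 0,"ax": 0,"ay": 0,"az": 0,"hand": 50},
    {"x": -0.75,"y": 4.4,"z": 0,"ax": 0,"ay": 0,"az": 0,"hand": 50},
    {"x": -0.9,"y": 5.2,"z": 0,"ax": 0,"ay": 0,"az": 0,"hand": 50},
    {"x": -1.0,"y": 6.0,"z": 0,"ax": 0,"ay": 0,"az": 0,"hand": 50},
  ],
)

```text
clock: 63.7
eef_pos: [511.2, 66.7, 133.3]
tcp_rot: [3.141, -0.003, -2.97]
contact_force: [1.2, -0.7, -3.7]
opening: 0.688
grasp_force: 68.2
```

drive_tool(
  plan=[
    {"x": -0.15,"y": 0.8,"z": 0,"ax": 0,"ay": 0,"az": 0,"hand": 50},
    {"x": -0.3,"y": 1.6,"z": 0,"ax": 0,"ay": 0,"az": 0,"hand": 50},
    {"x": -0.45,"y": 2.4,"z": 0,"ax": 0,"ay": 0,"az": 0,"hand": 50},
    {"x": -0.6,"y": 3.2,"z": 0,"ax": 0,"ay": 0,"az": 0,"hand": 50},
    {"x": -0.7,"y": 4.0,"z": 0,"ax": 0,"ay": 0,"az": 0,"hand": 50},
    {"x": -0.78,"y": 4.5,"z": 0,"ax": 0,"ay": 0,"az": 0,"hand": 50},
    {"x": -0.78,"y": 4.59,"z": 0.1,"ax": 0,"ay": 0,"az": 0,"hand": 50},
    {"x": -0.78,"y": 4.59,"z": 0.2,"ax": 0,"ay": 0,"az": 0,"hand": 50},
  ],
)

```text
clock: 64.5
eef_pos: [510.5, 298.0, 123.0]
tcp_rot: [-3.14, -0.003, -2.969]
contact_force: [-0.2, -0.5, -4.5]
opening: 0.688
grasp_force: 68.1
```

drive_tool(
  plan=[
    {"x": 0,"y": 0,"z": 0,"ax": 0,"ay": 0,"az": 0,"hand": 50},
    {"x": 0,"y": 0,"z": 0,"ax": 0,"ay": 0,"az": 0,"hand": 50},
  ],
)

```text
clock: 64.7
eef_pos: [511.4, 296.6, 124.2]
tcp_rot: [-3.141, -0.002, -2.971]
contact_force: [-0.8, -0.2, -3.7]
opening: 0.686
grasp_force: 68.1
```

```bash
python3 - <<'E'
from h import *
p,R,s=pose(); print(p.round(1),np.round(s['tcp_rot'],3),s['opening'],s['contact_force'].round(1))
c,im=grab('wrist'); cv2.imwrite('pics/ag.png',im)
for col in('yellow','blue','red'):
    for k in blobs(im,col,500)[:2]: print(col,cv2.contourArea(k),plane(c,cv2.boxPoints(cv2.minAreaRect(k)),54)[:,:2].round().tolist())
cs,ims=grab('side'); a=cv2.imread('pics/a_side.png')
for col in('yellow','blue'):
    f=lambda i:[(k.reshape(-1,2).mean(0).round(1),cv2.contourArea(k)) for k in blobs(i,col,150)[:4] if abs(k.reshape(-1,2).mean(0)-[275,180]).max()<60]
    print(col,f(a),f(ims))
E
```

```text
[511.4 296.6 124.2] [-3.141e+00 -2.000e-03 -2.971e+00] 0.6859931737848627 [-0.8 -0.2 -3.7]
yellow 14402.0 [[447.0, 147.0], [436.0, 207.0], [571.0, 218.0], [585.0, 146.0]]
red 28877.0 [[459.0, 233.0], [441.0, 337.0], [623.0, 382.0], [645.0, 252.0]]
yellow [(array([276. , 171.8]), 355.0)] [(array([265.3, 168.1]), 344.5)]
blue [(array([287.5, 201.4]), 693.5)] [(array([286. , 202.3]), 682.5)]
```

drive_tool(
  plan=[
    {"x": 0,"y": 0.2,"z": 0.4,"ax": 0,"ay": 0,"az": 0,"hand": 50},
    {"x": 0,"y": 0.2,"z": 0.8,"ax": 0,"ay": 0,"az": 0,"hand": 50},
    {"x": 0,"y": 0.2,"z": 1.2,"ax": 0,"ay": 0,"az": 0,"hand": 50},
    {"x": 0,"y": 0.2,"z": 1.5,"ax": 0,"ay": 0,"az": 0,"hand": 50},
    {"x": 0,"y": 0.2,"z": 1.68,"ax": 0,"ay": 0,"az": 0,"hand": 50},
    {"x": 0,"y": 0.2,"z": 1.74,"ax": 0,"ay": 0,"az": 0,"hand": 50},
    {"x": 0,"y": 0.2,"z": 1.74,"ax": 0,"ay": 0,"az": 0,"hand": 50},
  ],
)

```text
clock: 65.5
eef_pos: [510.3, 307.8, 38.1]
tcp_rot: [3.142, 0.0, -2.97]
contact_force: [-0.2, 0.4, -3.9]
opening: 0.688
grasp_force: 68.1
```

drive_tool(
  plan=[
    {"x": 0,"y": 0,"z": 0.03,"ax": 0,"ay": 0,"az": 0,"hand": 50},
    {"x": 0,"y": 0,"z": 0.04,"ax": 0,"ay": 0,"az": 0,"hand": 50},
    {"x": 0,"y": 0,"z": 0.04,"ax": 0,"ay": 0,"az": 0,"hand": 50},
  ],
)

```text
clock: 65.8
eef_pos: [510.4, 308.0, 36.5]
tcp_rot: [3.141, 0.001, -2.97]
contact_force: [0.7, 0.2, -4.1]
opening: 0.686
grasp_force: 68.1
```

drive_tool(
  plan=[
    {"x": 0,"y": 0,"z": 0.03,"ax": 0,"ay": 0,"az": 0,"hand": 50},
    {"x": 0,"y": 0,"z": 0.06,"ax": 0,"ay": 0,"az": 0,"hand": 50},
    {"x": 0,"y": 0,"z": 0.06,"ax": 0,"ay": 0,"az": 0,"hand": 50},
  ],
)

```text
clock: 66.1
eef_pos: [510.0, 307.8, 32.8]
tcp_rot: [-3.141, -0.0, -2.97]
contact_force: [0.5, 0.3, -3.8]
opening: 0.683
grasp_force: 68.1
```

drive_tool(
  plan=[
    {"x": 0,"y": 0,"z": 0.02,"ax": 0,"ay": 0,"az": 0,"hand": 50},
    {"x": 0,"y": 0,"z": 0.03,"ax": 0,"ay": 0,"az": 0,"hand": 50},
    {"x": 0,"y": 0,"z": 0.03,"ax": 0,"ay": 0,"az": 0,"hand": 50},
  ],
)

```text
clock: 66.4
eef_pos: [510.2, 307.9, 32.0]
tcp_rot: [-3.142, 0.0, -2.97]
contact_force: [-2.7, -1.2, 4.6]
opening: 0.686
grasp_force: 69.0
```

drive_tool(
  plan=[
    {"x": 0,"y": 0,"z": -0.01,"ax": 0,"ay": 0,"az": 0,"hand": 64},
    {"x": 0,"y": 0,"z": -0.01,"ax": 0,"ay": 0,"az": 0,"hand": 85},
    {"x": 0,"y": 0,"z": -0.01,"ax": 0,"ay": 0,"az": 0,"hand": 85},
    {"x": 0,"y": 0,"z": -0.01,"ax": 0,"ay": 0,"az": 0,"hand": 85},
    {"x": 0,"y": 0,"z": -0.7,"ax": 0,"ay": 0,"az": 0,"hand": 85},
    {"x": 0,"y": 0,"z": -1.5,"ax": 0,"ay": 0,"az": 0,"hand": 85},
    {"x": 0.7,"y": 0,"z": -2.5,"ax": 0,"ay": 0,"az": 0,"hand": 85},
    {"x": 0.7,"y": 0,"z": -3.5,"ax": 0,"ay": 0,"az": 0,"hand": 85},
  ],
)

```text
clock: 67.2
eef_pos: [473.6, 300.8, 197.2]
tcp_rot: [-3.14, -0.004, -2.97]
contact_force: [1.2, 0.6, -0.2]
opening: 0.995
grasp_force: 0.0
```

drive_tool(
  plan=[
    {"x": 0,"y": 0,"z": -0.3,"ax": 0,"ay": 0,"az": 0,"hand": 85},
    {"x": 0,"y": 0,"z": -0.3,"ax": 0,"ay": 0,"az": 0,"hand": 85},
    {"x": 0,"y": 0,"z": -0.3,"ax": 0,"ay": 0,"az": 0,"hand": 85},
  ],
)

```text
clock: 67.5
eef_pos: [476.5, 302.0, 211.9]
tcp_rot: [3.142, 0.0, -2.97]
contact_force: [0.8, -0.4, 0.3]
opening: 0.994
grasp_force: 0.0
```

```bash
python3 tgt.py ah red 54
```

```text
67.5 [476.5 302.  211.9] [ 3.142  0.    -2.97 ]
red {'c': array([508.891, 307.301]), 'yaw': np.float64(0.171), 'yawh': np.float64(0.162), 'hole': array([544.862, 327.911]), 'rh': np.float64(41.457), 'u': np.float64(89.996), 'v': np.float64(34.116), 'cen': array([508.811, 307.346])}
yellow {'c': array([509.587, 181.757]), 'yaw': np.float64(-3.061), 'yawh': np.float64(3.116), 'hole': array([469.001, 167.733]), 'rh': np.float64(42.941), 'u': np.float64(90.053), 'v': np.float64(33.905), 'cen': array([509.746, 181.73 ])}
A [566.7 296. ] B [451.1 318.6]
to A z70 [-1.77  -0.419  2.818]
A->B [2.2   0.84  0.003]
```

drive_tool(
  plan=[
    {"x": -1.77,"y": -0.42,"z": 0.5,"ax": 0,"ay": 0,"az": 0,"hand": 0},
    {"x": -1.77,"y": -0.42,"z": 1.2,"ax": 0,"ay": 0,"az": 0,"hand": 0},
    {"x": -1.77,"y": -0.42,"z": 1.9,"ax": 0,"ay": 0,"az": 0,"hand": 0},
    {"x": -1.77,"y": -0.42,"z": 2.3,"ax": 0,"ay": 0,"az": 0,"hand": 0},
    {"x": -1.77,"y": -0.42,"z": 2.6,"ax": 0,"ay": 0,"az": 0,"hand": 0},
    {"x": -1.77,"y": -0.42,"z": 2.9,"ax": 0,"ay": 0,"az": 0,"hand": 0},
    {"x": -1.77,"y": -0.42,"z": 3.02,"ax": 0,"ay": 0,"az": 0,"hand": 0},
    {"x": -1.77,"y": -0.42,"z": 3.02,"ax": 0,"ay": 0,"az": 0,"hand": 0},
  ],
)

```text
clock: 68.35
eef_pos: [567.0, 296.5, 60.7]
tcp_rot: [-3.141, -0.001, -2.97]
contact_force: [0.6, 0.0, 0.1]
opening: -0.001
grasp_force: 0.0
```

drive_tool(
  plan=[
    {"x": 0,"y": 0,"z": 0.03,"ax": 0,"ay": 0,"az": 0,"hand": 0},
    {"x": 0,"y": 0,"z": 0.06,"ax": 0,"ay": 0,"az": 0,"hand": 0},
    {"x": 0,"y": 0,"z": 0.06,"ax": 0,"ay": 0,"az": 0,"hand": 0},
    {"x": 0,"y": 0,"z": 0.06,"ax": 0,"ay": 0,"az": 0,"hand": 0},
  ],
)

```text
clock: 68.75
eef_pos: [567.6, 296.6, 58.8]
tcp_rot: [3.141, 0.001, -2.97]
contact_force: [0.1, -0.4, 0.1]
opening: 0.001
grasp_force: 0.0
```

drive_tool(
  plan=[
    {"x": 0,"y": 0,"z": 0.02,"ax": 0,"ay": 0,"az": 0,"hand": 0},
    {"x": 0,"y": 0,"z": 0.04,"ax": 0,"ay": 0,"az": 0,"hand": 0},
    {"x": 0,"y": 0,"z": 0.04,"ax": 0,"ay": 0,"az": 0,"hand": 0},
  ],
)

```text
clock: 69.05
eef_pos: [567.3, 296.4, 56.1]
tcp_rot: [-3.142, -0.0, -2.97]
contact_force: [-0.6, 0.1, 0.7]
opening: -0.0
grasp_force: 0.0
```

drive_tool(
  plan=[
    {"x": 0,"y": 0,"z": 0.02,"ax": 0,"ay": 0,"az": 0,"hand": 0},
    {"x": 0,"y": 0,"z": 0.04,"ax": 0,"ay": 0,"az": 0,"hand": 0},
    {"x": 0,"y": 0,"z": 0.04,"ax": 0,"ay": 0,"az": 0,"hand": 0},
  ],
)

```text
clock: 69.35
eef_pos: [567.4, 296.5, 54.1]
tcp_rot: [-3.142, -0.0, -2.97]
contact_force: [0.1, 0.4, -0.7]
opening: -0.004
grasp_force: 0.0
```

drive_tool(
  plan=[
    {"x": 0,"y": 0,"z": 0.02,"ax": 0,"ay": 0,"az": 0,"hand": 0},
    {"x": 0,"y": 0,"z": 0.03,"ax": 0,"ay": 0,"az": 0,"hand": 0},
    {"x": 0,"y": 0,"z": 0.03,"ax": 0,"ay": 0,"az": 0,"hand": 0},
  ],
)

```text
clock: 69.65
eef_pos: [567.5, 296.5, 54.0]
tcp_rot: [-3.142, 0.0, -2.97]
contact_force: [-4.5, -1.9, 13.8]
opening: -0.0
grasp_force: 6.7
```

Firm at A. Now B.

drive_tool(
  plan=[
    {"x": 0,"y": 0,"z": -0.4,"ax": 0,"ay": 0,"az": 0,"hand": 0},
    {"x": 2.2,"y": 0.84,"z": -0.4,"ax": 0,"ay": 0,"az": 0,"hand": 0},
    {"x": 2.2,"y": 0.84,"z": -0.4,"ax": 0,"ay": 0,"az": 0,"hand": 0},
    {"x": 2.2,"y": 0.84,"z": -0.4,"ax": 0,"ay": 0,"az": 0,"hand": 0},
    {"x": 2.2,"y": 0.84,"z": -0.4,"ax": 0,"ay": 0,"az": 0,"hand": 0},
    {"x": 2.2,"y": 0.84,"z": -0.2,"ax": 0,"ay": 0,"az": 0,"hand": 0},
    {"x": 2.2,"y": 0.84,"z": -0.1,"ax": 0,"ay": 0,"az": 0,"hand": 0},
    {"x": 2.2,"y": 0.84,"z": -0.1,"ax": 0,"ay": 0,"az": 0,"hand": 0},
  ],
)

```text
clock: 70.45
eef_pos: [452.5, 318.5, 56.4]
tcp_rot: [-3.141, -0.001, -2.971]
contact_force: [-0.0, -0.5, -0.6]
opening: 0.001
grasp_force: 0.0
```

drive_tool(
  plan=[
    {"x": 0,"y": 0,"z": 0.02,"ax": 0,"ay": 0,"az": 0,"hand": 0},
    {"x": 0,"y": 0,"z": 0.04,"ax": 0,"ay": 0,"az": 0,"hand": 0},
    {"x": 0,"y": 0,"z": 0.06,"ax": 0,"ay": 0,"az": 0,"hand": 0},
    {"x": 0,"y": 0,"z": 0.06,"ax": 0,"ay": 0,"az": 0,"hand": 0},
  ],
)

```text
clock: 70.85
eef_pos: [451.9, 319.0, 54.7]
tcp_rot: [3.142, -0.0, -2.97]
contact_force: [0.3, -0.6, 0.3]
opening: 0.001
grasp_force: 0.0
```

drive_tool(
  plan=[
    {"x": 0,"y": 0,"z": 0.02,"ax": 0,"ay": 0,"az": 0,"hand": 0},
    {"x": 0,"y": 0,"z": 0.03,"ax": 0,"ay": 0,"az": 0,"hand": 0},
    {"x": 0,"y": 0,"z": 0.03,"ax": 0,"ay": 0,"az": 0,"hand": 0},
  ],
)

```text
clock: 71.15
eef_pos: [452.0, 319.2, 54.0]
tcp_rot: [3.141, 0.0, -2.97]
contact_force: [-2.1, -1.5, 8.3]
opening: 0.003
grasp_force: 4.5
```

drive_tool(
  plan=[
    {"x": 0,"y": 0,"z": 0.01,"ax": 0,"ay": 0,"az": 0,"hand": 0},
    {"x": 0,"y": 0,"z": 0.01,"ax": 0,"ay": 0,"az": 0,"hand": 0},
    {"x": 0,"y": 0,"z": -0.8,"ax": 0,"ay": 0,"az": 0,"hand": 0},
    {"x": 0,"y": 0,"z": -1.6,"ax": 0,"ay": 0,"az": 0,"hand": 0},
    {"x": 0.3,"y": -1.5,"z": -4.6,"ax": 0,"ay": 0,"az": 0,"hand": 0},
    {"x": 0.3,"y": -1.5,"z": -4.6,"ax": 0,"ay": 0,"az": 0,"hand": 0},
    {"x": 0.3,"y": -1.5,"z": -4.6,"ax": 0,"ay": 0,"az": 0,"hand": 0},
    {"x": 0.3,"y": -1.5,"z": -4.6,"ax": 0,"ay": 0,"az": 0,"hand": 0},
  ],
)

```text
clock: 71.95
eef_pos: [451.1, 241.9, 288.0]
tcp_rot: [3.14, 0.006, -2.971]
contact_force: [-0.1, 0.1, 0.1]
opening: 0.001
grasp_force: 0.0
```

drive_tool(
  plan=[
    {"x": 0.3,"y": -3.5,"z": -0.9,"ax": 0,"ay": 0,"az": 0,"hand": 0},
    {"x": 0.3,"y": -3.5,"z": -0.9,"ax": 0,"ay": 0,"az": 0,"hand": 0},
    {"x": 0.3,"y": -3.5,"z": -0.9,"ax": 0,"ay": 0,"az": 0,"hand": 0},
    {"x": 0.3,"y": -3.5,"z": -0.9,"ax": 0,"ay": 0,"az": 0,"hand": 0},
    {"x": 0.3,"y": -3.5,"z": -0.9,"ax": 0,"ay": 0,"az": 0,"hand": 0},
    {"x": 0.3,"y": -3.5,"z": -0.9,"ax": 0,"ay": 0,"az": 0,"hand": 0},
  ],
)

```text
clock: 72.55
eef_pos: [464.9, 67.3, 328.4]
tcp_rot: [3.141, 0.001, -2.972]
contact_force: [0.0, 0.6, -0.6]
opening: -0.003
grasp_force: 0.0
```

```bash
python3 look.py fin 54
```

```text
72.55 [464.9  67.3 328.4] [ 3.141e+00  1.000e-03 -2.972e+00]
red {'c': array([508.953, 307.21 ]), 'yaw': np.float64(0.172), 'yawh': np.float64(0.099), 'hole': array([548.07 , 326.481]), 'rh': np.float64(43.606), 'u': np.float64(89.807), 'v': np.float64(34.304), 'cen': array([509.024, 307.386])}
yellow {'c': array([509.823, 181.733]), 'yaw': np.float64(-3.06), 'yawh': np.float64(-3.02), 'hole': array([469.785, 160.846]), 'rh': np.float64(45.159), 'u': np.float64(90.012), 'v': np.float64(33.917), 'cen': array([509.975, 181.701])}
blue {'c': array([527.769, -17.875]), 'yaw': np.float64(0.173), 'yawh': np.float64(0.179), 'hole': array([563.885,   3.652]), 'rh': np.float64(42.044), 'u': np.float64(90.013), 'v': np.float64(34.114), 'cen': array([527.688, -17.726])}
```

View pics/fin.png

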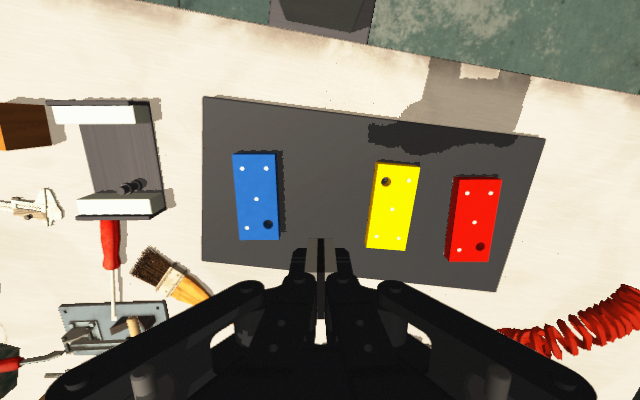

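The last picture shows blue (256,198), yellow (391,208) and red (467,222) flat and inside the granite's edges. Both pins lie in the stand's gap, at about (133,186). I'm handing in.

```bash
python3 -c "
from rig import r; print(r.sign_off())"
```

```text
the job is handed in; nothing more can be done
None
```

Red and blue rocked and yellow was firm; I drove both pins out and retested both plates firm, all three plates lie flat on the surface plate, the drift stands in its block, and the job is handed in (yellow was knocked about 40 mm aside during the run but still lies well inside the surface plate's edges).

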